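# Pin the puppet knees and start the glue timer

## Task

Join every loose puppet thigh on the bench to one of the shins clamped in the jig: lay it in line with the shin with its half-lapped knee over the shin's, hip end on the cork strip between its dowels, line up the knee holes, and push a brass knee pin fully home through both. Roll the glue timer's knurled thumbwheel by its edge until 7 (minutes) stands in the middle of its window, and when all the legs are pinned and the 7 is set, press the timer's green start button. Leave the puppet head and the tin where they are.

Things in the scene. Friction and masses are not known exactly. Their poses are not given: they have to be found in the camera images.
- jig: Fixed plywood board 335 x 260 x 18 mm with three carved shins (38 wide, 30 high, red boots) clamped 82 mm apart, boots away from the robot. Near edge: cork strip for the hip ends, 115 mm from the knee holes, and steel dowels 14 mm high: a laid thigh lies between two, 6 mm play each side. Origin: board underside, on the line of knee holes; z up, x along the shins to the boots, y left.
- knee1 (a point): On the axis of the vertical knee hole (12.5 mm) of the right-hand shin, 48 mm above the table = level with the top of a thigh laid in place. The shin's own half lap is the lower half: 15 mm thick on the 18 mm board, so its top is 15 mm below this point; a thigh laid in place rests flat on the board, its underside 18 mm above the table. The lap reaches 16 mm towards the robot and 28 mm the other way, where the full-height calf begins. Axes as the jig's.
- knee2 (a point): On the axis of the vertical knee hole (12.5 mm) of the middle shin, 48 mm above the table = level with the top of a thigh laid in place. The shin's own half lap is the lower half: 15 mm thick on the 18 mm board, so its top is 15 mm below this point; a thigh laid in place rests flat on the board, its underside 18 mm above the table. The lap reaches 16 mm towards the robot and 28 mm the other way, where the full-height calf begins. Axes as the jig's.
- knee3 (a point): On the axis of the vertical knee hole (12.5 mm) of the left-hand shin, 48 mm above the table = level with the top of a thigh laid in place. The shin's own half lap is the lower half: 15 mm thick on the 18 mm board, so its top is 15 mm below this point; a thigh laid in place rests flat on the board, its underside 18 mm above the table. The lap reaches 16 mm towards the robot and 28 mm the other way, where the full-height calf begins. Axes as the jig's.
- thigh1_mid (a point): Centre of a loose wooden puppet thigh, 149 mm long, 38 mm wide (y), 30 mm high, about 0.12 kg; x points to the knee. Main block from x = -72 to +33 mm, 30 mm high, blue hem at the hip; from x = +33 to +77 mm only the upper 14 mm (half lap) with a vertical 12.5 mm hole at x = +55. Starts on the cork mat, right way up. May be absent.
- thigh1_hole (a point): On the axis of thigh1's knee hole, at its top face (x = +55, z = +15 mm from thigh1_mid).
- thigh2_mid (a point): Centre of a loose wooden puppet thigh, 149 mm long, 38 mm wide (y), 30 mm high, about 0.12 kg; x points to the knee. Main block from x = -72 to +33 mm, 30 mm high, blue hem at the hip; from x = +33 to +77 mm only the upper 14 mm (half lap) with a vertical 12.5 mm hole at x = +55. Starts on the cork mat, right way up. May be absent.
- thigh2_hole (a point): On the axis of thigh2's knee hole, at its top face (x = +55, z = +15 mm from thigh2_mid).
- thigh3_mid (a point): Centre of a loose wooden puppet thigh, 149 mm long, 38 mm wide (y), 30 mm high, about 0.12 kg; x points to the knee. Main block from x = -72 to +33 mm, 30 mm high, blue hem at the hip; from x = +33 to +77 mm only the upper 14 mm (half lap) with a vertical 12.5 mm hole at x = +55. Starts on the cork mat, right way up. May be absent.
- thigh3_hole (a point): On the axis of thigh3's knee hole, at its top face (x = +55, z = +15 mm from thigh3_mid).
- pin1_head (a point): Centre of the head of a brass knee pin: head 22 mm across and 18 mm high; below it a 10 mm shank 28 mm long with a tapered foot, whose tip is 37 mm below this point; z along the pin. 50 g. Stands loosely in the block, head 36 to 54 mm above the table, neighbours 45 mm apart. Fully home, the head's underside rests on the thigh (this point 9 mm above the knee point). Any pin fits any leg; spare pins may stay in the block.
- pin2_head (a point): Centre of the head of a brass knee pin: head 22 mm across and 18 mm high; below it a 10 mm shank 28 mm long with a tapered foot, whose tip is 37 mm below this point; z along the pin. 50 g. Stands loosely in the block, head 36 to 54 mm above the table, neighbours 45 mm apart. Fully home, the head's underside rests on the thigh (this point 9 mm above the knee point). Any pin fits any leg; spare pins may stay in the block.
- pin3_head (a point): Centre of the head of a brass knee pin: head 22 mm across and 18 mm high; below it a 10 mm shank 28 mm long with a tapered foot, whose tip is 37 mm below this point; z along the pin. 50 g. Stands loosely in the block, head 36 to 54 mm above the table, neighbours 45 mm apart. Fully home, the head's underside rests on the thigh (this point 9 mm above the knee point). Any pin fits any leg; spare pins may stay in the block.
- pin4_head (a point): Centre of the head of a brass knee pin: head 22 mm across and 18 mm high; below it a 10 mm shank 28 mm long with a tapered foot, whose tip is 37 mm below this point; z along the pin. 50 g. Stands loosely in the block, head 36 to 54 mm above the table, neighbours 45 mm apart. Fully home, the head's underside rests on the thigh (this point 9 mm above the knee point). Any pin fits any leg; spare pins may stay in the block.
- block: Fixed dark wooden block 56 x 190 x 36 mm between the robot and the jig, with four holes in a row along its y, holding the pins. Origin at the middle of its underside.
- timer: Fixed grey glue timer 120 x 140 x 76 mm, to the left or right of the jig; origin at the middle of its underside, z up. Top face: black thumbwheel at y = +38 mm (its axle runs along y, so its edge rolls along x), digit window 20 x 17 mm at y = +15 mm next to it, green start button at y = -40 mm.
- wheel_crest (a point): Highest point of the knurled thumbwheel's edge, 90 mm above the table; does not turn. The wheel is 88 mm in diameter and 14 mm wide and stands 14 mm out of the timer's top; its axle is 44 mm below this point. 30 raised ribs 1.5 mm high; it turns with light friction (about 1 N at the edge) and stays where it is left. Axes as the timer's.
- wheel (a joint): Turn of the thumbwheel, 0 to 5.65 rad with stops: the digit in the middle of the window is the value / 0.628 (0 at 0, 7 at 4.40). It grows as the top of the wheel rolls towards the timer's +x (away from the robot). White digits 0 to 9 on a black drum, seen through the window from above, upright to one standing at the robot.
- start_top (a point): Middle of the top of the green start button (28 mm across), about 90 mm above the table when out; pressed straight down 6 mm with about 5 N, springs back.
- start (a joint): Travel of the start button, 0 (out) to 0.006 m (fully in); it counts as pressed beyond 4 mm.
- head: Bystander: turned wooden puppet head on a round foot, 72 mm across, 128 mm high; origin under its foot. Leave alone.
- tin: Bystander: metal tin with a blue band, 64 mm across, 85 mm high; origin under it. Leave alone.
Mind the look-alikes: they are no part of the job. What is shaped like the part that bears thigh2_mid but purple or red is not meant.

How it is judged:
By the outcome, as a careful person would: the job done as asked, in the order asked, and still so for the second after the job is handed in, with the robot touching nothing.
Of thigh1, thigh2, thigh3 only 2 to 3 are there at a start; the rules pass over those that are not, and their reading is None.
At some moment in a run one of thigh1, thigh2, thigh3 may be knocked a few centimetres aside while the robot is not near it.
It also fails if it takes over 210 s, if anything falls off the work surface, if the arm or the gripper's body presses on something with over 40 N, if the wrist force passes 120 N, or if a joint passes its speed limit or range.

## Robot

A 7-joint arm with a two-finger parallel gripper is mounted at the origin on the work surface. World frame = base frame: x ahead of the robot, y to its left, z up, the work surface at z = 0. Lengths are in m, angles in rad, forces in N, time in s.
With the tool pointing down it reaches from about 0.4 to 0.85 m from the base axis. Payload 10.4 kg.
Tool frame: the origin (TCP) lies midway between the tips of the shut fingers; the grasp point (between the pads) lies hold_point_z behind it (hold_point_z is the distance from the TCP to the grasp point, in m); z points along the fingers, y is the line along which they close (so a half turn about z gives the same grasp; the last joint's range is limited). The gripper opens to 87 mm and grips with 3 to 60 N. Pads are 19 mm wide; open, the fingers measure 117 mm over their backs; the gripper's body (75 mm by 190 mm) begins 51 mm behind the grasp point.
Start: joints at [-1.283, 0.332, -0.065, 1.46, 0.022, 1.35, -0.088], TCP at [0.191, 0.595, 0.223] pointing down, gripper open.
Joint ranges: [-2.6, 2.6], [-0.5, 2.12], [-1.47, 1.34], [0.16, 2.42], [-1.27, 4.41], [0.06, 2.06], [-2.6, 2.6]. Speed limits (rad/s): [2.22, 2.22, 2.79, 2.79, 3.14, 3.14, 3.14].

## Interface

Orientations are given as a unit quaternion [x, y, z, w].
In Python, from bench import * gives the robot as it stands. The module is installed in compiled form; this text tells all that it offers.
- The arm moves only by the tool drive_tool, never from a script. Its argument "increments" is a list of rows, each a list of 6 numbers: the shift along the tool's x, y, z scaled (see below), then the turn, a rotation vector about the tool's x, y, z scaled (see below). In form: [[dx, dy, dz, rx, ry, rz], ...]. A call has exactly 5 rows; each row is the pose to reach, as a shift and turn from the pose commanded when the call began, along the tool's axes at that moment; what a row does not reach only later rows make up. The controller multiplies each number of a shift by 300 mm and each number of a turn by pi/4 rad. A row lasts 1/12 s, in which the tool goes at most 41.7 mm and 7.16 degrees, less where a joint would pass 70% of its speed; a pose out of reach is approached as far as the arm can. A call with a number of a shift or a turn outside -1 to 1 is refused whole. A call with a gripper value outside its range is refused whole. "claw" is the closure, from 0 (fully open) to 1 (shut), set as the call begins (left out, the last holds). The fingers move at their own pace and stop on an object; "force" is the grip in N (left out, the last holds). Time passes only in rows, so rows that repeat a pose let the fingers close, or fill a call up. It gives the time, the measured TCP pose, the force, the opening and the grip force at its end, in the units of the state.
- read_state(): the state, without advancing time (a new reading comes with each control period).
- camera(name): name is "scene" or "top" or "wrist"; returns the picture (384x512x3 uint8, blue, green, red); there is no depth.
- get_calibration(name): a dict with "K" (3x3 intrinsics, pixels), "position" and "rotation" of the camera in the world. Camera axes: x right, y down, z forward; pixel columns grow to the right and rows downward; lengths in m; the calibration is good to about 2 mm. A picture is of the moment at which its call begins: read the wrist's pose just before it. get_calibration takes no time and is no camera call; for the wrist camera it gives the pose at the moment of the call.
- close_job(): hands the job in; it is judged then, once.
The state is a dict: "time": time; "joint_positions": joint angles; "joint_vel": joint speeds; "joint_torque": joint torques, N m; "ee_pos": TCP position; "eef_rot": TCP orientation; "ft_force": force on the tool from outside, world axes, zero at the start; "torque": the same for the moment, N m; "width": finger opening in m; "grip_force": force on a finger pad.
Only numpy, scipy, OpenCV 4.12 (cv2) and the standard library are available. Lean on these libraries where they do the work, as an engineer would, in place of code of your own. Each camera call takes 0.05 s, during which the arm holds its last target. There are 200 camera calls.

## Working session

There is one attempt and no reset: what is moved stays moved. The work goes in short steps, Python scripts to look and compute and a tool call to move; the robot and the scene stay as the last step left them, time stands still between calls to the robot, and variables do not carry over. Pictures are saved under pics/ and viewed, at most 14 in all, crops included, and the job is handed in when it is done.

Besides the shell and the picture viewer there is one more tool, called after "Emit:" as a command line: name --pt "numbers of a row" for each row, then --argument value for the rest. drive_tool: Moves the arm, as the interface text tells. Its arguments: {"type":"object","properties":{"increments":{"type":"array","items":{"type":"array","items":{"type":"number"}}},"claw":{"type":"number"},"force":{"type":"number"}},"required":["increments"]}

```bash
mkdir -p pics
cat > h.py <<'E'
from bench import *
import numpy as np, cv2
from scipy.spatial.transform import Rotation as R
def ray(cal,u,v):
    K=np.array(cal["K"]);d=np.linalg.inv(K)@[u,v,1.]
    return np.array(cal["position"]),np.array(cal["rotation"])@d
def pix2w(cal,u,v,z):
    p,d=ray(cal,u,v);return p+d*(z-p[2])/d[2]
def w2pix(cal,P):
    K=np.array(cal["K"]);c=np.array(cal["rotation"]).T@(np.array(P)-np.array(cal["position"]));q=K@c;return q[:2]/q[2]
E
python3 - <<'E'
from h import *
s=read_state();print(s)
for n in("scene","top"):
    im=camera(n);cv2.imwrite(f"pics/{n}0.png",im);c=get_calibration(n);print(n,c)
    cv2.imwrite(f"pics/{n}0b.png",cv2.resize(im,(800,600),interpolation=cv2.INTER_CUBIC))
print(get_calibration("wrist"))
E
```

```text
{'time': 0.0, 'joint_positions': array([-1.28260878,  0.33287044, -0.06472935,  1.46096523,  0.02161771,
        1.34988147, -0.08848546]), 'joint_vel': array([ 8.21849425e-04, -4.72740347e-04, -7.34831717e-04, -1.99159079e-05,
       -2.10518811e-03, -9.00312550e-04, -6.56147627e-04]), 'joint_torque': array([-5.32252079e-05, -6.23257756e+01,  2.45098444e-02, -3.89902389e+01,
       -6.12419075e-02,  3.96929635e-02,  1.43736543e-04]), 'ee_pos': array([0.19100501, 0.59468566, 0.22174349]), 'eef_rot': array([ 1.54735674e-01,  9.87955647e-01, -7.10211038e-04, -7.36775432e-05]), 'ft_force': array([-0.6506249 , -0.17066373,  0.6391228 ]), 'torque': array([-0.01042031, -0.00655438, -0.00032392]), 'grip_force': 0.0, 'width': 0.0873031716064571}
scene {'K': array([[377.65890121,   0.        , 257.18679531],
       [  0.        , 377.65890121, 191.56952987],
       [  0.        ,   0.        ,   1.        ]]), 'position': array([1.21726226, 0.11422271, 0.909422  ]), 'rotation': array([ 0.64418708,  0.67459312, -0.26190098, -0.24769944])}
top {'K': array([[348.68994416,   0.        , 252.85722527],
       [  0.        , 348.68994416, 192.3972502 ],
       [  0.        ,   0.        ,   1.        ]]), 'position': array([0.21375406, 0.05524128, 1.2545455 ]), 'rotation': array([ 0.72006173, -0.68601106,  0.07264876, -0.07498063])}
{'K': array([[320.85159163,   0.        , 255.15970277],
       [  0.        , 320.85159163, 196.28825223],
       [  0.        ,   0.        ,   1.        ]]), 'position': array([0.11010733, 0.62136074, 0.38451414]), 'rotation': array([0.7982165 , 0.5822564 , 0.09033338, 0.12517102])}
```

View pics/top0b.png

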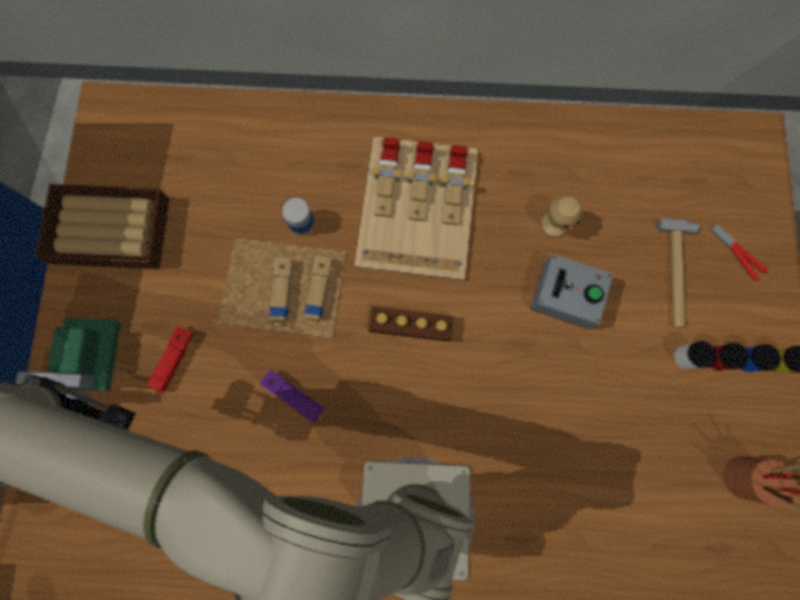

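View pics/scene0b.png

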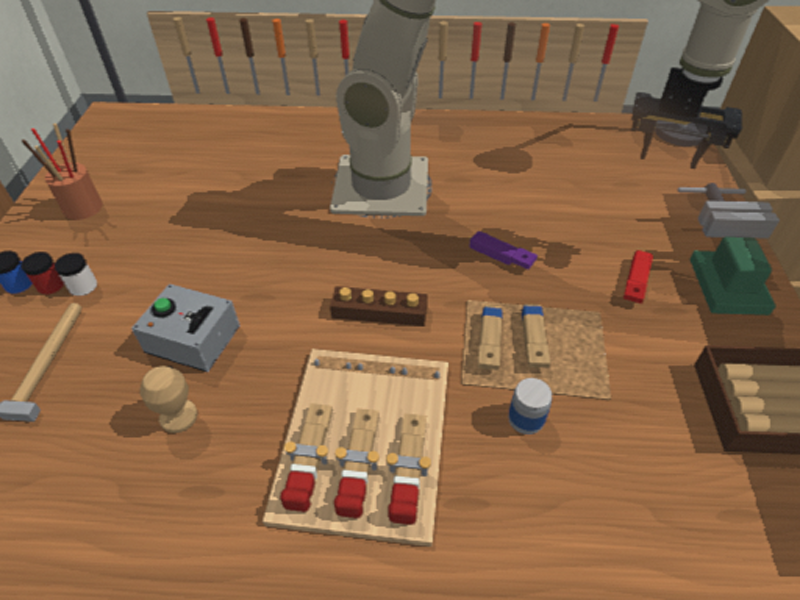

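The loose thighs are the two wood ones with blue hems, in the 800x600 top view at (280,288) and (318,288). The look-alikes are purple (292,396) and red (170,360), and there is no third thigh. Next I'll check the choice in a close crop and take rough positions.

```bash
sed -i 's/np.array(cal\["rotation"\])/R.from_quat(cal["rotation"]).as_matrix()/' h.py
python3 - <<'E'
from h import *
im=cv2.imread("pics/top0.png");cv2.imwrite("pics/topc.png",cv2.resize(im[80:230,130:400],None,fx=2.96,fy=2.96,interpolation=cv2.INTER_CUBIC))
c=get_calibration("top")
f=.64
for n,u,v,z in [("thA hole",285,264,.03),("thA hem",279,315,.03),("thB hole",323,262,.03),("thB hem",316,312,.03),("pinL",381,318,.054),("pinR",441,326,.054),("k3",383,212,.033),("k1",452,219,.033),("btn",594,294,.09),("wheel",561,282,.09),("tin",297,210,.085),("head",567,208,.128),("base",416,520,0)]:
    print(n,pix2w(c,u*f,v*f,z).round(3))
E
```

```text
thA hole [0.548 0.326 0.03 ]
thA hem [0.427 0.329 0.03 ]
thB hole [0.557 0.238 0.03 ]
thB hem [0.438 0.245 0.03 ]
pinL [0.427 0.095 0.054]
pinR [ 0.416 -0.04   0.054]
k3 [0.686 0.105 0.033]
k1 [ 0.677 -0.059  0.033]
btn [ 0.497 -0.37   0.09 ]
wheel [ 0.52  -0.298  0.09 ]
tin [0.661 0.298 0.085]
head [ 0.679 -0.302  0.128]
base [-0.004 -0.003  0.   ]
```

View pics/topc.png

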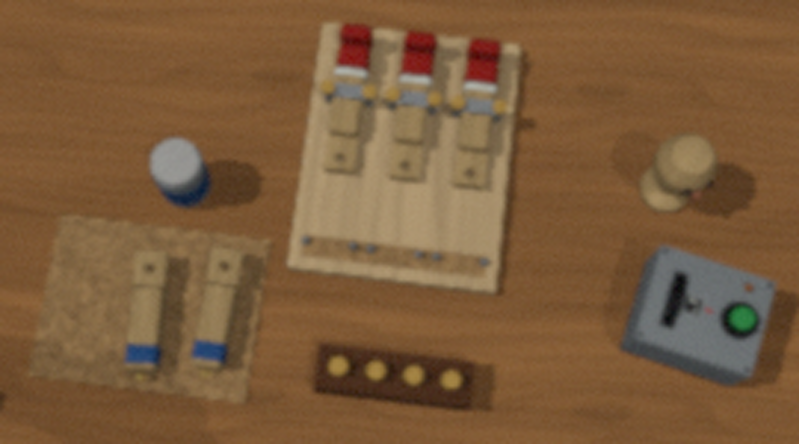

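```bash
cat >> h.py <<'E'
def down(yaw=0):  # yaw: turn about world z from tool x=-X, y=+Y, z down
    return R.from_euler("z",yaw)*R.from_quat([0,1,0,0])
def plan(wps,start=None):
    """wps: list of (x,y,z,yaw). prints one full-call row per call"""
    s=read_state()
    p,q=(np.array(s["ee_pos"]),R.from_quat(s["eef_rot"])) if start is None else (np.array(start[:3]),down(start[3]))
    for w in wps:
        t,qt=np.array(w[:3]),down(w[3])
        rv=(q.inv()*qt).as_rotvec(); d=t-p
        n=max(1,int(np.ceil(max(np.linalg.norm(d)/.2,np.linalg.norm(rv)/np.radians(34)))))
        for i in range(n):
            row=np.r_[q.inv().apply(d/n)/.3,rv/n/(np.pi/4)]
            print(row.round(4).tolist()); q=q*R.from_rotvec(rv/n); p=p+d/n
        print("--",w)
E
python3 - <<'E'
from h import *
import bench; print([n for n in dir(bench) if n[0]!='_'],getattr(bench,'hold_point_z',None))
s=read_state();q=R.from_quat(s["eef_rot"]);c=get_calibration("wrist")
off=q.inv().apply(np.array(c["position"])-s["ee_pos"]);rel=(q.inv()*R.from_quat(c["rotation"]))
print(off,rel.as_matrix().round(3))
# footprint
for t in [(0.45,.28,.3),(.5,.03,.33),(.45,-.33,.3)]:
    cc={"K":c["K"],"position":down().apply(off)+t,"rotation":(down()*rel).as_quat()}
    print(t,[pix2w(cc,u,v,.04)[:2].round(2).tolist() for u,v in[(0,0),(511,0),(511,383),(0,383),(256,192)]])
plan([(0.42,.28,.33,0)])
E
```

```text
['PlanningError', 'camera', 'close_job', 'get_calibration', 'hold_point_z', 'read_state'] 0.0187
[ 0.08519173  0.00041013 -0.16266382] [[ 0.    -0.952 -0.305]
 [ 1.     0.    -0.   ]
 [ 0.    -0.305  0.952]]
(0.45, 0.28, 0.3) [[0.26, -0.01], [0.26, 0.58], [0.83, 0.72], [0.83, -0.15], [0.49, 0.28]]
(0.5, 0.03, 0.33) [[0.3, -0.29], [0.3, 0.35], [0.92, 0.5], [0.92, -0.43], [0.55, 0.03]]
(0.45, -0.33, 0.3) [[0.26, -0.62], [0.26, -0.03], [0.83, 0.11], [0.83, -0.76], [0.49, -0.33]]
[-0.3492, -0.2553, -0.1198, -0.0005, -0.0001, -0.1319]
[-0.3209, -0.29, -0.1199, -0.0005, -0.0001, -0.1319]
[-0.2892, -0.3216, -0.12, -0.0005, -0.0001, -0.1319]
-- (0.42, 0.28, 0.33, 0)
```

Emit:
drive_tool --pt "-0.35 -0.255 -0.09 0 0 -0.132" --pt "-0.35 -0.255 -0.09 0 0 -0.132" --pt "-0.35 -0.255 -0.09 0 0 -0.132" --pt "-0.35 -0.255 -0.09 0 0 -0.132" --pt "-0.35 -0.255 -0.09 0 0 -0.132"

```text
time: 0.52
ee_pos: [0.271, 0.4875, 0.2506]
eef_rot: [0.106, 0.994, 0.0, 0.001]
ft_force: [0.1, 0.3, -0.2]
width: 0.0869
grip_force: 0.0
```

Emit:
drive_tool --pt "-0.32 -0.29 -0.09 0 0 -0.132" --pt "-0.32 -0.29 -0.09 0 0 -0.132" --pt "-0.32 -0.29 -0.09 0 0 -0.132" --pt "-0.32 -0.29 -0.09 0 0 -0.132" --pt "-0.32 -0.29 -0.09 0 0 -0.132"

```text
time: 0.93
ee_pos: [0.3459, 0.3833, 0.2772]
eef_rot: [0.054, 0.999, 0.0, 0.001]
ft_force: [-0.8, 0.9, -1.1]
width: 0.0874
grip_force: 0.0
```

Emit:
drive_tool --pt "-0.29 -0.32 -0.09 0 0 -0.132" --pt "-0.29 -0.32 -0.09 0 0 -0.132" --pt "-0.29 -0.32 -0.09 0 0 -0.132" --pt "-0.29 -0.32 -0.09 0 0 -0.132" --pt "-0.29 -0.32 -0.09 0 0 -0.132"

```text
time: 1.35
ee_pos: [0.4219, 0.2794, 0.3038]
eef_rot: [0.002, 1.0, 0.0, 0.0]
ft_force: [0.5, 0.4, 0.6]
width: 0.0867
grip_force: 0.0
```

Run:
```python
from h import *
s=read_state();print(s["time"],s["ee_pos"],s["eef_rot"],s["joint_positions"].round(2))
im=camera("wrist");import json
c=get_calibration("wrist");np.save("pics/w1.npy",c,allow_pickle=True);cv2.imwrite("pics/w1.png",im)
cv2.imwrite("pics/w1b.png",cv2.resize(im,(800,600),interpolation=cv2.INTER_CUBIC))
```

```text
1.35 [0.42185894 0.27942813 0.30382667] [1.82874287e-03 9.99998252e-01 7.08190691e-05 3.84075565e-04] [-0.85  0.03  0.18  1.65 -0.    1.47  0.9 ]
```

View pics/w1b.png

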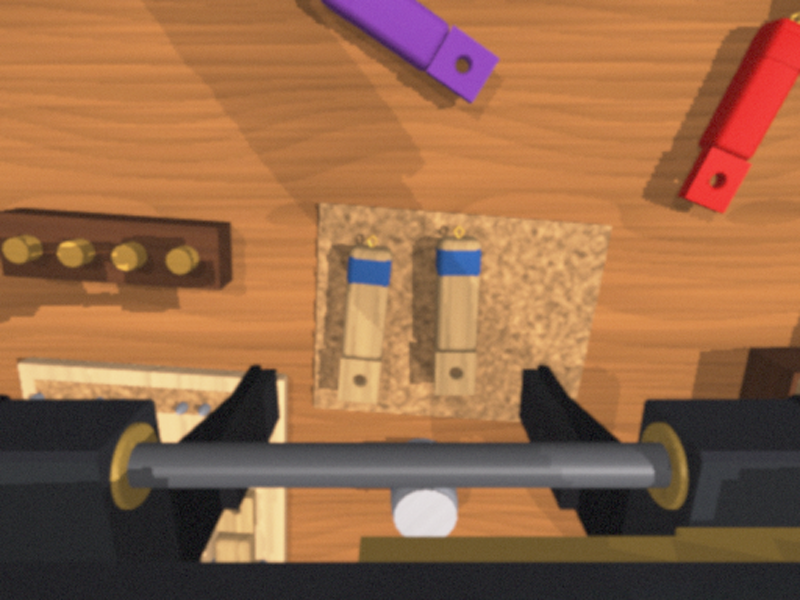

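The wrist view is taken from the robot's side. Thigh B has its hole at (360,380), thigh A at (456,373), and the pin heads run from (20,250) to (182,260). I'll enlarge a crop for accuracy.

Run:
```python
from h import *
im=cv2.imread("pics/w1.png")
a=cv2.resize(im[145:260,210:320],None,fx=5,fy=5,interpolation=cv2.INTER_CUBIC)
cv2.imwrite("pics/w1c.png",a)
# next look pose: nearly over jig/block
plan([(0.56,.09,.34,0)])
```

```text
[-0.2329, -0.3187, -0.0613, 0.0002, -0.0002, -0.0004]
[-0.2328, -0.3188, -0.0612, 0.0002, -0.0002, -0.0004]
-- (0.56, 0.09, 0.34, 0)
```

View pics/w1c.png

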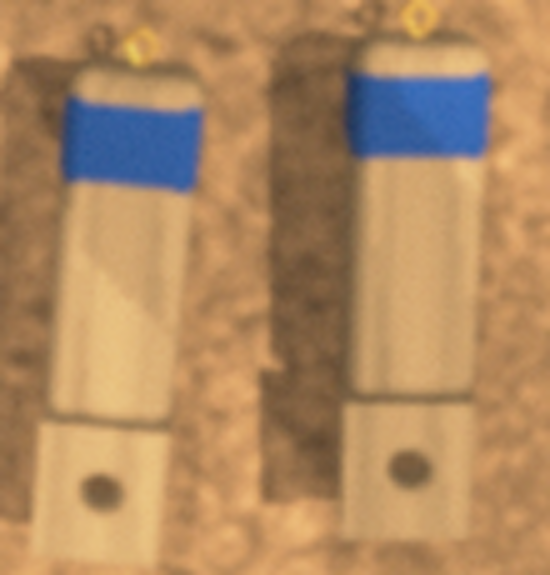

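Run:
```python
from h import *
c=np.load("pics/w1.npy",allow_pickle=True).item()
W=lambda u,v,z=.031:pix2w(c,210+u/5,145+v/5,z)[:2]
for n,h,b,sh,e,el,er in[("B",(102,492),(130,186),(109,420),(95,561),(32,555),(158,568)),("A",(410,469),(418,156),(412,396),(406,540),(343,540),(470,540))]:
    H,Bm,S,E=W(*h),W(*b),W(*sh),W(*e);d=H-Bm;yaw=np.arctan2(d[1],d[0]);d/=np.linalg.norm(d)
    print(n,"hole",H.round(4),"blue",Bm.round(4),"S",S.round(4),"E",E.round(4),"yaw",np.degrees(yaw),"H-S",np.linalg.norm(H-S),"E-H",np.linalg.norm(E-H),"w",np.linalg.norm(W(*el)-W(*er)),"mid",(H-.055*d).round(4),"hem dist",np.linalg.norm(H-Bm))
f=.64
for u in[(20,247),(75,251),(128,255),(182,259)]: print(pix2w(c,u[0]*f,u[1]*f,.054).round(4))
```

```text
B hole [0.5483 0.2448] blue [0.4537 0.255 ] S [0.525  0.2475] E [0.5714 0.2422] yaw -6.105808454224059 H-S 0.023485877742770053 E-H 0.02319078614393822 w 0.03833656434920231 mid [0.4936 0.2507] hem dist 0.09517022630210749
A hole [0.5408 0.3366] blue [0.4451 0.3355] S [0.5174 0.3364] E [0.5643 0.3362] yaw 0.6450642665557683 H-S 0.02343576339530501 E-H 0.023489170311149582 w 0.03831802675968681 mid [0.4858 0.336 ] hem dist 0.09577392426829688
[ 0.4149 -0.0329  0.054 ]
[0.4183 0.0122 0.054 ]
[0.4217 0.0558 0.054 ]
[0.4251 0.1004 0.054 ]
```

Emit:
drive_tool --pt "-0.23 -0.32 -0.06 0 0 0" --pt "-0.23 -0.32 -0.06 0 0 0" --pt "-0.23 -0.32 -0.06 0 0 0" --pt "-0.23 -0.32 -0.06 0 0 0" --pt "-0.23 -0.32 -0.06 0 0 0"

```text
time: 1.82
ee_pos: [0.4896, 0.1854, 0.321]
eef_rot: [0.0, 1.0, -0.0, -0.0]
ft_force: [-1.1, 1.0, -0.3]
width: 0.0873
grip_force: 0.0
```

Emit:
drive_tool --pt "-0.23 -0.32 -0.06 0 0 0" --pt "-0.23 -0.32 -0.06 0 0 0" --pt "-0.23 -0.32 -0.06 0 0 0" --pt "-0.23 -0.32 -0.06 0 0 0" --pt "-0.23 -0.32 -0.06 0 0 0"

```text
time: 2.23
ee_pos: [0.5586, 0.09, 0.3387]
eef_rot: [-0.0, 1.0, -0.0, -0.001]
ft_force: [-0.1, 0.3, -0.7]
width: 0.0873
grip_force: 0.0
```

Run:
```python
from h import *
s=read_state();print(s["time"],s["ee_pos"],s["eef_rot"])
im=camera("wrist")
c=get_calibration("wrist");np.save("pics/w2.npy",c,allow_pickle=True);cv2.imwrite("pics/w2.png",im)
cv2.imwrite("pics/w2b.png",cv2.resize(im[40:280,150:470],(800,600),interpolation=cv2.INTER_CUBIC))
```

```text
2.2333 [0.55859177 0.09000342 0.33871204] [-1.98150084e-04  9.99999815e-01 -5.88433128e-05 -5.71608937e-04]
```

View pics/w2b.png

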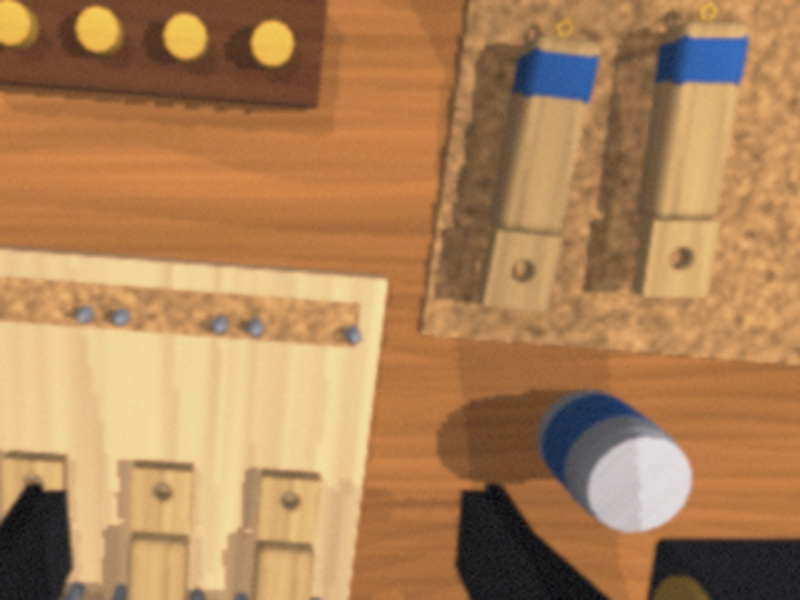

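Run:
```python
from h import *
c=np.load("pics/w2.npy",allow_pickle=True).item()
W=lambda u,v,z:pix2w(c,150+u/2.5-.3,40+v/2.5-.3,z)[:2].round(4)
print("k",[W(*p,.033) for p in[(290,500),(162,491),(33,484)]])
print("dow",[W(*p,.032) for p in[(352,334),(255,328),(220,325),(120,317),(84,313)]])
print("pins",[W(*p,.054) for p in[(12,25),(99,30),(185,37),(272,44)]])
print("thB hole",W(522,269,.031),"A",W(682,257,.031))
d=W(290,500,.033)-W(162,491,.033);print(np.linalg.norm(d),np.degrees(np.arctan2(-d[0],d[1])))
```

```text
k [array([0.6951, 0.1095]), array([0.6891, 0.0277]), array([ 0.6845, -0.0541])]
dow [array([0.5862, 0.1453]), array([0.5827, 0.0871]), array([0.5809, 0.0661]), array([0.5762, 0.0066]), array([ 0.5739, -0.0148])]
pins [array([ 0.4195, -0.0368]), array([0.4217, 0.0075]), array([0.4248, 0.0514]), array([0.428 , 0.0961])]
thB hole [0.547  0.2438] A [0.5397 0.3365]
0.08201975371823546 -4.195111708292094
```

Run:
```python
from h import *
y=np.radians(-6.1)
g=np.array([.5475,.2443])-.070*np.array([np.cos(y),np.sin(y)]);print(g)
plan([(*g,.12,y),(*g,.008,y)])
```

```text
[0.47789634 0.25173848]
[0.132, 0.2673, 0.3646, 0.0002, -0.0011, 0.0696]
[0.1467, 0.2597, 0.3644, 0.0002, -0.0011, 0.0696]
-- (np.float64(0.47789634391067565), np.float64(0.2517384849935363), 0.12, np.float64(-0.1064650843716541))
[0.0, -0.0, 0.3733, -0.0, 0.0, -0.0]
-- (np.float64(0.47789634391067565), np.float64(0.2517384849935363), 0.008, np.float64(-0.1064650843716541))
```

Emit:
drive_tool --pt "0.132 0.267 0.364 0 0 0.07" --pt "0.132 0.267 0.364 0 0 0.07" --pt "0.132 0.267 0.364 0 0 0.07" --pt "0.132 0.267 0.364 0 0 0.07" --pt "0.132 0.267 0.364 0 0 0.07" --claw 0.3 --force 20

```text
time: 2.7
ee_pos: [0.5141, 0.1746, 0.2263]
eef_rot: [0.023, 1.0, -0.001, -0.003]
ft_force: [-0.3, 0.8, -0.1]
width: 0.0641
grip_force: 0.0
```

Emit:
drive_tool --pt "0.147 0.26 0.364 0 0 0.07" --pt "0.147 0.26 0.364 0 0 0.07" --pt "0.147 0.26 0.364 0 0 0.07" --pt "0.147 0.26 0.364 0 0 0.07" --pt "0.147 0.26 0.364 0 0 0.07"

```text
time: 3.12
ee_pos: [0.4754, 0.2525, 0.1186]
eef_rot: [0.052, 0.999, -0.001, -0.002]
ft_force: [-0.2, 0.5, 0.1]
width: 0.0607
grip_force: 0.0
```

Run:
```python
from h import *
s=read_state();print(s["time"],s["ee_pos"],s["width"])
im=camera("wrist");c=get_calibration("wrist");np.save("pics/w3.npy",c,allow_pickle=True)
print("TCP pix",w2pix(c,s["ee_pos"]))
y=np.radians(-6.1);g=np.array([.5475,.2443])-.070*np.array([np.cos(y),np.sin(y)])
plan([(*g,.008,y)])
cv2.imwrite("pics/w3.png",im)
cv2.imwrite("pics/w3b.png",cv2.resize(im,(800,600),interpolation=cv2.INTER_CUBIC))
```

```text
3.1167 [0.47540637 0.25248311 0.11859453] 0.060748468534832754
TCP pix [256.6029713 246.4431042]
[-0.0011, 0.0033, 0.3759, -0.0011, -0.002, 0.0011]
-- (np.float64(0.47789634391067565), np.float64(0.2517384849935363), 0.008, np.float64(-0.1064650843716541))
```

View pics/w3b.png

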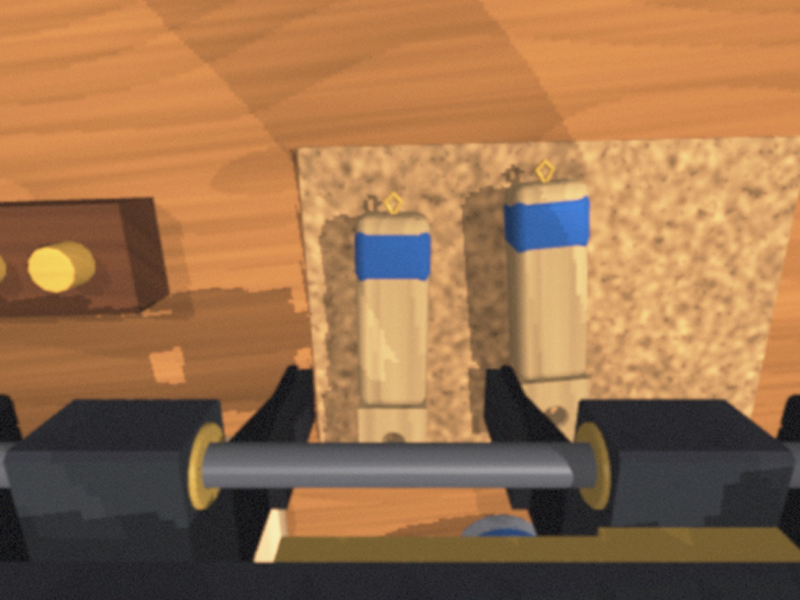

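Emit:
drive_tool --pt "0 0.003 0.08 0 0 0" --pt "0 0.003 0.18 0 0 0" --pt "0 0.003 0.28 0 0 0" --pt "0 0.003 0.36 0 0 0" --pt "0 0.003 0.375 0 0 0"

```text
time: 3.58
ee_pos: [0.4788, 0.2487, 0.007]
eef_rot: [0.055, 0.998, -0.001, -0.001]
ft_force: [-0.3, 0.5, 0.3]
width: 0.061
grip_force: 0.0
```

Emit:
drive_tool --pt "0 0 0 0 0 0" --pt "0 0 0 0 0 0" --pt "0 0 0 0 0 0" --pt "0 0 0 0 0 0" --pt "0 0 0 0 0 0" --claw 1

```text
time: 4.0
ee_pos: [0.4802, 0.2505, 0.0103]
eef_rot: [0.055, 0.998, 0.001, 0.001]
ft_force: [-1.2, -2.3, 7.6]
width: 0.0379
grip_force: 20.0
```

Run:
```python
from h import *
s=read_state();print(s["time"],s["ee_pos"],s["width"],s["grip_force"],s["eef_rot"])
p=s["ee_pos"]
y=np.radians(-3.9)
print("tcp->hole meas",.5475-p[0],.2443-p[1])
k=np.array([.6891,.0277]);g=k-.070*np.array([np.cos(y),np.sin(y)])
plan([(p[0],p[1],.14,np.radians(-6)),(*g,.14,y),(*g,.035,y)])
```

```text
4.0 [0.48019068 0.25050653 0.01025925] 0.03788853175277844 20.001133047044277 [5.49168253e-02 9.98490103e-01 7.88509290e-04 1.01719649e-03]
tcp->hole meas 0.0673093249594332 -0.00620652844251382
[-0.0008, 0.0007, -0.4325, 0.0021, 0.0025, -0.0066]
-- (np.float64(0.4801906750405668), np.float64(0.2505065284425138), 0.14, np.float64(-0.10471975511965978))
[-0.2685, -0.3372, -0.0, 0.0, -0.0, -0.0233]
[-0.2623, -0.3421, -0.0, 0.0, -0.0, -0.0233]
-- (np.float64(0.6192621004815076), np.float64(0.032461070346567374), 0.14, np.float64(-0.06806784082777885))
[0.0, 0.0, 0.35, -0.0, 0.0, 0.0]
-- (np.float64(0.6192621004815076), np.float64(0.032461070346567374), 0.035, np.float64(-0.06806784082777885))
```

Emit:
drive_tool --pt "0 0 -0.1 0 0 0" --pt "0 0 -0.2 0 0 0" --pt "0 0 -0.32 0 0 0" --pt "0 0 -0.42 0 0 0" --pt "0 0 -0.43 0 0 0"

```text
time: 4.42
ee_pos: [0.4818, 0.2515, 0.144]
eef_rot: [0.055, 0.998, 0.003, 0.003]
ft_force: [1.3, 0.3, -0.2]
width: 0.0377
grip_force: 20.0
```

Emit:
drive_tool --pt "-0.05 -0.065 0 0 0 -0.005" --pt "-0.11 -0.14 0 0 0 -0.01" --pt "-0.17 -0.21 0 0 0 -0.015" --pt "-0.22 -0.28 0 0 0 -0.02" --pt "-0.268 -0.337 0 0 0 -0.023"

```text
time: 4.83
ee_pos: [0.5486, 0.1388, 0.1379]
eef_rot: [0.046, 0.999, -0.0, 0.0]
ft_force: [0.4, -0.4, -1.1]
width: 0.038
grip_force: 20.0
```

Run:
```python
from h import *
im=camera("wrist");s=read_state();print(s["time"],s["ee_pos"],s["width"],s["grip_force"],s["ft_force"],s["eef_rot"])
y=np.radians(-3.9)
k=np.array([.6891,.0277]);g=k-.0685*np.array([np.cos(y),np.sin(y)])
plan([(*g,.14,y),(*g,.035,y)])
cv2.imwrite("pics/w4.png",im)
```

```text
4.8833 [0.55074241 0.13436517 0.1379941 ] 0.038008975411407735 19.99730741023086 [-0.34770794 -3.90567331 -1.38126801] [ 4.83767628e-02  9.98828187e-01 -9.95351746e-04  9.75529898e-04]
[-0.2652, -0.3159, -0.0055, -0.0024, 0.0026, -0.0366]
-- (np.float64(0.6207586268997611), np.float64(0.0323590474105695), 0.14, np.float64(-0.06806784082777885))
[-0.0, -0.0, 0.35, 0.0, -0.0, 0.0]
-- (np.float64(0.6207586268997611), np.float64(0.0323590474105695), 0.035, np.float64(-0.06806784082777885))
```

Emit:
drive_tool --pt "-0.05 -0.06 0 0 0 -0.007" --pt "-0.11 -0.13 0 0 0 -0.014" --pt "-0.17 -0.2 0 0 0 -0.02" --pt "-0.22 -0.27 0 0 0 -0.03" --pt "-0.265 -0.316 0 0 0 -0.037"

```text
time: 5.3
ee_pos: [0.619, 0.0365, 0.1377]
eef_rot: [0.032, 0.999, -0.0, 0.0]
ft_force: [0.4, 0.0, -0.7]
width: 0.0381
grip_force: 20.0
```

Emit:
drive_tool --pt "0 0 0.06 0 0 0" --pt "0 0 0.13 0 0 0" --pt "0 0 0.2 0 0 0" --pt "0 0 0.25 0 0 0" --pt "0 0 0.25 0 0 0"

```text
time: 5.72
ee_pos: [0.6161, 0.0393, 0.0592]
eef_rot: [0.031, 1.0, -0.0, -0.003]
ft_force: [-1.2, -0.3, -0.9]
width: 0.0378
grip_force: 20.0
```

Run:
```python
from h import *
im=camera("wrist");s=read_state();print(s["time"],s["ee_pos"],s["width"],s["grip_force"],s["ft_force"],s["eef_rot"])
y=np.radians(-3.9)
k=np.array([.6891,.0277]);g=k-.0685*np.array([np.cos(y),np.sin(y)])
plan([(*g,.035,y),(*g,.025,y)])
c=get_calibration("wrist")
cv2.imwrite("pics/w4b.png",cv2.resize(im,(800,600),interpolation=cv2.INTER_CUBIC))
```

```text
5.7667 [0.61723607 0.03928196 0.06127676] 0.03813599170605687 19.998711382504553 [ 0.49234173  0.66000084 -0.57489074] [ 3.12128944e-02  9.99511584e-01 -2.49988560e-04 -1.51229680e-03]
[-0.0134, -0.0222, 0.0876, -0.0008, -0.0038, 0.0072]
-- (np.float64(0.6207586268997611), np.float64(0.0323590474105695), 0.035, np.float64(-0.06806784082777885))
[0.0, -0.0, 0.0333, 0.0, 0.0, 0.0]
-- (np.float64(0.6207586268997611), np.float64(0.0323590474105695), 0.025, np.float64(-0.06806784082777885))
```

View pics/w4b.png

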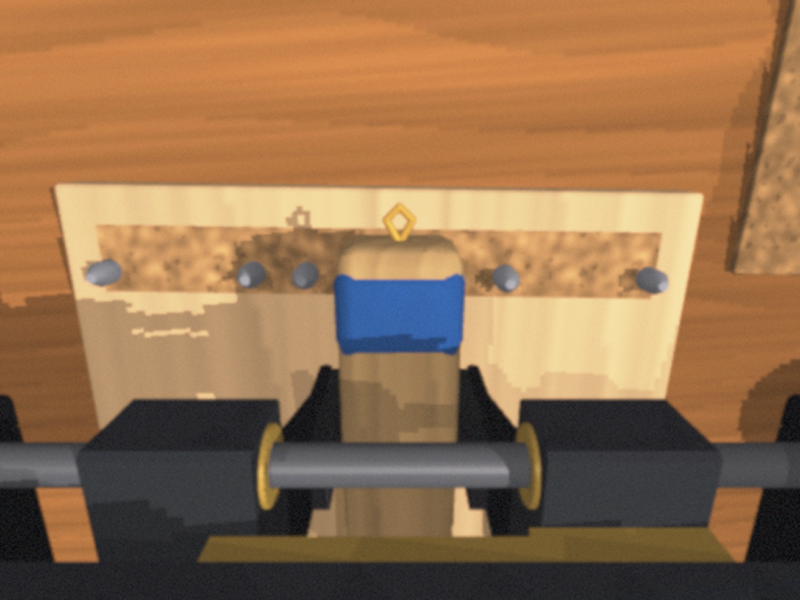

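Emit:
drive_tool --pt "-0.007 -0.012 0 0 -0.003 0.01" --pt "-0.013 -0.022 0 0 -0.003 0.01" --pt "-0.013 -0.022 0.02 0 -0.003 0.01" --pt "-0.013 -0.022 0.04 0 -0.003 0.01" --pt "-0.013 -0.022 0.04 0 -0.003 0.01"

```text
time: 6.18
ee_pos: [0.6213, 0.0323, 0.0495]
eef_rot: [0.035, 0.999, -0.0, 0.001]
ft_force: [0.5, 0.1, -0.8]
width: 0.0374
grip_force: 20.0
```

Run:
```python
from h import *
im=camera("scene");s=read_state();print(s["time"],s["ee_pos"],s["width"],s["grip_force"],s["ft_force"],s["eef_rot"])
y=np.radians(-4.1)
k=np.array([.6891,.0277]);g=k-.0685*np.array([np.cos(y),np.sin(y)])
plan([(*g,.035,y),(*g,.024,y)])
```

```text
6.2333 [0.62141576 0.03242123 0.04995013] 0.03780326552734304 19.998792012920603 [-0.25906365 -0.09968679 -1.30593471] [ 3.51500317e-02  9.99381876e-01 -3.56253382e-05  5.82505295e-04]
[0.0022, 0.0004, 0.0498, -0.0, 0.0015, 0.0016]
-- (np.float64(0.6207753063692304), np.float64(0.032597574936788984), 0.035, np.float64(-0.0715584993317675))
[-0.0, 0.0, 0.0367, -0.0, -0.0, 0.0]
-- (np.float64(0.6207753063692304), np.float64(0.032597574936788984), 0.024, np.float64(-0.0715584993317675))
```

Emit:
drive_tool --pt "0.001 0 0.02 0 0 0" --pt "0.002 0 0.04 0 0 0" --pt "0.002 0 0.06 0 0 0" --pt "0.002 0 0.075 0 0 0" --pt "0.002 0 0.075 0 0 0"

```text
time: 6.65
ee_pos: [0.6205, 0.0323, 0.0267]
eef_rot: [0.035, 0.999, -0.0, 0.0]
ft_force: [0.1, 0.8, -1.0]
width: 0.0378
grip_force: 20.0
```

Emit:
drive_tool --pt "0 0 0.005 0 0 0" --pt "0 0 0.01 0 0 0" --pt "0 0 0.01 0 0 0" --pt "0 0 0.01 0 0 0" --pt "0 0 0.01 0 0 0"

```text
time: 7.07
ee_pos: [0.6216, 0.0323, 0.0253]
eef_rot: [0.035, 0.999, 0.0, 0.001]
ft_force: [0.0, -0.1, -0.2]
width: 0.0377
grip_force: 20.0
```

Emit:
drive_tool --pt "0 0 0.003 0 0 0" --pt "0 0 0.006 0 0 0" --pt "0 0 0.01 0 0 0" --pt "0 0 0.01 0 0 0" --pt "0 0 0.01 0 0 0"

```text
time: 7.48
ee_pos: [0.6217, 0.0324, 0.0242]
eef_rot: [0.035, 0.999, 0.0, 0.001]
ft_force: [-9.2, -0.4, 19.0]
width: 0.038
grip_force: 20.0
```

Emit:
drive_tool --pt "0 0 0.003 0 0 0" --pt "0 0 0.006 0 0 0" --pt "0 0 0.006 0 0 0" --pt "0 0 0.006 0 0 0" --pt "0 0 0.006 0 0 0"

```text
time: 7.9
ee_pos: [0.6223, 0.0323, 0.0234]
eef_rot: [0.035, 0.999, 0.001, 0.002]
ft_force: [-10.2, -0.3, 27.9]
width: 0.0378
grip_force: 20.0
```

Emit:
drive_tool --pt "0 0 -0.006 0 0 0" --pt "0 0 -0.006 0 0 0" --pt "0 0 -0.006 0 0 0" --pt "0 0 -0.006 0 0 0" --pt "0 0 -0.006 0 0 0" --claw 0.3

```text
time: 8.32
ee_pos: [0.6213, 0.0323, 0.0218]
eef_rot: [0.035, 0.999, -0.0, 0.001]
ft_force: [-0.7, -0.5, 0.5]
width: 0.0588
grip_force: 0.0
```

Emit:
drive_tool --pt "0 0 -0.1 0 0 0" --pt "0 0 -0.22 0 0 0" --pt "0 0 -0.35 0 0 0" --pt "0 0 -0.48 0 0 0" --pt "0 0 -0.55 0 0 0"

```text
time: 8.73
ee_pos: [0.6224, 0.0322, 0.1918]
eef_rot: [0.035, 0.999, 0.0, 0.004]
ft_force: [1.0, -0.1, 1.1]
width: 0.0607
grip_force: 0.0
```

Emit:
drive_tool --pt "-0.12 0.02 -0.1 0 0 0" --pt "-0.2 0.02 -0.2 0 0 0" --pt "-0.25 0.02 -0.25 0 0 0" --pt "-0.25 0.02 -0.25 0 0 0" --pt "-0.25 0.02 -0.25 0 0 0"

```text
time: 9.15
ee_pos: [0.6968, 0.0327, 0.2622]
eef_rot: [0.035, 0.999, -0.0, 0.001]
ft_force: [0.9, -0.7, -0.2]
width: 0.0612
grip_force: 0.0
```

Run:
```python
from h import *
s=read_state();print(s["time"],s["ee_pos"],s["width"],s["eef_rot"])
im=camera("wrist");c=get_calibration("wrist");np.save("pics/w5.npy",c,allow_pickle=True);cv2.imwrite("pics/w5.png",im)
a=cv2.resize(im[130:260,160:400],None,fx=3.3,fy=3.3,interpolation=cv2.INTER_CUBIC)
cv2.imwrite("pics/w5b.png",a)
for p in[(.6951,.1095,.033),(.6891,.0277,.048),(.6845,-.0541,.033)]:
    q=w2pix(c,p);print(q,(q-[160,130])*3.3)
```

```text
9.15 [0.69677893 0.03270538 0.26215943] 0.06123751243292242 [ 3.54443021e-02  9.99370524e-01 -2.91521023e-04  1.47409450e-03]
[316.71529139 160.48843094] [517.16046158 100.61182211]
[250.10452038 162.81958661] [297.34491727 108.30463582]
[184.03105689 161.24566362] [ 79.30248773 103.11068993]
```

View pics/w5b.png

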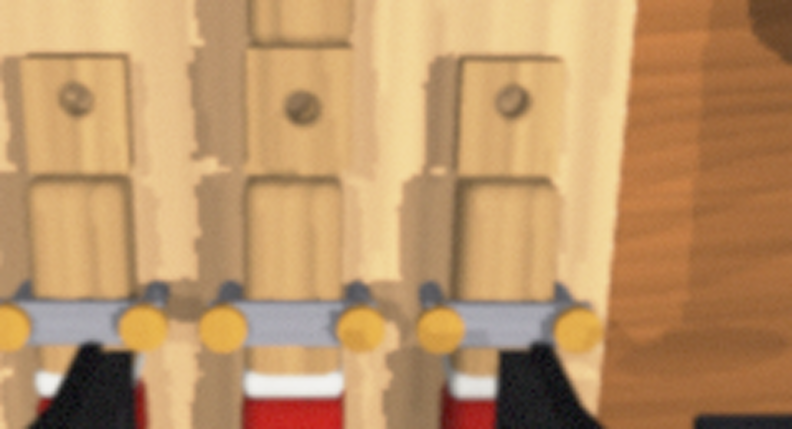

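Run:
```python
from h import *
c=np.load("pics/w5.npy",allow_pickle=True).item()
W=lambda u,v,z:pix2w(c,160+(u+.5)/3.3-.5,130+(v+.5)/3.3-.5,z)[:2].round(4)
a,b,t=W(513,101,.033),W(76,98.5,.033),W(302,107,.048)
d=a-b;print(a,b,(a+b)/2,"thigh",t,np.linalg.norm(d),np.degrees(np.arctan2(-d[0],d[1])))
im=cv2.imread("pics/w5.png");cv2.imwrite("pics/w5c.png",cv2.resize(im[140:180,160:340],None,fx=4.4,fy=4.4,interpolation=cv2.INTER_CUBIC))
plan([(.50,.05,.2,np.radians(-4.1))])
```

```text
[0.6947 0.1075] [ 0.6822 -0.0555] [0.68845 0.026  ] thigh [0.6883 0.029 ] 0.16347859187061772 -4.385265106705073
[0.3277, 0.0054, 0.1017, -0.0003, 0.0007, 0.0005]
[0.3276, 0.0053, 0.1019, -0.0003, 0.0007, 0.0005]
-- (0.5, 0.05, 0.2, np.float64(-0.0715584993317675))
```

View pics/w5c.png

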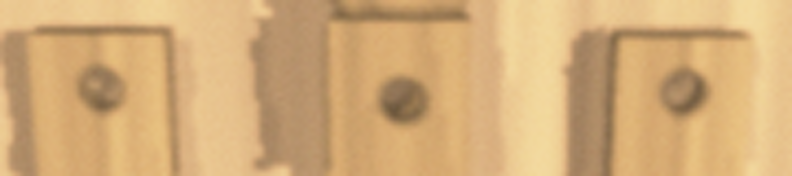

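Run:
```python
from h import *
y=np.radians(-4.1)
plan([(.6215,.0323,.06,y),(.6215,.0323,.023,y)])
```

```text
[0.1239, -0.0096, 0.3353, -0.0003, 0.0007, 0.0005]
[0.1237, -0.0097, 0.3353, -0.0003, 0.0007, 0.0005]
-- (0.6215, 0.0323, 0.06, np.float64(-0.0715584993317675))
[-0.0, -0.0, 0.1233, 0.0, -0.0, -0.0]
-- (0.6215, 0.0323, 0.023, np.float64(-0.0715584993317675))
```

Emit:
drive_tool --pt "0.05 -0.01 0.1 0 0 0" --pt "0.1 -0.01 0.2 0 0 0" --pt "0.15 -0.015 0.3 0 0 0" --pt "0.2 -0.02 0.4 0 0 0" --pt "0.248 -0.019 0.5 0 0 0"

```text
time: 9.62
ee_pos: [0.6191, 0.0324, 0.1097]
eef_rot: [0.035, 0.999, -0.0, 0.0]
ft_force: [0.2, 0.5, 0.1]
width: 0.0607
grip_force: 0.0
```

Emit:
drive_tool --pt "0 0 0.05 0 0 0" --pt "0 0 0.1 0 0 0" --pt "0 0 0.15 0 0 0" --pt "0 0 0.17 0 0 0" --pt "0 0 0.17 0 0 0"

```text
time: 10.03
ee_pos: [0.6197, 0.0327, 0.0589]
eef_rot: [0.035, 0.999, -0.0, -0.001]
ft_force: [0.4, 0.1, -0.6]
width: 0.0612
grip_force: 0.0
```

Run:
```python
from h import *
camera("top");s=read_state();print(s["ee_pos"],s["width"])
y=np.radians(-4.1)
plan([(.6215,.0323,.024,y)])
```

```text
[0.62072992 0.0326331  0.06032431] 0.060824532087932696
[-0.0026, -0.0009, 0.1211, -0.0004, 0.0003, 0.0015]
-- (0.6215, 0.0323, 0.024, np.float64(-0.0715584993317675))
```

Grip, lift about 4 mm, shift 2.7 mm to -y, then lower and read.

Emit:
drive_tool --pt "-0.002 0 0.04 0 0 0" --pt "-0.002 0 0.08 0 0 0" --pt "-0.002 0 0.12 0 0 0" --pt "-0.002 0 0.12 0 0 0" --pt "-0.002 0 0.12 0 0 0"

```text
time: 10.5
ee_pos: [0.6219, 0.0324, 0.024]
eef_rot: [0.035, 0.999, -0.0, 0.0]
ft_force: [0.3, 0.4, 0.3]
width: 0.061
grip_force: 0.0
```

Emit:
drive_tool --pt "0 0 0 0 0 0" --pt "0 0 0 0 0 0" --pt "0 0 0 0 0 0" --pt "0 0 0 0 0 0" --pt "0 0 0 0 0 0" --claw 1

```text
time: 10.92
ee_pos: [0.6229, 0.0326, 0.0255]
eef_rot: [0.035, 0.999, 0.0, 0.001]
ft_force: [-0.5, -0.2, 1.4]
width: 0.0375
grip_force: 20.0
```

Emit:
drive_tool --pt "0 0 -0.01 0 0 0" --pt "0 0 -0.02 0 0 0" --pt "0 -0.005 -0.02 0 0 0" --pt "0 -0.009 -0.02 0 0 0" --pt "0 -0.009 -0.02 0 0 0"

```text
time: 11.33
ee_pos: [0.6224, 0.0294, 0.0311]
eef_rot: [0.035, 0.999, -0.0, 0.001]
ft_force: [0.5, -0.3, -0.8]
width: 0.0379
grip_force: 20.0
```

Emit:
drive_tool --pt "0 0 0 0 0 0" --pt "0 0 0.005 0 0 0" --pt "0 0 0.01 0 0 0" --pt "0 0 0.015 0 0 0" --pt "0 0 0.018 0 0 0"

```text
time: 11.75
ee_pos: [0.6222, 0.0299, 0.0255]
eef_rot: [0.035, 0.999, -0.0, 0.001]
ft_force: [-4.8, 0.3, 8.2]
width: 0.0377
grip_force: 20.0
```

Emit:
drive_tool --pt "0 0 0.001 0 0 0" --pt "0 0 0.002 0 0 0" --pt "0 0 0.002 0 0 0" --pt "0 0 0.002 0 0 0" --pt "0 0 0.002 0 0 0"

```text
time: 12.17
ee_pos: [0.6223, 0.03, 0.0255]
eef_rot: [0.035, 0.999, 0.0, 0.001]
ft_force: [-3.9, 0.2, 5.7]
width: 0.0376
grip_force: 20.0
```

Emit:
drive_tool --pt "0 0 0 0 0 0" --pt "0 0 0 0 0 0" --pt "0 0 0 0 0 0" --pt "0 0 0 0 0 0" --pt "0 0 0 0 0 0" --claw 0.3

```text
time: 12.58
ee_pos: [0.6225, 0.0298, 0.025]
eef_rot: [0.035, 0.999, -0.0, 0.001]
ft_force: [1.1, -0.2, 0.7]
width: 0.0586
grip_force: 0.0
```

Emit:
drive_tool --pt "0 0 -0.1 0 0 0" --pt "0 0 -0.22 0 0 0" --pt "0 0 -0.35 0 0 0" --pt "0 0 -0.45 0 0 0" --pt "0 0 -0.45 0 0 0"

```text
time: 13.0
ee_pos: [0.6254, 0.0297, 0.1673]
eef_rot: [0.035, 0.999, 0.001, 0.006]
ft_force: [0.8, 0.3, 0.6]
width: 0.061
grip_force: 0.0
```

Emit:
drive_tool --pt "0.1 0 -0.01 0 0 0" --pt "0.2 0 -0.01 0 0 0" --pt "0.33 0 -0.01 0 0 0" --pt "0.45 0 -0.01 0 0 0" --pt "0.55 0 -0.01 0 0 0"

```text
time: 13.42
ee_pos: [0.4552, 0.0415, 0.1621]
eef_rot: [0.035, 0.999, -0.0, 0.001]
ft_force: [0.3, 0.5, 0.2]
width: 0.0607
grip_force: 0.0
```

Emit:
drive_tool --pt "0.1 0.05 0 0 0 0" --pt "0.11 0.05 0 0 0 0" --pt "0.11 0.05 0 0 0 0" --pt "0.11 0.05 0 0 0 0" --pt "0.11 0.05 0 0 0 0"

```text
time: 13.83
ee_pos: [0.4265, 0.0584, 0.1627]
eef_rot: [0.036, 0.999, -0.0, 0.001]
ft_force: [-0.9, -0.1, -0.3]
width: 0.0609
grip_force: 0.0
```

Run:
```python
from h import *
camera("top");s=read_state();print(s["time"],s["ee_pos"],s["width"],s["eef_rot"])
im=camera("wrist");c=get_calibration("wrist");np.save("pics/w6.npy",c,allow_pickle=True);cv2.imwrite("pics/w6.png",im)
h=cv2.cvtColor(im,cv2.COLOR_BGR2HSV);m=cv2.inRange(h,(15,100,110),(35,255,255))[:255]
n,l,st,ce=cv2.connectedComponentsWithStats(m)
for i in range(1,n):
    if st[i][4]>60: print(st[i],ce[i].round(1),pix2w(c,*ce[i],.054).round(4))
a=cv2.resize(im[120:260,100:420],None,fx=2.5,fy=2.5,interpolation=cv2.INTER_CUBIC)
cv2.imwrite("pics/w6b.png",a)
```

```text
13.8833 [0.42649397 0.05828336 0.16261899] 0.06073149166190162 [ 3.57532590e-02  9.99359821e-01 -2.06734817e-04  1.26889187e-03]
[288  61  23   6  70] [299.5  63.4] [0.3219 0.1011 0.054 ]
[  384   129   128   126 13528] [451.1 192.7] [0.4374 0.2316 0.054 ]
[131 177  30  29 644] [145.5 190.6] [ 0.4163 -0.0376  0.054 ]
[182 177  28  28 603] [195.4 190.6] [0.4194 0.0064 0.054 ]
[232 177  27  28 593] [245.1 190.8] [0.4227 0.0501 0.054 ]
[282 177  27  29 604] [294.9 191. ] [0.4261 0.094  0.054 ]
[193 229  59  23 659] [226.3 239.6] [0.4687 0.0289 0.054 ]
[159 233  23  16  91] [170.9 238.6] [ 0.464  -0.0222  0.054 ]
[ 41 246  52   8 136] [ 67.5 250.4] [ 0.4692 -0.121   0.054 ]
```

View pics/w6b.png

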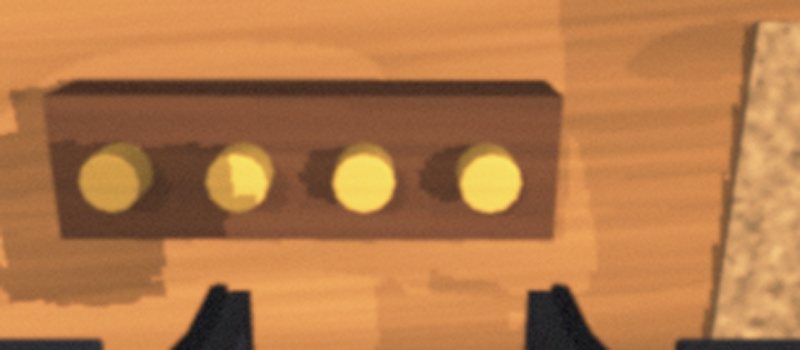

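Run:
```python
from h import *
c=np.load("pics/w6.npy",allow_pickle=True).item()
W=lambda u,v,z:pix2w(c,100+(u+.5)/2.5-.5,120+(v+.5)/2.5-.5,z)[:2].round(4)
P=[W(*p,.054) for p in[(490,183),(364,183),(238,183),(111,182)]];print(P)
y=np.radians(-4.3)
plan([(*P[0],.1,y),(*P[0],.040,y)])
```

```text
[array([0.4278, 0.0946]), array([0.4247, 0.0501]), array([0.4215, 0.0057]), array([ 0.4179, -0.0391])]
[0.0045, 0.1211, 0.2084, -0.0005, 0.0029, 0.0044]
-- (np.float64(0.4278), np.float64(0.0946), 0.1, np.float64(-0.07504915783575616))
[-0.0, -0.0, 0.2, 0.0, -0.0, 0.0]
-- (np.float64(0.4278), np.float64(0.0946), 0.04, np.float64(-0.07504915783575616))
```

Emit:
drive_tool --pt "0.004 0.06 0.08 0 0.003 0.004" --pt "0.004 0.12 0.16 0 0.003 0.004" --pt "0.004 0.121 0.2 0 0.003 0.004" --pt "0.004 0.121 0.208 0 0.003 0.004" --pt "0.004 0.121 0.208 0 0.003 0.004" --claw 0.64

```text
time: 14.35
ee_pos: [0.427, 0.0943, 0.0996]
eef_rot: [0.037, 0.999, -0.001, -0.001]
ft_force: [-0.4, 0.4, 0.4]
width: 0.0364
grip_force: 0.0
```

Run:
```python
from h import *
im=camera("wrist");c=get_calibration("wrist");np.save("pics/w7.npy",c,allow_pickle=True);s=read_state();print(s["ee_pos"],s["width"],s["eef_rot"])
print("pred pin pix",(w2pix(c,(.4278,.0946,.054))-[156,180])*4, "tcp",(w2pix(c,s["ee_pos"])-[156,180])*4)
cv2.imwrite("pics/w7b.png",cv2.resize(im[180:300,156:356],None,fx=4,fy=4,interpolation=cv2.INTER_CUBIC))
plan([(.4278,.0946,.04,np.radians(-4.3))])
```

```text
[0.42759338 0.09436872 0.10043949] 0.034111104602779996 [ 3.73128308e-02  9.99303576e-01 -3.04914600e-04 -1.49862656e-04]
pred pin pix [395.04933176 164.55776185] tcp [392.6045757  287.99783775]
[-0.0007, 0.0009, 0.2015, -0.0008, -0.0004, 0.0005]
-- (0.4278, 0.0946, 0.04, np.float64(-0.07504915783575616))
```

View pics/w7b.png

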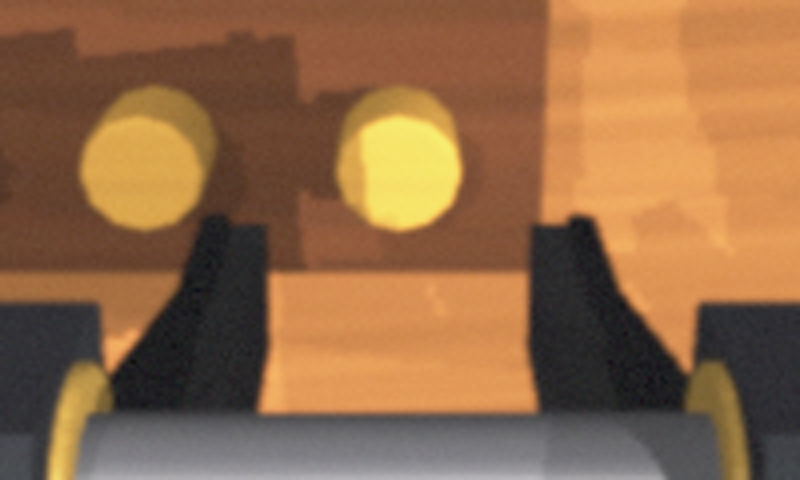

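Emit:
drive_tool --pt "-0.002 0.001 0.06 0 0 0" --pt "-0.002 0.001 0.12 0 0 0" --pt "-0.002 0.001 0.17 0 0 0" --pt "-0.002 0.001 0.2 0 0 0" --pt "-0.002 0.001 0.2 0 0 0"

```text
time: 14.82
ee_pos: [0.4275, 0.0947, 0.0396]
eef_rot: [0.037, 0.999, -0.0, -0.001]
ft_force: [0.1, -0.5, -0.4]
width: 0.0314
grip_force: 0.0
```

Emit:
drive_tool --pt "0 0 0 0 0 0" --pt "0 0 0 0 0 0" --pt "0 0 0 0 0 0" --pt "0 0 0 0 0 0" --pt "0 0 0 0 0 0" --claw 1 --force 25

```text
time: 15.23
ee_pos: [0.4287, 0.0955, 0.0413]
eef_rot: [0.037, 0.999, 0.0, 0.001]
ft_force: [-0.6, -1.4, 7.7]
width: 0.0207
grip_force: 25.0
```

Emit:
drive_tool --pt "0 0 -0.05 0 0 0" --pt "0 0 -0.12 0 0 0" --pt "0 0 -0.2 0 0 0" --pt "0 0 -0.26 0 0 0" --pt "0 0 -0.28 0 0 0"

```text
time: 15.65
ee_pos: [0.4291, 0.0959, 0.1271]
eef_rot: [0.037, 0.999, 0.001, 0.002]
ft_force: [0.2, 0.5, -1.1]
width: 0.0209
grip_force: 25.0
```

Run:
```python
from h import *
im=camera("wrist");c=get_calibration("wrist");np.save("pics/w8.npy",c,allow_pickle=True);s=read_state();print(s["ee_pos"],s["width"],s["eef_rot"],s["grip_force"])
print("tcp",(w2pix(c,s["ee_pos"])-[156,180])*4,"headtop",(w2pix(c,s["ee_pos"]+[0,0,.014])-[156,180])*4)
cv2.imwrite("pics/w8b.png",cv2.resize(im[180:300,156:356],None,fx=4,fy=4,interpolation=cv2.INTER_CUBIC))
y=np.radians(-4.2)
plan([(.6885,.026,.12,y)])
```

```text
[0.42908061 0.09587533 0.12676163] 0.02083498392982313 [0.03680911 0.99932009 0.00112792 0.00178353] 24.999594362452626
tcp [392.69726307 287.97993843] headtop [392.59873436 338.74880907]
[-0.4397, -0.0844, 0.0126, 0.0015, 0.0022, -0.0002]
[-0.4397, -0.0844, 0.0119, 0.0015, 0.0022, -0.0002]
-- (0.6885, 0.026, 0.12, np.float64(-0.07330382858376185))
```

View pics/w8b.png

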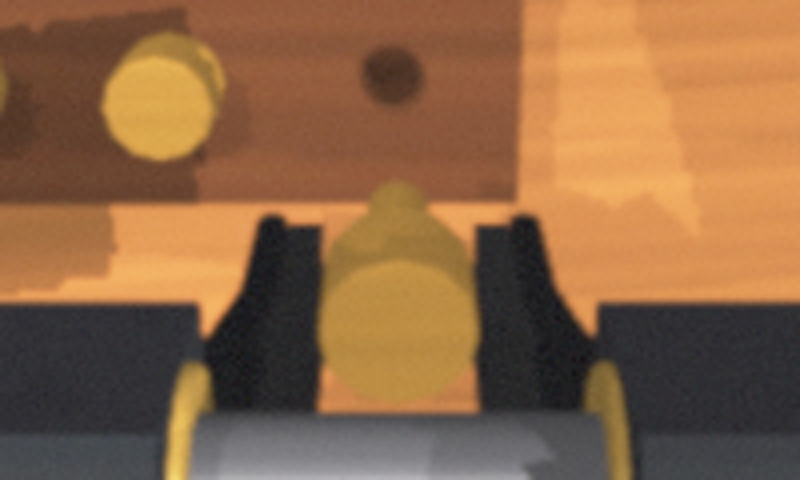

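Emit:
drive_tool --pt "-0.08 -0.017 0 0 0 0" --pt "-0.18 -0.034 0 0.001 0.002 0" --pt "-0.28 -0.05 0 0.001 0.002 0" --pt "-0.38 -0.07 0 0.001 0.002 0" --pt "-0.44 -0.084 0.012 0.001 0.002 0"

```text
time: 16.12
ee_pos: [0.5599, 0.0596, 0.1198]
eef_rot: [0.037, 0.999, -0.001, -0.0]
ft_force: [-0.5, 0.6, 0.9]
width: 0.0209
grip_force: 25.0
```

Emit:
drive_tool --pt "-0.08 -0.017 0 0 0 0" --pt "-0.18 -0.034 0 0.001 0.002 0" --pt "-0.28 -0.05 0 0.001 0.002 0" --pt "-0.38 -0.07 0 0.001 0.002 0" --pt "-0.44 -0.084 0.012 0.001 0.002 0"

```text
time: 16.53
ee_pos: [0.6894, 0.0247, 0.1154]
eef_rot: [0.037, 0.999, -0.001, -0.002]
ft_force: [-0.3, 0.8, 0.3]
width: 0.0208
grip_force: 25.0
```

Emit:
drive_tool --pt "0 0 0 0 0 0" --pt "0 0 0 0 0 0" --pt "0 0 0 0 0 0" --pt "0 0 0 0 0 0" --pt "0 0 0 0 0 0"

```text
time: 16.95
ee_pos: [0.6868, 0.0263, 0.1171]
eef_rot: [0.036, 0.999, -0.0, -0.002]
ft_force: [0.0, 0.2, -0.3]
width: 0.0211
grip_force: 25.0
```

Run:
```python
from h import *
im=camera("wrist");s=read_state();print(s["time"],s["ee_pos"],s["width"],s["eef_rot"],s["grip_force"])
y=np.radians(-4.2)
plan([(.6877,.0247,.09,y)])
```

```text
17.0 [0.68691947 0.02621815 0.11720986] 0.02078340808959364 [ 3.64944227e-02  9.99332653e-01 -4.12920680e-04 -1.49531409e-03] 24.99967605806887
[-0.0032, -0.0048, 0.0907, -0.0012, -0.0038, 0.0004]
-- (0.6877, 0.0247, 0.09, np.float64(-0.07330382858376185))
```

Emit:
drive_tool --pt "-0.003 -0.005 0 0 -0.004 0" --pt "-0.003 -0.005 0.03 0 -0.004 0" --pt "-0.003 -0.005 0.06 0 -0.004 0" --pt "-0.003 -0.005 0.09 0 -0.004 0" --pt "-0.003 -0.005 0.09 0 -0.004 0"

```text
time: 17.42
ee_pos: [0.6865, 0.0242, 0.0868]
eef_rot: [0.037, 0.999, -0.001, -0.002]
ft_force: [-0.8, -0.6, -1.3]
width: 0.0208
grip_force: 25.0
```

Run:
```python
from h import *
im=camera("wrist");c=get_calibration("wrist");s=read_state();print(s["time"],s["ee_pos"],s["eef_rot"])
y=np.radians(-4.2)
plan([(.6877,.0247,.078,y)])
```

```text
17.4667 [0.68695213 0.02412212 0.08787664] [ 3.67389663e-02  9.99323268e-01 -9.47261124e-04 -1.53542992e-03]
[-0.0024, 0.0022, 0.0329, -0.0026, -0.0038, -0.0002]
-- (0.6877, 0.0247, 0.078, np.float64(-0.07330382858376185))
```

Emit:
drive_tool --pt "-0.002 0.002 0 -0.002 -0.003 0" --pt "-0.002 0.002 0.01 -0.002 -0.003 0" --pt "-0.002 0.002 0.02 -0.002 -0.003 0" --pt "-0.002 0.002 0.03 -0.002 -0.003 0" --pt "-0.002 0.002 0.033 -0.002 -0.003 0"

```text
time: 17.88
ee_pos: [0.6895, 0.0247, 0.0807]
eef_rot: [0.037, 0.999, 0.0, 0.002]
ft_force: [0.2, 0.4, 8.7]
width: 0.0211
grip_force: 25.0
```

Emit:
drive_tool --pt "0 0 0.005 0 0 0" --pt "0 0 0.01 0 0 0" --pt "0 0 0.015 0 0 0" --pt "0 0 0.02 0 0 0" --pt "0 0 0.02 0 0 0"

```text
time: 18.3
ee_pos: [0.6927, 0.0246, 0.0792]
eef_rot: [0.037, 0.999, 0.001, 0.006]
ft_force: [0.8, 0.2, 24.0]
width: 0.0207
grip_force: 25.0
```

Emit:
drive_tool --pt "0 0 -0.1 0 0 0" --pt "0 0 -0.2 0 0 0" --pt "0 0 -0.3 0 0 0" --pt "0 0 -0.4 0 0 0" --pt "0 0 -0.4 0 0 0"

```text
time: 18.72
ee_pos: [0.6911, 0.0243, 0.2011]
eef_rot: [0.037, 0.999, 0.001, 0.006]
ft_force: [0.2, 0.7, -0.0]
width: 0.0207
grip_force: 25.0
```

Emit:
drive_tool --pt "-0.01 0 0 0 -0.003 0" --pt "-0.01 0 0 0 -0.003 0" --pt "-0.01 0 0 0 -0.003 0" --pt "-0.01 0 0 0 -0.003 0" --pt "-0.01 0 0 0 -0.003 0"

```text
time: 19.13
ee_pos: [0.6909, 0.0244, 0.1928]
eef_rot: [0.037, 0.999, -0.0, 0.001]
ft_force: [0.4, -0.1, -1.5]
width: 0.021
grip_force: 25.0
```

Run:
```python
from h import *
im=camera("wrist");c=get_calibration("wrist");np.save("pics/w9.npy",c,allow_pickle=True);s=read_state();print(s["time"],s["ee_pos"],s["eef_rot"])
cv2.imwrite("pics/w9.png",im)
a=im[145:275,160:360];cv2.imwrite("pics/w9b.png",cv2.resize(a,None,fx=4,fy=4,interpolation=cv2.INTER_CUBIC))
f=lambda P:((w2pix(c,P)-[160,145])*4).round(1)
print("tcp",f(s["ee_pos"]),"headtop",f(s["ee_pos"]+[0,0,.0127]),"k3",f((.6947,.1075,.033)),"th",f((.6877,.0266,.048)))
```

```text
19.1833 [0.69107844 0.02436805 0.19305854] [ 3.68009798e-02  9.99321193e-01 -1.75609194e-04  1.67645454e-03]
tcp [376.7 428.1] headtop [376.3 473.8] k3 [700.  126.9] th [386.7 138. ]
```

View pics/w9b.png

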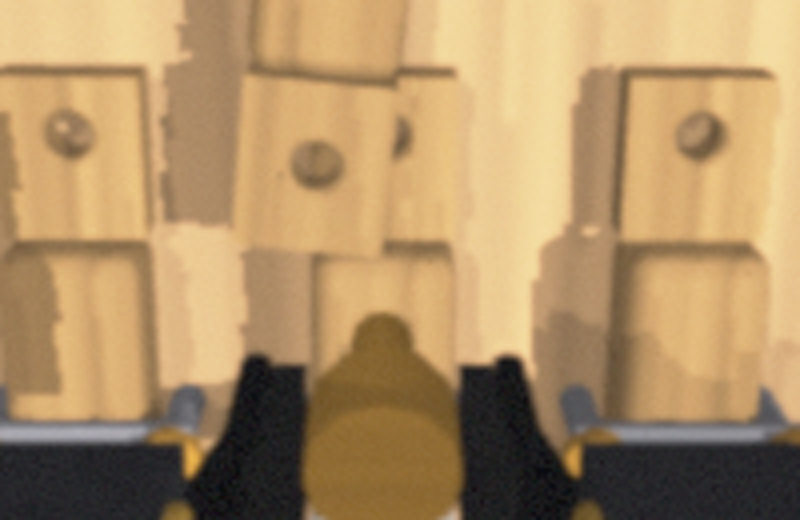

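The picture shows that the placed thigh was knocked aside: its hole is at (317,163), while the shin's hole shows at (400,135). I'll put the pin back in the block, re-lay the thigh, then pin it.

```bash
cat >> h.py <<'E'
def hole(im,c,P,r=12,dark=.8):
    """dark round spot nearest the pixel of guess P; returns pixel, area"""
    u,v=w2pix(c,P);u0,v0=int(u)-r,int(v)-r;a=cv2.cvtColor(im[v0:v0+2*r+1,u0:u0+2*r+1],cv2.COLOR_BGR2GRAY)
    a=cv2.resize(a,None,fx=4,fy=4,interpolation=cv2.INTER_CUBIC);m=(a<dark*np.median(a)).astype(np.uint8)
    n,l,st,ce=cv2.connectedComponentsWithStats(m);out=[]
    for i in range(1,n):
        w,h,A=st[i][2:]
        if A>150 and .6<w/h<1.6 and A>.6*w*h: out.append((np.round([u0+(ce[i][0]+.5)/4-.5,v0+(ce[i][1]+.5)/4-.5],2),w/4,h/4))
    return out
E
python3 - <<'E'
from h import *
for f,Ps in(("w9",[(.6947,.1075,.033),(.690,.008,.048),(.6822,-.0555,.033)]),("w5",[(.6947,.1075,.033),(.6883,.029,.048),(.6822,-.0555,.033)])):
    c=np.load(f"pics/{f}.npy",allow_pickle=True).item();im=cv2.imread(f"pics/{f}.png")
    for P in Ps:
        for d in(.75,.82):
            print(f,P,d,[(o,pix2w(c,*o[0],P[2]).round(4)) for o in hole(im,c,P,12,d)])
c=np.load("pics/w9.npy",allow_pickle=True).item();s=read_state()
print("tip pix",((w2pix(c,s["ee_pos"]-[0,0,.0333])-[160,145])*4).round(1))
y=np.radians(-4.3)
plan([(.4283,.0955,.12,y),(.4283,.0955,.042,y)])
E
```

```text
w9 (0.6947, 0.1075, 0.033) 0.75 []
w9 (0.6947, 0.1075, 0.033) 0.82 [((array([335.06, 178.89]), np.float64(12.5), np.float64(12.75)), array([0.697 , 0.1076, 0.033 ]))]
w9 (0.69, 0.008, 0.048) 0.75 []
w9 (0.69, 0.008, 0.048) 0.82 [((array([238.92, 186.12]), np.float64(13.0), np.float64(12.0)), array([0.6932, 0.0085, 0.048 ]))]
w9 (0.6822, -0.0555, 0.033) 0.75 []
w9 (0.6822, -0.0555, 0.033) 0.82 [((array([176.47, 178.52]), np.float64(11.5), np.float64(12.75)), array([ 0.6846, -0.0566,  0.033 ]))]
w5 (0.6947, 0.1075, 0.033) 0.75 []
w5 (0.6947, 0.1075, 0.033) 0.82 [((array([315.05, 160.51]), np.float64(10.75), np.float64(11.0)), array([0.695 , 0.1074, 0.033 ]))]
w5 (0.6883, 0.029, 0.048) 0.75 [((array([251.24, 162.6 ]), np.float64(9.75), np.float64(9.5)), array([0.6889, 0.0291, 0.048 ]))]
w5 (0.6883, 0.029, 0.048) 0.82 [((array([251.27, 162.52]), np.float64(11.0), np.float64(10.5)), array([0.6888, 0.0291, 0.048 ]))]
w5 (0.6822, -0.0555, 0.033) 0.75 []
w5 (0.6822, -0.0555, 0.033) 0.82 [((array([182.22, 159.88]), np.float64(9.75), np.float64(11.0)), array([ 0.6826, -0.0561,  0.033 ]))]
tip pix [377.4 332.9]
[0.4459, 0.086, 0.1202, -0.0001, 0.0021, 0.0009]
[0.4458, 0.0857, 0.121, -0.0001, 0.0021, 0.0009]
-- (0.4283, 0.0955, 0.12, np.float64(-0.07504915783575616))
[-0.0, 0.0, 0.26, 0.0, 0.0, 0.0]
-- (0.4283, 0.0955, 0.042, np.float64(-0.07504915783575616))
```

Emit:
drive_tool --pt "0.08 0.017 0 0 0.002 0" --pt "0.18 0.034 0.02 0 0.002 0" --pt "0.28 0.05 0.05 0 0.002 0" --pt "0.38 0.07 0.09 0 0.002 0" --pt "0.446 0.086 0.12 0 0.002 0"

```text
time: 19.6
ee_pos: [0.5574, 0.0605, 0.1562]
eef_rot: [0.037, 0.999, 0.0, 0.001]
ft_force: [1.1, -0.3, -1.1]
width: 0.0204
grip_force: 25.0
```

Emit:
drive_tool --pt "0.08 0.017 0 0 0.002 0" --pt "0.18 0.034 0.02 0 0.002 0" --pt "0.28 0.05 0.05 0 0.002 0" --pt "0.38 0.07 0.09 0 0.002 0" --pt "0.446 0.086 0.12 0 0.002 0"

```text
time: 20.02
ee_pos: [0.4259, 0.0958, 0.1199]
eef_rot: [0.036, 0.999, 0.0, 0.0]
ft_force: [0.0, 0.3, -0.6]
width: 0.0206
grip_force: 25.0
```

Emit:
drive_tool --pt "0 0 0 0 0 0" --pt "0 0 0 0 0 0" --pt "0 0 0 0 0 0" --pt "0 0 0 0 0 0" --pt "0 0 0 0 0 0"

```text
time: 20.43
ee_pos: [0.4296, 0.0952, 0.1213]
eef_rot: [0.037, 0.999, 0.0, 0.001]
ft_force: [-0.4, 0.2, -0.5]
width: 0.0208
grip_force: 25.0
```

```bash
cat >> h.py <<'E'
def shot(f):
    c=get_calibration("wrist");s=read_state();im=camera("wrist")
    np.save(f"pics/{f}.npy",c,allow_pickle=True);cv2.imwrite(f"pics/{f}.png",im)
    print(f,s["time"],s["ee_pos"].round(4),s["eef_rot"].round(4),"w",round(s["width"],4));return im,c,s
E
python3 - <<'E'
from h import *
im,c,s=shot("w10")
P=(.4265,.0953,.036)
print([(o,pix2w(c,*o[0],.036).round(4)) for o in hole(im,c,P,16,.75)])
y=np.radians(-4.3)
plan([(.4283,.0955,.08,y)])
E
```

```text
w10 20.4333 [0.4296 0.0952 0.1213] [0.0373 0.9993 0.     0.0012] w 0.0208
[((array([254.56, 200.24]), np.float64(15.25), np.float64(14.5)), array([0.4275, 0.0954, 0.036 ]))]
[0.0041, 0.0007, 0.1372, -0.0, 0.0026, 0.0007]
-- (0.4283, 0.0955, 0.08, np.float64(-0.07504915783575616))
```

Emit:
drive_tool --pt "0.003 0 0.05 0 0.002 0" --pt "0.003 0 0.1 0 0.002 0" --pt "0.003 0 0.14 0 0.002 0" --pt "0.003 0 0.16 0 0.002 0" --pt "0.003 0 0.18 0 0.002 0"

```text
time: 20.9
ee_pos: [0.4281, 0.0953, 0.0665]
eef_rot: [0.037, 0.999, -0.0, -0.0]
ft_force: [-0.3, -0.1, -0.3]
width: 0.021
grip_force: 25.0
```

Emit:
drive_tool --pt "0 0 0.02 0 0 0" --pt "0 0 0.02 0 0 0" --pt "0 0 0.02 0 0 0" --pt "0 0 0.02 0 0 0" --pt "0 0 0.02 0 0 0"

```text
time: 21.32
ee_pos: [0.4282, 0.0956, 0.0614]
eef_rot: [0.037, 0.999, 0.0, 0.0]
ft_force: [1.2, -1.0, -0.8]
width: 0.0207
grip_force: 25.0
```

It is in the hole. I'll go down to about 0.043, release and rise.

Emit:
drive_tool --pt "0 0 0.02 0 0 0" --pt "0 0 0.04 0 0 0" --pt "0 0 0.055 0 0 0" --pt "0 0 0.06 0 0 0" --pt "0 0 0.06 0 0 0"

```text
time: 21.73
ee_pos: [0.4277, 0.0955, 0.0424]
eef_rot: [0.037, 0.999, -0.0, -0.0]
ft_force: [1.8, -0.3, -2.4]
width: 0.0207
grip_force: 25.0
```

Emit:
drive_tool --pt "0 0 0 0 0 0" --pt "0 0 0 0 0 0" --pt "0 0 0 0 0 0" --pt "0 0 0 0 0 0" --pt "0 0 0 0 0 0" --claw 0.64

```text
time: 22.15
ee_pos: [0.4277, 0.0956, 0.043]
eef_rot: [0.037, 0.999, 0.0, -0.0]
ft_force: [-0.3, 0.2, -0.6]
width: 0.0312
grip_force: 0.0
```

Emit:
drive_tool --pt "0 0 -0.1 0 0 0" --pt "0 0 -0.2 0 0 0" --pt "0 0 -0.32 0 0 0" --pt "0 0 -0.42 0 0 0" --pt "0 0 -0.5 0 0 0"

```text
time: 22.57
ee_pos: [0.4281, 0.0956, 0.1956]
eef_rot: [0.037, 0.999, 0.001, 0.001]
ft_force: [1.3, 0.5, 1.3]
width: 0.0313
grip_force: 0.0
```

Run:
```python
from h import *
s=read_state();print(s["ee_pos"])
plan([(.640,.025,.262,np.radians(-4.2))])
```

```text
[0.42813601 0.09559825 0.1955945 ]
[-0.361, -0.0912, -0.1102, 0.0009, 0.0011, -0.0003]
[-0.3609, -0.0913, -0.1104, 0.0009, 0.0011, -0.0003]
-- (0.64, 0.025, 0.262, np.float64(-0.07330382858376185))
```

Emit:
drive_tool --pt "-0.1 -0.02 -0.02 0 0 0" --pt "-0.2 -0.04 -0.05 0 0 0" --pt "-0.3 -0.06 -0.08 0 0 0" --pt "-0.39 -0.09 -0.11 0 0 0" --pt "-0.39 -0.09 -0.11 0 0 0" --claw 0.3

```text
time: 22.98
ee_pos: [0.5464, 0.0576, 0.2272]
eef_rot: [0.038, 0.999, -0.001, 0.002]
ft_force: [-0.5, -0.4, 0.4]
width: 0.0564
grip_force: 0.0
```

Emit:
drive_tool --pt "-0.1 -0.02 -0.02 0 0 0" --pt "-0.2 -0.04 -0.05 0 0 0" --pt "-0.3 -0.06 -0.08 0 0 0" --pt "-0.39 -0.09 -0.11 0 0 0" --pt "-0.39 -0.09 -0.11 0 0 0"

```text
time: 23.4
ee_pos: [0.6603, 0.0221, 0.2589]
eef_rot: [0.038, 0.999, -0.001, 0.001]
ft_force: [1.4, -0.4, 0.0]
width: 0.0611
grip_force: 0.0
```

Emit:
drive_tool --pt "0 0 0 0 0 0" --pt "0 0 0 0 0 0" --pt "0 0 0 0 0 0" --pt "0 0 0 0 0 0" --pt "0 0 0 0 0 0"

```text
time: 23.82
ee_pos: [0.6566, 0.0251, 0.2592]
eef_rot: [0.036, 0.999, 0.0, 0.0]
ft_force: [1.0, -0.5, -0.5]
width: 0.0612
grip_force: 0.0
```

Run:
```python
from h import *
im,c,s=shot("w11")
for n,P in(("k3",(.6947,.1075,.033)),("th",(.692,.008,.048)),("k1",(.6822,-.0555,.033))):
    print(n,[(o,pix2w(c,*o[0],P[2]).round(4)) for o in hole(im,c,P,14,.82)])
# blue hem
h=cv2.cvtColor(im,cv2.COLOR_BGR2HSV);m=cv2.inRange(h,(100,140,50),(125,255,255))
n,l,st,ce=cv2.connectedComponentsWithStats(m)
for i in range(1,n):
    if st[i][4]>80:
        r=cv2.minAreaRect(np.argwhere(l==i)[:,::-1].astype(np.float32)); print("blue",st[i],ce[i].round(1),pix2w(c,*ce[i],.048).round(4),r)
```

```text
w11 23.8167 [0.6566 0.0251 0.2592] [3.640e-02 9.993e-01 4.000e-04 0.000e+00] w 0.0612
k3 [((array([321.55, 192.19]), np.float64(10.5), np.float64(10.5)), array([0.6967, 0.1072, 0.033 ]))]
th [((array([243.2, 198.6]), np.float64(10.75), np.float64(9.75)), array([0.6931, 0.0084, 0.048 ]))]
k1 [((array([192.07, 191.79]), np.float64(10.0), np.float64(10.5)), array([ 0.6842, -0.0564,  0.033 ]))]
blue [236  98  32  22 578] [251.2 108.6] [0.5876 0.0263 0.048 ] ((251.1327362060547, 108.59062194824219), (31.53923797607422, 19.178728103637695), 4.573921203613281)
blue [449 128  45  49 854] [464.3 148.1] [0.65   0.2711 0.048 ] ((467.10552978515625, 146.88113403320312), (30.298070907592773, 53.888938903808594), 27.552812576293945)
```

Run:
```python
from h import *
y=np.radians(-9)
plan([(.623,.0178,.07,y),(.623,.0178,.024,y)])
```

```text
[0.1106, -0.0326, 0.6307, 0.0009, 0.0002, 0.1072]
-- (0.623, 0.0178, 0.07, np.float64(-0.15707963267948966))
[-0.0, 0.0, 0.1533, -0.0, -0.0, -0.0]
-- (0.623, 0.0178, 0.024, np.float64(-0.15707963267948966))
```

Emit:
drive_tool --pt "0.03 -0.01 0.1 0 0 0.03" --pt "0.06 -0.02 0.23 0 0 0.06" --pt "0.09 -0.03 0.36 0 0 0.09" --pt "0.11 -0.032 0.48 0 0 0.107" --pt "0.11 -0.032 0.6 0 0 0.107"

```text
time: 24.28
ee_pos: [0.6222, 0.0175, 0.0778]
eef_rot: [0.079, 0.997, 0.0, 0.0]
ft_force: [1.0, -0.3, 0.2]
width: 0.0608
grip_force: 0.0
```

Emit:
drive_tool --pt "0 0 0 0 0 0" --pt "0 0 0 0 0 0" --pt "0 0 0 0 0 0" --pt "0 0 0 0 0 0" --pt "0 0 0 0 0 0"

```text
time: 24.7
ee_pos: [0.6251, 0.0174, 0.0814]
eef_rot: [0.079, 0.997, 0.001, 0.002]
ft_force: [0.4, 1.0, -0.5]
width: 0.0613
grip_force: 0.0
```

Run:
```python
from h import *
s=read_state();print(s["ee_pos"],s["eef_rot"])
y=np.radians(-9)
plan([(.623,.0178,.0245,y)])
```

```text
[0.62513278 0.01743603 0.08136459] [7.87139275e-02 9.96895522e-01 5.01449290e-04 1.78443343e-03]
[0.0079, -0.0002, 0.1895, 0.0016, 0.0044, -0.0007]
-- (0.623, 0.0178, 0.0245, np.float64(-0.15707963267948966))
```

Emit:
drive_tool --pt "0.006 0 0.05 0 0.003 0" --pt "0.006 0 0.1 0 0.003 0" --pt "0.006 0 0.15 0 0.003 0" --pt "0.006 0 0.19 0 0.003 0" --pt "0.006 0 0.19 0 0.003 0" --force 20

```text
time: 25.12
ee_pos: [0.6209, 0.0177, 0.0204]
eef_rot: [0.079, 0.997, -0.0, -0.002]
ft_force: [-0.3, 0.3, -0.8]
width: 0.061
grip_force: 0.0
```

Emit:
drive_tool --pt "0 0 0 0 0 0" --pt "0 0 0 0 0 0" --pt "0 0 0 0 0 0" --pt "0 0 0 0 0 0" --pt "0 0 0 0 0 0" --claw 1

```text
time: 25.53
ee_pos: [0.623, 0.019, 0.023]
eef_rot: [0.078, 0.997, 0.001, 0.0]
ft_force: [2.1, 0.7, 3.3]
width: 0.0381
grip_force: 19.8
```

Run:
```python
from h import *
s=read_state();print(s["ee_pos"],s["eef_rot"],s["width"],s["ft_force"])
q=s["ee_pos"][:2];yaw0=-2*np.arctan2(s["eef_rot"][0],s["eef_rot"][1]);print(np.degrees(yaw0))
b=np.array([.001,.0016]);H=np.array([.6931,.0084])-b;K=np.array([.69045,.0254])-b
y=np.radians(-4.3);dy=y-yaw0;r=q-H;rot=np.array([[np.cos(dy),-np.sin(dy)],[np.sin(dy),np.cos(dy)]])
t=K+rot@r;print("target",t)
plan([(q[0],q[1],.036,yaw0),(*t,.036,y)])
```

```text
[0.62304851 0.01896903 0.02304069] [7.84333072e-02 9.96918748e-01 1.10262419e-03 1.05231384e-04] 0.0380778596412341 [2.09117927 0.65923404 3.29513076]
-8.99704124754069
target [0.61963393 0.03027374]
[-0.0, 0.0001, -0.0432, 0.0028, 0.0, 0.0]
-- (np.float64(0.6230485138669482), np.float64(0.018969025825602427), 0.036, np.float64(-0.1570279927073232))
[0.0171, 0.0354, -0.0, 0.0, 0.0, -0.1044]
-- (np.float64(0.6196339296872609), np.float64(0.030273735615077207), 0.036, np.float64(-0.07504915783575616))
```

Emit:
drive_tool --pt "0 0 -0.02 0 0 0" --pt "0 0 -0.045 0 0 0" --pt "0 0 -0.045 0 0 0" --pt "0 0 -0.045 0 0 0" --pt "0 0 -0.045 0 0 0"

```text
time: 25.95
ee_pos: [0.6217, 0.0171, 0.0355]
eef_rot: [0.079, 0.997, -0.0, -0.001]
ft_force: [0.9, -0.3, -1.2]
width: 0.0379
grip_force: 19.8
```

Emit:
drive_tool --pt "0.005 0.01 0 0 0 -0.03" --pt "0.01 0.02 0 0 0 -0.06" --pt "0.017 0.035 0 0 0 -0.104" --pt "0.017 0.035 0 0 0 -0.104" --pt "0.017 0.035 0 0 0 -0.104"

```text
time: 26.37
ee_pos: [0.6183, 0.0295, 0.0353]
eef_rot: [0.037, 0.999, 0.0, -0.001]
ft_force: [0.7, 0.5, -0.6]
width: 0.0379
grip_force: 19.8
```

Run:
```python
from h import *
camera("top");s=read_state();print(s["ee_pos"],s["eef_rot"],s["width"],s["ft_force"])
plan([(.6196,.030,.0245,np.radians(-4.3))])
```

```text
[0.61840842 0.02902085 0.03538907] [ 3.78414985e-02  9.99283019e-01  2.07725842e-04 -1.19422806e-03] 0.037790962558221154 [-0.85740911  0.21353465 -0.84362245]
[-0.0038, 0.0035, 0.0363, 0.0004, -0.0031, -0.0008]
-- (0.6196, 0.03, 0.0245, np.float64(-0.07504915783575616))
```

Emit:
drive_tool --pt "-0.004 0.004 0.01 0 -0.003 0" --pt "-0.004 0.004 0.02 0 -0.003 0" --pt "-0.004 0.004 0.03 0 -0.003 0" --pt "-0.004 0.004 0.036 0 -0.003 0" --pt "-0.004 0.004 0.036 0 -0.003 0"

```text
time: 26.83
ee_pos: [0.6193, 0.0298, 0.0239]
eef_rot: [0.038, 0.999, -0.0, -0.001]
ft_force: [-0.9, -0.6, -0.7]
width: 0.0384
grip_force: 19.8
```

Emit:
drive_tool --pt "0 0 0.003 0 0 0" --pt "0 0 0.003 0 0 0" --pt "0 0 0.003 0 0 0" --pt "0 0 0.003 0 0 0" --pt "0 0 0.003 0 0 0"

```text
time: 27.25
ee_pos: [0.6198, 0.0299, 0.0239]
eef_rot: [0.038, 0.999, 0.0, 0.0]
ft_force: [-0.2, 0.2, -0.4]
width: 0.0383
grip_force: 19.8
```

Emit:
drive_tool --pt "0 0 0.003 0 0 0" --pt "0 0 0.006 0 0 0" --pt "0 0 0.009 0 0 0" --pt "0 0 0.009 0 0 0" --pt "0 0 0.009 0 0 0"

```text
time: 27.67
ee_pos: [0.62, 0.03, 0.0228]
eef_rot: [0.038, 0.999, 0.001, 0.0]
ft_force: [-8.7, 0.9, 18.3]
width: 0.038
grip_force: 19.9
```

Emit:
drive_tool --pt "0 0 0 0 0 0" --pt "0 0 0 0 0 0" --pt "0 0 0 0 0 0" --pt "0 0 0 0 0 0" --pt "0 0 0 0 0 0"

```text
time: 28.08
ee_pos: [0.62, 0.03, 0.0228]
eef_rot: [0.038, 0.999, 0.001, 0.0]
ft_force: [-8.2, 0.5, 18.5]
width: 0.0382
grip_force: 19.9
```

Emit:
drive_tool --pt "0 0 -0.006 0 0 0" --pt "0 0 -0.006 0 0 0" --pt "0 0 -0.006 0 0 0" --pt "0 0 -0.006 0 0 0" --pt "0 0 -0.006 0 0 0"

```text
time: 28.5
ee_pos: [0.6199, 0.03, 0.0229]
eef_rot: [0.038, 0.999, 0.0, 0.0]
ft_force: [-1.7, -1.0, 3.1]
width: 0.038
grip_force: 19.8
```

Emit:
drive_tool --pt "0 0 0 0 0 0" --pt "0 0 0 0 0 0" --pt "0 0 0 0 0 0" --pt "0 0 0 0 0 0" --pt "0 0 0 0 0 0" --claw 0.3

```text
time: 28.92
ee_pos: [0.6196, 0.0299, 0.0227]
eef_rot: [0.038, 0.999, 0.0, -0.0]
ft_force: [-0.2, 0.3, 0.5]
width: 0.0591
grip_force: 0.0
```

Emit:
drive_tool --pt "0 0 -0.1 0 0 0" --pt "0 0 -0.22 0 0 0" --pt "0 0 -0.35 0 0 0" --pt "0 0 -0.48 0 0 0" --pt "0 0 -0.6 0 0 0"

```text
time: 29.33
ee_pos: [0.6196, 0.0297, 0.2053]
eef_rot: [0.038, 0.999, 0.0, 0.0]
ft_force: [1.2, 0.1, -0.5]
width: 0.0611
grip_force: 0.0
```

Emit:
drive_tool --pt "-0.1 -0.02 -0.08 0 0 0" --pt "-0.12 -0.02 -0.17 0 0 0" --pt "-0.12 -0.02 -0.17 0 0 0" --pt "-0.12 -0.02 -0.17 0 0 0" --pt "-0.12 -0.02 -0.17 0 0 0"

```text
time: 29.75
ee_pos: [0.6547, 0.0212, 0.2529]
eef_rot: [0.038, 0.999, 0.0, -0.001]
ft_force: [-0.3, 0.7, 0.6]
width: 0.0608
grip_force: 0.0
```

Emit:
drive_tool --pt "0 0 0 0 0 0" --pt "0 0 0 0 0 0" --pt "0 0 0 0 0 0" --pt "0 0 0 0 0 0" --pt "0 0 0 0 0 0"

```text
time: 30.17
ee_pos: [0.655, 0.0212, 0.2536]
eef_rot: [0.038, 0.999, 0.0, -0.0]
ft_force: [0.1, 0.6, -0.3]
width: 0.0607
grip_force: 0.0
```

```bash
cat >> h.py <<'E'
def blue(im,c,z):
    h=cv2.cvtColor(im,cv2.COLOR_BGR2HSV);m=cv2.inRange(h,(100,140,50),(125,255,255));n,l,st,ce=cv2.connectedComponentsWithStats(m)
    for i in range(1,n):
        if st[i][4]>80:
            r=cv2.minAreaRect(np.argwhere(l==i)[:,::-1].astype(np.float32));print("blue",st[i],ce[i].round(1),pix2w(c,*ce[i],z).round(4),np.round(r[2],1))
def knees(im,c,guess):
    o={}
    for n,P in guess.items():
        L=hole(im,c,P,14,.82)
        print(n,[(a[0],a[1:],pix2w(c,*a[0],P[2]).round(4)) for a in L])
E
python3 - <<'E'
from h import *
im,c,s=shot("w12")
knees(im,c,{"k3":(.6955,.1075,.033),"th":(.690,.0255,.048),"k1":(.6832,-.056,.033)})
blue(im,c,.048)
E
```

```text
w12 30.1667 [0.655  0.0212 0.2536] [ 3.790e-02  9.993e-01  1.000e-04 -2.000e-04] w 0.0607
k3 [(array([325.83, 194.41]), (np.float64(10.5), np.float64(10.75)), array([0.6967, 0.1073, 0.033 ]))]
th [(array([258.95, 198.2 ]), (np.float64(11.25), np.float64(9.75)), array([0.6904, 0.0236, 0.048 ]))]
k1 [(array([194.99, 194.64]), (np.float64(10.25), np.float64(10.75)), array([ 0.6846, -0.0561,  0.033 ]))]
blue [246  96  33  21 602] [261.6 106.3] [0.5841 0.0342 0.048 ] 90.0
blue [454 129  46  51 929] [470.5 149.6] [0.6502 0.2708 0.048 ] 23.6
```

Run:
```python
from h import *
y=np.radians(-4.3)
plan([(.4277,.0956,.12,y)])
```

```text
[0.3872, 0.0949, 0.2229, 0.0002, -0.0002, -0.0005]
[0.3871, 0.0951, 0.2228, 0.0002, -0.0002, -0.0005]
-- (0.4277, 0.0956, 0.12, np.float64(-0.07504915783575616))
```

Emit:
drive_tool --pt "0.1 0.02 0 0 0 0" --pt "0.2 0.05 0.02 0 0 0" --pt "0.3 0.08 0.08 0 0 0" --pt "0.387 0.095 0.16 0 0 0" --pt "0.387 0.095 0.223 0 0 0" --claw 0.64

```text
time: 30.63
ee_pos: [0.5374, 0.0603, 0.1857]
eef_rot: [0.037, 0.999, 0.001, -0.001]
ft_force: [0.4, -0.0, 0.2]
width: 0.0363
grip_force: 0.0
```

Emit:
drive_tool --pt "0.1 0.02 0.05 0 0 0" --pt "0.2 0.05 0.1 0 0 0" --pt "0.3 0.08 0.15 0 0 0" --pt "0.387 0.095 0.2 0 0 0" --pt "0.387 0.095 0.223 0 0 0"

```text
time: 31.05
ee_pos: [0.423, 0.0967, 0.118]
eef_rot: [0.037, 0.999, 0.0, -0.002]
ft_force: [0.7, -0.1, 0.0]
width: 0.0317
grip_force: 0.0
```

Emit:
drive_tool --pt "0 0 0 0 0 0" --pt "0 0 0 0 0 0" --pt "0 0 0 0 0 0" --pt "0 0 0 0 0 0" --pt "0 0 0 0 0 0"

```text
time: 31.47
ee_pos: [0.4288, 0.0954, 0.1205]
eef_rot: [0.038, 0.999, 0.0, 0.0]
ft_force: [-0.8, -0.3, 0.1]
width: 0.0314
grip_force: 0.0
```

Run:
```python
from h import *
y=np.radians(-4.3);s=read_state();print(s["ee_pos"],s["eef_rot"])
plan([(.4277,.0956,.043,y)])
```

```text
[0.42883839 0.09542795 0.12054504] [3.84058768e-02 9.99262098e-01 2.09207433e-04 4.51092714e-04]
[0.0041, 0.0002, 0.2585, 0.0006, 0.0011, -0.0023]
-- (0.4277, 0.0956, 0.043, np.float64(-0.07504915783575616))
```

Emit:
drive_tool --pt "0.003 0 0.06 0 0 0" --pt "0.003 0 0.12 0 0 0" --pt "0.003 0 0.18 0 0 0" --pt "0.003 0 0.24 0 0 0" --pt "0.003 0 0.258 0 0 0"

```text
time: 31.88
ee_pos: [0.4262, 0.0951, 0.0407]
eef_rot: [0.038, 0.999, -0.001, -0.001]
ft_force: [-0.4, 0.1, 0.3]
width: 0.0317
grip_force: 0.0
```

Emit:
drive_tool --pt "0 0 0 0 0 0" --pt "0 0 0 0 0 0" --pt "0 0 0 0 0 0" --pt "0 0 0 0 0 0" --pt "0 0 0 0 0 0"

```text
time: 32.3
ee_pos: [0.4276, 0.096, 0.0434]
eef_rot: [0.038, 0.999, 0.001, 0.001]
ft_force: [-0.5, -0.0, -0.6]
width: 0.0312
grip_force: 0.0
```

Emit:
drive_tool --pt "0 0 0 0 0 0" --pt "0 0 0 0 0 0" --pt "0 0 0 0 0 0" --pt "0 0 0 0 0 0" --pt "0 0 0 0 0 0" --claw 1 --force 40

```text
time: 32.72
ee_pos: [0.4272, 0.0957, 0.0429]
eef_rot: [0.038, 0.999, 0.0, 0.0]
ft_force: [-1.5, -1.4, 5.1]
width: 0.02
grip_force: 40.0
```

Emit:
drive_tool --pt "0 0 -0.05 0 0 0" --pt "0 0 -0.12 0 0 0" --pt "0 0 -0.2 0 0 0" --pt "0 0 -0.28 0 0 0" --pt "0 0 -0.3 0 0 0"

```text
time: 33.13
ee_pos: [0.4285, 0.0962, 0.1358]
eef_rot: [0.038, 0.999, 0.001, 0.002]
ft_force: [0.6, 0.4, 0.2]
width: 0.0204
grip_force: 40.0
```

Run:
```python
from h import *
s=read_state();print(s["ee_pos"])
plan([(.690,.0243,.133,np.radians(-4.3))])
```

```text
[0.42853277 0.09620122 0.13578149]
[-0.4436, -0.0864, 0.006, 0.0016, 0.0023, -0.0007]
[-0.4436, -0.0866, 0.0053, 0.0016, 0.0023, -0.0007]
-- (0.69, 0.0243, 0.133, np.float64(-0.07504915783575616))
```

Emit:
drive_tool --pt "-0.09 -0.017 0 0 0 0" --pt "-0.18 -0.034 0 0.001 0.002 0" --pt "-0.28 -0.05 0 0.001 0.002 0" --pt "-0.38 -0.07 0 0.001 0.002 0" --pt "-0.443 -0.086 0.006 0.001 0.002 0"

```text
time: 33.55
ee_pos: [0.5598, 0.0593, 0.1302]
eef_rot: [0.038, 0.999, -0.001, -0.0]
ft_force: [0.2, -0.9, -0.2]
width: 0.02
grip_force: 40.0
```

Emit:
drive_tool --pt "-0.09 -0.017 0 0 0 0" --pt "-0.18 -0.034 0 0 0 0" --pt "-0.28 -0.05 0 0 0 0" --pt "-0.38 -0.07 0 0 0 0" --pt "-0.443 -0.086 0 0 0 0"

```text
time: 33.97
ee_pos: [0.6899, 0.0235, 0.129]
eef_rot: [0.038, 0.999, -0.001, -0.001]
ft_force: [-0.1, 0.0, -0.2]
width: 0.0202
grip_force: 40.0
```

Emit:
drive_tool --pt "0 0 0 0 0 0" --pt "0 0 0 0 0 0" --pt "0 0 0 0 0 0" --pt "0 0 0 0 0 0" --pt "0 0 0 0 0 0"

```text
time: 34.38
ee_pos: [0.6875, 0.0248, 0.1308]
eef_rot: [0.038, 0.999, 0.0, -0.001]
ft_force: [0.4, 0.2, -0.5]
width: 0.0206
grip_force: 40.0
```

Run:
```python
from h import *
im,c,s=shot("w13")
knees(im,c,{"k3":(.6955,.1075,.033),"th":(.690,.0245,.048),"k1":(.6832,-.056,.033)})
```

```text
w13 34.3833 [0.6875 0.0248 0.1308] [ 3.760e-02  9.993e-01  1.000e-04 -9.000e-04] w 0.0206
k3 [(array([351.7 , 201.81]), (np.float64(16.0), np.float64(15.5)), array([0.6969, 0.1076, 0.033 ]))]
th [(array([253.34, 207.28]), (np.float64(16.25), np.float64(14.5)), array([0.6902, 0.0237, 0.048 ]))]
k1 []
```

Run:
```python
from h import *
plan([(.691,.0248,.09,np.radians(-4.3))])
```

```text
[-0.0112, 0.0009, 0.1364, 0.0002, -0.0019, -0.0002]
-- (0.691, 0.0248, 0.09, np.float64(-0.07504915783575616))
```

Emit:
drive_tool --pt "-0.011 0.001 0.03 0 -0.002 0" --pt "-0.011 0.001 0.06 0 -0.002 0" --pt "-0.011 0.001 0.09 0 -0.002 0" --pt "-0.011 0.001 0.12 0 -0.002 0" --pt "-0.011 0.001 0.136 0 -0.002 0"

```text
time: 34.85
ee_pos: [0.6905, 0.0241, 0.0876]
eef_rot: [0.038, 0.999, -0.0, -0.001]
ft_force: [-0.9, -0.1, -1.0]
width: 0.0204
grip_force: 40.0
```

Emit:
drive_tool --pt "0 0 0 0 0 0" --pt "0 0 0 0 0 0" --pt "0 0 0 0 0 0" --pt "0 0 0 0 0 0" --pt "0 0 0 0 0 0"

```text
time: 35.27
ee_pos: [0.6917, 0.0241, 0.0904]
eef_rot: [0.038, 0.999, -0.0, 0.0]
ft_force: [-0.1, -0.4, -0.6]
width: 0.0203
grip_force: 40.0
```

Emit:
drive_tool --pt "0.001 0.001 0.01 0 0 0" --pt "0.001 0.001 0.02 0 0 0" --pt "0.001 0.001 0.03 0 0 0" --pt "0.001 0.001 0.04 0 0 0" --pt "0.001 0.001 0.05 0 0 0"

```text
time: 35.68
ee_pos: [0.691, 0.0243, 0.0744]
eef_rot: [0.038, 0.999, -0.0, -0.0]
ft_force: [0.7, -0.3, -0.8]
width: 0.0203
grip_force: 40.0
```

Emit:
drive_tool --pt "0 0 0 0 0 0" --pt "0 0 0 0 0 0" --pt "0 0 0 0 0 0" --pt "0 0 0 0 0 0" --pt "0 0 0 0 0 0"

```text
time: 36.1
ee_pos: [0.6913, 0.0244, 0.075]
eef_rot: [0.038, 0.999, -0.0, 0.0]
ft_force: [-1.1, 0.2, -0.7]
width: 0.0203
grip_force: 40.0
```

Emit:
drive_tool --pt "0 0.003 0.01 0 0 0" --pt "0 0.003 0.02 0 0 0" --pt "0 0.003 0.03 0 0 0" --pt "0 0.003 0.035 0 0 0" --pt "0 0.003 0.04 0 0 0"

```text
time: 36.52
ee_pos: [0.6911, 0.0254, 0.0624]
eef_rot: [0.038, 0.999, -0.0, -0.0]
ft_force: [-0.5, -0.3, -0.2]
width: 0.0202
grip_force: 40.0
```

Emit:
drive_tool --pt "0 0 0.005 0 0 0" --pt "0 0 0.01 0 0 0" --pt "0 0 0.01 0 0 0" --pt "0 0 0.01 0 0 0" --pt "0 0 0.01 0 0 0"

```text
time: 36.93
ee_pos: [0.6913, 0.0253, 0.06]
eef_rot: [0.038, 0.999, -0.0, 0.0]
ft_force: [-0.3, 0.1, -1.2]
width: 0.0203
grip_force: 40.0
```

Emit:
drive_tool --pt "0 0 0.005 0 0 0" --pt "0 0 0.01 0 0 0" --pt "0 0 0.015 0 0 0" --pt "0 0 0.02 0 0 0" --pt "0 0 0.02 0 0 0"

```text
time: 37.35
ee_pos: [0.6919, 0.0252, 0.0546]
eef_rot: [0.038, 0.999, -0.0, 0.001]
ft_force: [0.5, 0.3, 3.5]
width: 0.0202
grip_force: 40.0
```

Emit:
drive_tool --pt "0 0 0.003 0 0 0" --pt "0 0 0.006 0 0 0" --pt "0 0 0.006 0 0 0" --pt "0 0 0.006 0 0 0" --pt "0 0 0.006 0 0 0"

```text
time: 37.77
ee_pos: [0.6922, 0.0252, 0.0543]
eef_rot: [0.038, 0.999, 0.0, 0.001]
ft_force: [-4.5, 0.1, 14.5]
width: 0.0201
grip_force: 40.0
```

Emit:
drive_tool --pt "0 0 0 0 0 0" --pt "0 0 0 0 0 0" --pt "0 0 0 0 0 0" --pt "0 0 0 0 0 0" --pt "0 0 0 0 0 0" --claw 0.64

```text
time: 38.18
ee_pos: [0.6909, 0.0254, 0.0516]
eef_rot: [0.038, 0.999, -0.0, -0.0]
ft_force: [0.5, 0.4, -1.0]
width: 0.031
grip_force: 0.0
```

Emit:
drive_tool --pt "0 0 -0.1 0 0 0" --pt "0 0 -0.22 0 0 0" --pt "0 0 -0.35 0 0 0" --pt "0 0 -0.48 0 0 0" --pt "0 0 -0.55 0 0 0"

```text
time: 38.6
ee_pos: [0.6924, 0.0251, 0.2221]
eef_rot: [0.038, 0.999, 0.0, 0.002]
ft_force: [-0.7, -0.1, 1.5]
width: 0.031
grip_force: 0.0
```

Run:
```python
from h import *
im,c,s=shot("w14")
h=cv2.cvtColor(im,cv2.COLOR_BGR2HSV);m=cv2.inRange(h,(15,100,110),(35,255,255))[140:250,200:300]
n,l,st,ce=cv2.connectedComponentsWithStats(m)
for i in range(1,n):
    if st[i][4]>40: print("brass?",st[i],ce[i]+[200,140],pix2w(c,*(ce[i]+[200,140]),.066))
print("pred head top",w2pix(c,(.6908,.0255,.066)))
blue(im,c,.048)
plan([(.51,.335,.23,0)])
```

```text
w14 38.6 [0.6924 0.0251 0.2221] [0.0381 0.9993 0.     0.0025] w 0.031
brass? [   0    0   81   97 6469] [242.89704746 186.85484619] [0.69897089 0.01245188 0.066     ]
brass? [ 79  17  21  79 511] [293.73776908 209.81213307] [0.72826225 0.06387167 0.066     ]
brass? [ 0 98  9 12 88] [203.76136364 243.78409091] [ 0.76049146 -0.03603845  0.066     ]
brass? [ 27  98  13  12 132] [232.58333333 244.29545455] [ 0.76350661 -0.00458812  0.066     ]
brass? [ 70  98  15  12 147] [277.12244898 244.44217687] [0.76739213 0.04412217 0.066     ]
pred head top [254.88098761 178.29591518]
blue [237  56  37  24 823] [254.9  67.5] [0.5843 0.0336 0.048 ] 90.0
blue [ 472   96   40   58 1211] [489.1 122.2] [0.6545 0.2691 0.048 ] 12.7
[0.3442, 0.4918, -0.0105, 0.0005, 0.0058, -0.0484]
[0.3253, 0.5045, -0.0092, 0.0005, 0.0058, -0.0484]
-- (0.51, 0.335, 0.23, 0)
```

Emit:
drive_tool --pt "0.06 0.1 0 0 0 0" --pt "0.13 0.2 0 0 0 -0.02" --pt "0.2 0.3 0 0 0.003 -0.04" --pt "0.28 0.4 0 0 0.005 -0.048" --pt "0.344 0.492 -0.01 0 0.005 -0.048" --claw 0.3

```text
time: 39.07
ee_pos: [0.5975, 0.1823, 0.2189]
eef_rot: [0.018, 1.0, -0.0, -0.003]
ft_force: [0.6, 0.8, 0.1]
width: 0.056
grip_force: 0.0
```

Emit:
drive_tool --pt "0.06 0.1 0 0 0 0" --pt "0.13 0.2 0 0 0 -0.02" --pt "0.2 0.3 0 0 0 -0.04" --pt "0.28 0.4 0 0 0 -0.048" --pt "0.325 0.5 -0.01 0 0 -0.048"

```text
time: 39.48
ee_pos: [0.5052, 0.3356, 0.2226]
eef_rot: [-0.001, 1.0, -0.0, -0.003]
ft_force: [-0.1, 1.2, 0.1]
width: 0.061
grip_force: 0.0
```

Emit:
drive_tool --pt "0 0 0 0 0 0" --pt "0 0 0 0 0 0" --pt "0 0 0 0 0 0" --pt "0 0 0 0 0 0" --pt "0 0 0 0 0 0"

```text
time: 39.9
ee_pos: [0.5087, 0.3325, 0.2231]
eef_rot: [0.002, 1.0, -0.0, -0.002]
ft_force: [0.7, 1.3, 0.2]
width: 0.061
grip_force: 0.0
```

Run:
```python
from h import *
im,c,s=shot("w15")
L=hole(im,c,(.5405,.3365,.033),20,.8);print([(a,pix2w(c,*a[0],.033).round(4)) for a in L])
blue(im,c,.033)
H=pix2w(c,*L[0][0],.033)[:2] if L else np.array([.5405,.3365])
```

```text
w15 39.9 [0.5087 0.3325 0.2231] [ 1.5e-03  1.0e+00 -4.0e-04 -1.9e-03] w 0.061
[((array([255.83, 200.96]), np.float64(11.25), np.float64(10.25)), array([0.5415, 0.3336, 0.033 ]))]
blue [239  95  34  21 652] [255.2 105. ] [0.4344 0.3331 0.033 ] 90.0
blue [  0 229  28  21 394] [ 12.7 240. ] [0.5904 0.04   0.033 ] 76.0
blue [211 263  45  20 596] [233.3 273.2] [0.6365 0.3052 0.033 ] 90.0
```

Run:
```python
from h import *
plan([(.4715,.3332,.06,0)])
```

```text
[0.1215, 0.0017, 0.5444, -0.0008, -0.005, -0.0035]
-- (0.4715, 0.3332, 0.06, 0)
```

Emit:
drive_tool --pt "0.04 0.001 0.1 0 -0.003 -0.003" --pt "0.08 0.001 0.22 0 -0.005 -0.003" --pt "0.12 0.001 0.34 0 -0.005 -0.003" --pt "0.121 0.001 0.45 0 -0.005 -0.003" --pt "0.121 0.001 0.54 0 -0.005 -0.003" --force 20

```text
time: 40.37
ee_pos: [0.4699, 0.3333, 0.0592]
eef_rot: [-0.001, 1.0, -0.0, -0.001]
ft_force: [-0.5, -0.3, -0.1]
width: 0.0607
grip_force: 0.0
```

Emit:
drive_tool --pt "0 0 0.05 0 0 0" --pt "0 0 0.1 0 0 0" --pt "0 0 0.15 0 0 0" --pt "0 0 0.16 0 0 0" --pt "0 0 0.16 0 0 0"

```text
time: 40.78
ee_pos: [0.4707, 0.3333, 0.0126]
eef_rot: [-0.0, 1.0, -0.001, -0.001]
ft_force: [0.0, 0.6, 0.5]
width: 0.0608
grip_force: 0.0
```

Emit:
drive_tool --pt "0 0 0 0 0 0" --pt "0 0 0 0 0 0" --pt "0 0 0 0 0 0" --pt "0 0 0 0 0 0" --pt "0 0 0 0 0 0" --claw 1

```text
time: 41.2
ee_pos: [0.4712, 0.3344, 0.0141]
eef_rot: [-0.001, 1.0, 0.0, 0.0]
ft_force: [-0.7, -1.2, 3.4]
width: 0.0379
grip_force: 20.0
```

Run:
```python
from h import *
s=read_state();print(s["ee_pos"],s["eef_rot"],s["width"],s["ft_force"])
q=s["ee_pos"][:2];yaw0=-2*np.arctan2(s["eef_rot"][0],s["eef_rot"][1]);print(np.degrees(yaw0))
H=np.array([.5415,.3336]);K=np.array([.6967,.1074])
y=np.radians(-4.3);dy=y-yaw0;r=q-H;rot=np.array([[np.cos(dy),-np.sin(dy)],[np.sin(dy),np.cos(dy)]])
t=K+rot@r;print("target",t)
plan([(q[0],q[1],.14,yaw0),(*t,.14,y),(*t,.037,y)])
```

```text
[0.47122273 0.33442518 0.01407651] [-8.86091735e-04  9.99999541e-01  1.45110516e-04  3.35650202e-04] 0.037865027532480326 [-0.68884738 -1.20360518  3.37690662]
0.10153865344942077
target [0.62669333 0.11361623]
[-0.0003, 0.0001, -0.4197, 0.0004, 0.0009, 0.0]
-- (np.float64(0.471222729944389), np.float64(0.3344251767006276), 0.14, np.float64(0.00177218382073389))
[-0.2585, -0.3685, -0.0, 0.0, -0.0, 0.0489]
[-0.2724, -0.3583, -0.0, 0.0, -0.0, 0.0489]
-- (np.float64(0.6266933281354574), np.float64(0.11361622855972978), 0.14, np.float64(-0.07504915783575616))
[-0.0, -0.0, 0.3433, 0.0, 0.0, -0.0]
-- (np.float64(0.6266933281354574), np.float64(0.11361622855972978), 0.037, np.float64(-0.07504915783575616))
```

Emit:
drive_tool --pt "0 0 -0.1 0 0 0" --pt "0 0 -0.2 0 0 0" --pt "0 0 -0.32 0 0 0" --pt "0 0 -0.42 0 0 0" --pt "0 0 -0.42 0 0 0"

```text
time: 41.62
ee_pos: [0.4736, 0.3362, 0.1461]
eef_rot: [-0.001, 1.0, 0.003, 0.003]
ft_force: [1.3, 1.3, -0.4]
width: 0.0378
grip_force: 20.0
```

Emit:
drive_tool --pt "-0.05 -0.075 0 0 0 0.01" --pt "-0.1 -0.15 0 0 0 0.02" --pt "-0.16 -0.23 0 0 0 0.03" --pt "-0.22 -0.31 0 0 0 0.04" --pt "-0.258 -0.368 0 0 0 0.049"

```text
time: 42.03
ee_pos: [0.5499, 0.2212, 0.1393]
eef_rot: [0.02, 1.0, -0.001, 0.0]
ft_force: [0.2, -0.6, -1.5]
width: 0.0378
grip_force: 20.0
```

Emit:
drive_tool --pt "-0.05 -0.075 0 0 0 0.01" --pt "-0.1 -0.15 0 0 0 0.02" --pt "-0.16 -0.23 0 0 0 0.03" --pt "-0.22 -0.31 0 0 0 0.04" --pt "-0.272 -0.358 0 0 0 0.049"

```text
time: 42.45
ee_pos: [0.6269, 0.1103, 0.1392]
eef_rot: [0.039, 0.999, -0.001, -0.0]
ft_force: [0.4, -0.3, -1.4]
width: 0.038
grip_force: 20.0
```

Emit:
drive_tool --pt "0 0 0.05 0 0 0" --pt "0 0 0.12 0 0 0" --pt "0 0 0.2 0 0 0" --pt "0 0 0.27 0 0 0" --pt "0 0 0.27 0 0 0"

```text
time: 42.87
ee_pos: [0.6231, 0.1133, 0.0537]
eef_rot: [0.037, 0.999, -0.001, -0.003]
ft_force: [-1.6, 0.4, -1.3]
width: 0.038
grip_force: 20.0
```

Run:
```python
from h import *
camera("top");s=read_state();print(s["ee_pos"],s["eef_rot"],s["width"],s["ft_force"])
plan([(.6267,.1136,.032,np.radians(-4.3))])
```

```text
[0.62434096 0.11341879 0.0562525 ] [ 3.75428857e-02  9.99292251e-01 -9.04107911e-04 -2.17062258e-03] 0.03757910148403321 [ 0.23723695  0.35136771 -0.83380752]
[-0.0081, 0.0014, 0.0808, -0.0025, -0.0054, -0.0001]
-- (0.6267, 0.1136, 0.032, np.float64(-0.07504915783575616))
```

Emit:
drive_tool --pt "-0.008 0.001 0.01 -0.002 -0.005 0" --pt "-0.008 0.001 0.03 -0.002 -0.005 0" --pt "-0.008 0.001 0.05 -0.002 -0.005 0" --pt "-0.008 0.001 0.07 -0.002 -0.005 0" --pt "-0.008 0.001 0.08 -0.002 -0.005 0"

```text
time: 43.33
ee_pos: [0.6283, 0.1139, 0.0338]
eef_rot: [0.038, 0.999, 0.001, 0.002]
ft_force: [0.3, -0.2, -0.3]
width: 0.0377
grip_force: 20.0
```

Emit:
drive_tool --pt "0 0 0.003 0 0 0" --pt "0 0 0.006 0 0 0" --pt "0 0 0.009 0 0 0" --pt "0 0 0.01 0 0 0" --pt "0 0 0.01 0 0 0"

```text
time: 43.75
ee_pos: [0.6286, 0.1138, 0.0316]
eef_rot: [0.038, 0.999, 0.001, 0.002]
ft_force: [-0.3, -0.1, -0.6]
width: 0.0381
grip_force: 20.0
```

Emit:
drive_tool --pt "0.003 0 0 -0.001 0.003 0" --pt "0.006 0 0 -0.001 0.003 0" --pt "0.006 0 0.004 -0.001 0.003 0" --pt "0.006 0 0.008 -0.001 0.003 0" --pt "0.006 0 0.01 -0.001 0.003 0"

```text
time: 44.17
ee_pos: [0.6266, 0.114, 0.0283]
eef_rot: [0.038, 0.999, 0.001, 0.001]
ft_force: [-0.1, -0.6, -0.5]
width: 0.0376
grip_force: 20.0
```

Emit:
drive_tool --pt "0 0 0.002 0 0 0" --pt "0 0 0.004 0 0 0" --pt "0 0 0.005 0 0 0" --pt "0 0 0.005 0 0 0" --pt "0 0 0.005 0 0 0"

```text
time: 44.58
ee_pos: [0.6267, 0.114, 0.0281]
eef_rot: [0.038, 0.999, 0.001, 0.001]
ft_force: [-6.5, -1.0, 12.5]
width: 0.0378
grip_force: 20.0
```

Seated. Release, rise and look.

Emit:
drive_tool --pt "0 0 -0.004 0 0 0" --pt "0 0 -0.004 0 0 0" --pt "0 0 -0.004 0 0 0" --pt "0 0 -0.004 0 0 0" --pt "0 0 -0.004 0 0 0"

```text
time: 45.0
ee_pos: [0.6268, 0.114, 0.0282]
eef_rot: [0.038, 0.999, 0.001, 0.001]
ft_force: [-0.2, -0.8, 1.3]
width: 0.038
grip_force: 20.0
```

Emit:
drive_tool --pt "0 0 0 0 0 0" --pt "0 0 0 0 0 0" --pt "0 0 0 0 0 0" --pt "0 0 0 0 0 0" --pt "0 0 0 0 0 0" --claw 0.3

```text
time: 45.42
ee_pos: [0.6267, 0.114, 0.0281]
eef_rot: [0.038, 0.999, 0.001, 0.001]
ft_force: [0.1, 0.6, -0.2]
width: 0.0589
grip_force: 0.0
```

Emit:
drive_tool --pt "0 0 -0.1 0 0 0" --pt "0 0 -0.22 0 0 0" --pt "0 0 -0.35 0 0 0" --pt "0 0 -0.48 0 0 0" --pt "0 0 -0.6 0 0 0"

```text
time: 45.83
ee_pos: [0.6264, 0.1134, 0.2107]
eef_rot: [0.038, 0.999, 0.001, 0.001]
ft_force: [1.3, 1.2, -0.5]
width: 0.0613
grip_force: 0.0
```

Emit:
drive_tool --pt "-0.1 -0.1 -0.08 0 0 0" --pt "-0.12 -0.2 -0.15 0 0 0" --pt "-0.12 -0.2 -0.15 0 0 0" --pt "-0.12 -0.2 -0.15 0 0 0" --pt "-0.12 -0.2 -0.15 0 0 0"

```text
time: 46.25
ee_pos: [0.6576, 0.0511, 0.2527]
eef_rot: [0.038, 0.999, 0.001, 0.001]
ft_force: [-0.1, 0.4, -0.2]
width: 0.0606
grip_force: 0.0
```

Emit:
drive_tool --pt "0 0 0 0 0 0" --pt "0 0 0 0 0 0" --pt "0 0 0 0 0 0" --pt "0 0 0 0 0 0" --pt "0 0 0 0 0 0"

```text
time: 46.67
ee_pos: [0.6576, 0.0515, 0.2529]
eef_rot: [0.037, 0.999, 0.001, 0.001]
ft_force: [0.5, -0.4, 0.0]
width: 0.0611
grip_force: 0.0
```

Run:
```python
from h import *
im,c,s=shot("w16")
knees(im,c,{"th":(.6967,.107,.048),"k1":(.6845,-.056,.033)})
blue(im,c,.048)
plan([(.4245,.0502,.12,np.radians(-4.3))])
```

```text
w16 46.6667 [0.6576 0.0515 0.2529] [3.720e-02 9.993e-01 1.000e-03 6.000e-04] w 0.0611
th [(array([305.17, 197.47]), (np.float64(11.75), np.float64(10.25)), array([0.6964, 0.1099, 0.048 ]))]
k1 [(array([169.85, 194.05]), (np.float64(10.0), np.float64(10.75)), array([ 0.6843, -0.0564,  0.033 ]))]
blue [217  96  34  21 616] [233.6 105.9] [0.5842 0.034  0.048 ] 90.0
blue [291  96  35  20 622] [308.  105.4] [0.5898 0.1158 0.048 ] 90.0
blue [430 128  43  50 775] [445.2 148.7] [0.6495 0.272  0.048 ] 26.6
[0.3876, -0.0313, 0.221, 0.0013, 0.0008, 0.0002]
[0.3875, -0.0312, 0.2213, 0.0013, 0.0008, 0.0002]
-- (0.4245, 0.0502, 0.12, np.float64(-0.07504915783575616))
```

Run:
```python
from h import *
plan([(.6267,.1114,.07,np.radians(-4.3))])
```

```text
[0.1186, 0.1907, 0.6102, 0.0026, 0.0017, 0.0005]
-- (0.6267, 0.1114, 0.07, np.float64(-0.07504915783575616))
```

Emit:
drive_tool --pt "0.06 0.1 0 0 0 0" --pt "0.119 0.19 0.06 0.002 0.002 0" --pt "0.119 0.19 0.19 0.002 0.002 0" --pt "0.119 0.19 0.32 0.002 0.002 0" --pt "0.119 0.19 0.45 0.002 0.002 0"

```text
time: 47.13
ee_pos: [0.6265, 0.1118, 0.1172]
eef_rot: [0.037, 0.999, 0.001, 0.001]
ft_force: [0.9, -0.3, -0.7]
width: 0.0605
grip_force: 0.0
```

Emit:
drive_tool --pt "0 0 0.08 0 0 0" --pt "0 0 0.16 0 0 0" --pt "0 0 0.16 0 0 0" --pt "0 0 0.16 0 0 0" --pt "0 0 0.16 0 0 0"

```text
time: 47.55
ee_pos: [0.6277, 0.1109, 0.0719]
eef_rot: [0.038, 0.999, 0.0, 0.001]
ft_force: [0.1, 0.0, 0.9]
width: 0.0608
grip_force: 0.0
```

Run:
```python
from h import *
s=read_state();print(s["ee_pos"],s["eef_rot"])
plan([(.6267,.1114,.0285,np.radians(-4.3))])
```

```text
[0.62765771 0.11086511 0.07190817] [3.76208124e-02 9.99291488e-01 4.81793014e-04 9.82336368e-04]
[0.0036, 0.0014, 0.1447, 0.0013, 0.0025, -0.0003]
-- (0.6267, 0.1114, 0.0285, np.float64(-0.07504915783575616))
```

Emit:
drive_tool --pt "0.003 0.001 0.05 0.001 0.002 0" --pt "0.003 0.001 0.1 0.001 0.002 0" --pt "0.003 0.001 0.144 0.001 0.002 0" --pt "0.003 0.001 0.144 0.001 0.002 0" --pt "0.003 0.001 0.144 0.001 0.002 0"

```text
time: 47.97
ee_pos: [0.6261, 0.1112, 0.0276]
eef_rot: [0.038, 0.999, -0.0, -0.001]
ft_force: [0.3, 0.4, 0.1]
width: 0.0612
grip_force: 0.0
```

Emit:
drive_tool --pt "0 0 0 0 0 0" --pt "0 0 0 0 0 0" --pt "0 0 0 0 0 0" --pt "0 0 0 0 0 0" --pt "0 0 0 0 0 0" --claw 1

```text
time: 48.38
ee_pos: [0.6261, 0.1115, 0.0275]
eef_rot: [0.038, 0.999, 0.0, -0.0]
ft_force: [0.5, 0.6, 3.0]
width: 0.0381
grip_force: 20.0
```

Emit:
drive_tool --pt "0 0 0 0 0 0" --pt "0 0 0 0 0 0" --pt "0 0 0 0 0 0" --pt "0 0 0 0 0 0" --pt "0 0 0 0 0 0"

```text
time: 48.8
ee_pos: [0.6261, 0.1115, 0.0275]
eef_rot: [0.037, 0.999, 0.0, -0.0]
ft_force: [-1.2, 1.0, 6.3]
width: 0.0379
grip_force: 20.0
```

Centred at y = 0.1115. Release, rise, then go to the pin at (0.4245, 0.0502).

Emit:
drive_tool --pt "0 0 0 0 0 0" --pt "0 0 0 0 0 0" --pt "0 0 0 0 0 0" --pt "0 0 0 0 0 0" --pt "0 0 0 0 0 0" --claw 0.3

```text
time: 49.22
ee_pos: [0.6256, 0.1111, 0.0268]
eef_rot: [0.038, 0.999, -0.0, -0.001]
ft_force: [0.9, 0.5, 0.1]
width: 0.0587
grip_force: 0.0
```

Emit:
drive_tool --pt "0 0 -0.1 0 0 0" --pt "0 0 -0.22 0 0 0" --pt "0 0 -0.35 0 0 0" --pt "0 0 -0.4 0 0 0" --pt "0 0 -0.4 0 0 0"

```text
time: 49.63
ee_pos: [0.6284, 0.1113, 0.1519]
eef_rot: [0.038, 0.999, 0.001, 0.003]
ft_force: [0.5, 0.1, -0.3]
width: 0.0609
grip_force: 0.0
```

Run:
```python
from h import *
s=read_state();print(s["ee_pos"])
plan([(.4245,.0502,.12,np.radians(-4.3))])
```

```text
[0.62836121 0.11133761 0.15186813]
[0.3314, -0.1274, 0.0511, 0.0015, 0.0033, -0.0003]
[0.3313, -0.1272, 0.0521, 0.0015, 0.0033, -0.0003]
-- (0.4245, 0.0502, 0.12, np.float64(-0.07504915783575616))
```

Emit:
drive_tool --pt "0.08 -0.03 0 0 0 0" --pt "0.16 -0.06 0.01 0 0.003 0" --pt "0.24 -0.09 0.03 0 0.003 0" --pt "0.331 -0.127 0.051 0.001 0.003 0" --pt "0.331 -0.127 0.051 0.001 0.003 0" --claw 0.64

```text
time: 50.05
ee_pos: [0.5183, 0.0784, 0.129]
eef_rot: [0.038, 0.999, -0.001, -0.005]
ft_force: [0.8, -0.0, 0.1]
width: 0.0362
grip_force: 0.0
```

Emit:
drive_tool --pt "0.08 -0.03 0 0 0 0" --pt "0.16 -0.06 0.01 0 0.003 0" --pt "0.24 -0.09 0.03 0 0.003 0" --pt "0.331 -0.127 0.051 0.001 0.003 0" --pt "0.331 -0.127 0.051 0.001 0.003 0"

```text
time: 50.47
ee_pos: [0.4168, 0.0483, 0.1145]
eef_rot: [0.038, 0.999, -0.001, -0.006]
ft_force: [0.2, -1.0, -0.4]
width: 0.0314
grip_force: 0.0
```

Emit:
drive_tool --pt "0 0 0 0 0 0" --pt "0 0 0 0 0 0" --pt "0 0 0 0 0 0" --pt "0 0 0 0 0 0" --pt "0 0 0 0 0 0"

```text
time: 50.88
ee_pos: [0.4227, 0.0502, 0.117]
eef_rot: [0.038, 0.999, -0.001, -0.003]
ft_force: [-0.3, 0.6, 0.9]
width: 0.0315
grip_force: 0.0
```

Run:
```python
from h import *
im,c,s=shot("w17")
h=cv2.cvtColor(im,cv2.COLOR_BGR2HSV);m=cv2.inRange(h,(15,100,150),(35,255,255))
u,v=w2pix(c,(.4245,.0507,.054)).astype(int);print(u,v)
mm=m[v-35:v+20,u-30:u+30];n,l,st,ce=cv2.connectedComponentsWithStats(mm)
for i in range(1,n):
    if st[i][4]>100:
        w,hh=st[i][2:4];x0,y0=st[i][0]+u-30,st[i][1]+v-35
        print(x0,y0,w,hh,"top disc:",pix2w(c,x0+w/2-.5,y0+hh-14.5*w/30,.054).round(4))
h2=hole(im,c,(.4275,.0954,.036),16,.75);print("h4",[pix2w(c,*a[0],.036).round(4) for a in h2])
plan([(.4245,.0507,.043,np.radians(-4.3))])
```

```text
w17 50.8833 [0.4227 0.0502 0.117 ] [ 0.0375  0.9993 -0.001  -0.0031] w 0.0315
255 215
240 196 30 34 top disc: [0.4247 0.05   0.054 ]
h4 [array([0.4275, 0.0951, 0.036 ])]
[-0.0078, 0.0027, 0.2464, -0.0029, -0.008, -0.0001]
-- (0.4245, 0.0507, 0.043, np.float64(-0.07504915783575616))
```

Emit:
drive_tool --pt "-0.009 0.002 0.05 -0.003 -0.008 0" --pt "-0.009 0.002 0.1 -0.003 -0.008 0" --pt "-0.009 0.002 0.16 -0.003 -0.008 0" --pt "-0.009 0.002 0.21 -0.003 -0.008 0" --pt "-0.009 0.002 0.23 -0.003 -0.008 0"

```text
time: 51.35
ee_pos: [0.4236, 0.0501, 0.0462]
eef_rot: [0.038, 0.999, -0.0, -0.001]
ft_force: [-0.1, -0.6, -0.1]
width: 0.0311
grip_force: 0.0
```

Emit:
drive_tool --pt "0 0 0 0 0 0" --pt "0 0 0 0 0 0" --pt "0 0 0 0 0 0" --pt "0 0 0 0 0 0" --pt "0 0 0 0 0 0"

```text
time: 51.77
ee_pos: [0.425, 0.0506, 0.0486]
eef_rot: [0.038, 0.999, 0.001, 0.001]
ft_force: [0.7, -0.0, 0.6]
width: 0.0315
grip_force: 0.0
```

Run:
```python
from h import *
s=read_state();print(s["ee_pos"],s["eef_rot"])
plan([(.4249,.0505,.043,np.radians(-4.3))])
```

```text
[0.42495561 0.05062051 0.04864651] [3.75716251e-02 9.99293577e-01 6.02821571e-04 5.97333388e-04]
[0.0002, -0.0004, 0.0188, 0.0016, 0.0015, -0.0001]
-- (0.4249, 0.0505, 0.043, np.float64(-0.07504915783575616))
```

Emit:
drive_tool --pt "0 0 0.01 0 0 0" --pt "0 0 0.019 0 0 0" --pt "0 0 0.019 0 0 0" --pt "0 0 0.019 0 0 0" --pt "0 0 0.019 0 0 0"

```text
time: 52.18
ee_pos: [0.4244, 0.0504, 0.0422]
eef_rot: [0.038, 0.999, 0.0, -0.0]
ft_force: [0.2, 0.7, 1.1]
width: 0.0312
grip_force: 0.0
```

Emit:
drive_tool --pt "0 0 0 0 0 0" --pt "0 0 0 0 0 0" --pt "0 0 0 0 0 0" --pt "0 0 0 0 0 0" --pt "0 0 0 0 0 0" --claw 1 --force 40

```text
time: 52.6
ee_pos: [0.4245, 0.0504, 0.0423]
eef_rot: [0.038, 0.999, 0.0, 0.0]
ft_force: [-0.2, -0.2, 0.6]
width: 0.0203
grip_force: 40.0
```

Emit:
drive_tool --pt "0 0 -0.05 0 0 0" --pt "0 0 -0.12 0 0 0" --pt "0 0 -0.2 0 0 0" --pt "0 0 -0.28 0 0 0" --pt "0 0 -0.32 0 0 0"

```text
time: 53.02
ee_pos: [0.4253, 0.0505, 0.1408]
eef_rot: [0.038, 0.999, 0.001, 0.001]
ft_force: [0.5, 0.6, 0.3]
width: 0.0203
grip_force: 40.0
```

Run:
```python
from h import *
s=read_state();print(s["ee_pos"])
plan([(.6965,.1068,.133,np.radians(-4.3))])
```

```text
[0.42534234 0.05052743 0.14078957]
[-0.4435, 0.1275, 0.0143, 0.0011, 0.0016, -0.0002]
[-0.4436, 0.1275, 0.0136, 0.0011, 0.0016, -0.0002]
-- (0.6965, 0.1068, 0.133, np.float64(-0.07504915783575616))
```

Emit:
drive_tool --pt "-0.09 0.025 0 0 0 0" --pt "-0.18 0.05 0 0 0.001 0" --pt "-0.28 0.08 0 0 0.001 0" --pt "-0.38 0.11 0 0 0.001 0" --pt "-0.443 0.127 0.013 0 0.001 0"

```text
time: 53.43
ee_pos: [0.5625, 0.0796, 0.1346]
eef_rot: [0.037, 0.999, 0.0, 0.0]
ft_force: [-0.3, 0.8, -0.1]
width: 0.0202
grip_force: 40.0
```

Emit:
drive_tool --pt "-0.09 0.025 0 0 0 0" --pt "-0.18 0.05 0 0 0 0" --pt "-0.28 0.08 0 0 0 0" --pt "-0.38 0.11 0 0 0 0" --pt "-0.443 0.127 0.01 0 0 0"

```text
time: 53.85
ee_pos: [0.6974, 0.1076, 0.1308]
eef_rot: [0.037, 0.999, 0.0, -0.0]
ft_force: [0.4, -0.3, -0.4]
width: 0.0207
grip_force: 40.0
```

Emit:
drive_tool --pt "0 0 0 0 0 0" --pt "0 0 0 0 0 0" --pt "0 0 0 0 0 0" --pt "0 0 0 0 0 0" --pt "0 0 0 0 0 0"

```text
time: 54.27
ee_pos: [0.6947, 0.1063, 0.1319]
eef_rot: [0.038, 0.999, 0.001, -0.0]
ft_force: [-0.4, -0.4, -0.7]
width: 0.0204
grip_force: 40.0
```

Run:
```python
from h import *
im,c,s=shot("w18")
knees(im,c,{"th":(.6967,.107,.048),"k1":(.6845,-.056,.033)})
plan([(.697,.1068,.09,np.radians(-4.3))])
```

```text
w18 54.2667 [0.6947 0.1063 0.1319] [ 3.770e-02  9.993e-01  5.000e-04 -2.000e-04] w 0.0204
th [(array([256.03, 205.14]), (np.float64(16.25), np.float64(14.25)), array([0.6961, 0.1075, 0.048 ]))]
k1 [(array([ 63.25, 199.55]), (np.float64(15.25), np.float64(14.25)), array([ 0.6838, -0.0574,  0.033 ]))]
[-0.0074, 0.0017, 0.1397, 0.0014, -0.0005, -0.0002]
-- (0.697, 0.1068, 0.09, np.float64(-0.07504915783575616))
```

Emit:
drive_tool --pt "-0.006 0.002 0.03 0 0 0" --pt "-0.006 0.002 0.06 0 0 0" --pt "-0.006 0.002 0.09 0 0 0" --pt "-0.006 0.002 0.12 0 0 0" --pt "-0.006 0.002 0.138 0 0 0"

```text
time: 54.73
ee_pos: [0.6961, 0.1068, 0.0877]
eef_rot: [0.038, 0.999, -0.0, -0.001]
ft_force: [-0.1, -0.1, -0.4]
width: 0.0206
grip_force: 40.0
```

Emit:
drive_tool --pt "0 0 0 0 0 0" --pt "0 0 0 0 0 0" --pt "0 0 0 0 0 0" --pt "0 0 0 0 0 0" --pt "0 0 0 0 0 0"

```text
time: 55.15
ee_pos: [0.6974, 0.1069, 0.0905]
eef_rot: [0.038, 0.999, 0.0, 0.0]
ft_force: [0.0, -0.4, -1.1]
width: 0.0205
grip_force: 40.0
```

Emit:
drive_tool --pt "0.002 0 0.01 0 0 0" --pt "0.002 0 0.02 0 0 0" --pt "0.002 0 0.03 0 0 0" --pt "0.002 0 0.04 0 0 0" --pt "0.002 0 0.05 0 0 0"

```text
time: 55.57
ee_pos: [0.6963, 0.1069, 0.0744]
eef_rot: [0.038, 0.999, 0.0, -0.001]
ft_force: [0.0, -0.1, -0.9]
width: 0.0204
grip_force: 40.0
```

Emit:
drive_tool --pt "0 0 0 0 0 0" --pt "0 0 0 0 0 0" --pt "0 0 0 0 0 0" --pt "0 0 0 0 0 0" --pt "0 0 0 0 0 0"

```text
time: 55.98
ee_pos: [0.6965, 0.1069, 0.0751]
eef_rot: [0.038, 0.999, 0.0, -0.0]
ft_force: [0.2, -0.0, -0.6]
width: 0.0205
grip_force: 40.0
```

In the thigh hole with no force. On down to the shin, then home.

Emit:
drive_tool --pt "0 0 0.01 0 0 0" --pt "0 0 0.02 0 0 0" --pt "0 0 0.03 0 0 0" --pt "0 0 0.04 0 0 0" --pt "0 0 0.045 0 0 0"

```text
time: 56.4
ee_pos: [0.6961, 0.1069, 0.0606]
eef_rot: [0.038, 0.999, 0.0, -0.001]
ft_force: [0.5, 0.1, -0.2]
width: 0.0202
grip_force: 40.0
```

Emit:
drive_tool --pt "0 0 0.005 0 0 0" --pt "0 0 0.01 0 0 0" --pt "0 0 0.01 0 0 0" --pt "0 0 0.01 0 0 0" --pt "0 0 0.01 0 0 0"

```text
time: 56.82
ee_pos: [0.6965, 0.107, 0.0586]
eef_rot: [0.038, 0.999, 0.0, -0.0]
ft_force: [-0.8, -0.2, -1.0]
width: 0.0201
grip_force: 40.0
```

Run:
```python
from h import *
s=read_state();print(s["ee_pos"],s["ft_force"])
```

```text
[0.69648891 0.10695119 0.05856174] [-0.78361107 -0.15442403 -0.98609449]
```

Emit:
drive_tool --pt "0 0 0.005 0 0 0" --pt "0 0 0.01 0 0 0" --pt "0 0 0.015 0 0 0" --pt "0 0 0.017 0 0 0" --pt "0 0 0.017 0 0 0"

```text
time: 57.23
ee_pos: [0.697, 0.1069, 0.0539]
eef_rot: [0.038, 0.999, 0.0, 0.0]
ft_force: [0.8, -0.1, 3.6]
width: 0.02
grip_force: 40.0
```

Emit:
drive_tool --pt "0 0 0.003 0 0 0" --pt "0 0 0.005 0 0 0" --pt "0 0 0.005 0 0 0" --pt "0 0 0.005 0 0 0" --pt "0 0 0.005 0 0 0"

```text
time: 57.65
ee_pos: [0.6973, 0.1069, 0.0537]
eef_rot: [0.038, 0.999, 0.001, 0.001]
ft_force: [-2.2, -0.4, 12.7]
width: 0.0201
grip_force: 40.0
```

Emit:
drive_tool --pt "0 0 0 0 0 0" --pt "0 0 0 0 0 0" --pt "0 0 0 0 0 0" --pt "0 0 0 0 0 0" --pt "0 0 0 0 0 0" --claw 0.64

```text
time: 58.07
ee_pos: [0.696, 0.107, 0.0513]
eef_rot: [0.038, 0.999, 0.0, -0.001]
ft_force: [-1.3, 0.5, -0.4]
width: 0.031
grip_force: 0.0
```

Emit:
drive_tool --pt "0 0 -0.1 0 0 0" --pt "0 0 -0.22 0 0 0" --pt "0 0 -0.35 0 0 0" --pt "0 0 -0.48 0 0 0" --pt "0 0 -0.6 0 0 0"

```text
time: 58.48
ee_pos: [0.6963, 0.1067, 0.234]
eef_rot: [0.038, 0.999, 0.0, -0.0]
ft_force: [1.8, -0.4, -0.4]
width: 0.0314
grip_force: 0.0
```

Run:
```python
from h import *
im,c,s=shot("w19")
plan([(.5,-.325,.25,np.radians(-17.7))])
for y0 in(.0253,.107):
    x0=.6912 if y0<.1 else .697
    u,v=w2pix(c,(x0,y0,.066)).astype(int);a=cv2.cvtColor(im[v-12:v+16,u-16:u+18],cv2.COLOR_BGR2HSV);print(u,v);print(a[::3,::3,1])
```

```text
w19 58.4833 [0.6963 0.1067 0.234 ] [ 3.770e-02  9.993e-01  3.000e-04 -2.000e-04] w 0.0314
[0.1841, -0.495, -0.0118, 0.0018, 0.0036, 0.0992]
[0.1451, -0.5078, -0.0107, 0.0018, 0.0036, 0.0992]
[0.1051, -0.5176, -0.0096, 0.0018, 0.0036, 0.0992]
-- (0.5, -0.325, 0.25, np.float64(-0.3089232776029963))
177 178
[[105 115 118 120 119 128 144 149 133 119 115 112]
 [106 116 113 115 148 167 163 165 167 151 117 113]
 [106 114 118 146 162 164 161 161 166 171 131 113]
 [106 111 117 161 166 162 165 161 163 169 140 120]
 [105 109 123 162 159 159 160 159 159 166 137 118]
 [109 111 114 162 168 162 167 168 165 165 119 119]
 [108 114 116 134 160 165 162 161 159 127 119 116]
 [104 113 116 121 121 141 149 145 129 118 119 117]
 [ 90 104 116 118 116 114 115 115 116 116 115 117]
 [ 99  94 114 115 115 118 118 117 115 114 115 117]]
254 178
[[113 119 119 119 128 149 153 144 124 112 109 108]
 [117 116 113 132 166 166 160 171 159 115 114 109]
 [114 116 118 163 162 164 162 161 158 128 113 108]
 [110 114 117 167 160 162 166 165 158 147 118 110]
 [113 115 123 162 164 162 160 164 165 148 120 109]
 [115 114 117 164 162 163 164 164 163 137 117 108]
 [115 119 118 136 162 164 163 161 153 121 115 109]
 [113 118 116 119 122 137 145 136 121 119 113 108]
 [113 118 116 118 114 113 112 115 120 118 115 108]
 [111 115 118 119 120 120 117 111 117 116 115 101]]
```

Emit:
drive_tool --pt "0.04 -0.1 -0.01 0 0 0.02" --pt "0.08 -0.2 -0.012 0 0 0.04" --pt "0.12 -0.3 -0.012 0 0 0.06" --pt "0.16 -0.4 -0.012 0 0 0.08" --pt "0.184 -0.495 -0.012 0 0 0.1" --claw 1

```text
time: 58.95
ee_pos: [0.629, -0.0386, 0.2351]
eef_rot: [0.077, 0.997, 0.0, -0.001]
ft_force: [0.5, 0.7, 0.4]
width: 0.006
grip_force: 0.0
```

Emit:
drive_tool --pt "0.03 -0.1 -0.01 0 0 0.02" --pt "0.06 -0.2 -0.012 0 0 0.04" --pt "0.09 -0.3 -0.012 0 0 0.06" --pt "0.12 -0.4 -0.012 0 0 0.08" --pt "0.145 -0.508 -0.012 0 0 0.1"

```text
time: 59.37
ee_pos: [0.5631, -0.1818, 0.2387]
eef_rot: [0.116, 0.993, 0.001, -0.0]
ft_force: [-0.2, 0.5, -0.2]
width: 0.0005
grip_force: 0.0
```

Emit:
drive_tool --pt "0.02 -0.1 -0.01 0 0 0.02" --pt "0.04 -0.2 -0.012 0 0 0.04" --pt "0.06 -0.3 -0.012 0 0 0.06" --pt "0.08 -0.4 -0.012 0 0 0.08" --pt "0.105 -0.518 -0.012 0 0 0.1"

```text
time: 59.78
ee_pos: [0.4974, -0.3252, 0.2422]
eef_rot: [0.154, 0.988, 0.001, -0.0]
ft_force: [0.9, -0.7, -0.7]
width: 0.0004
grip_force: 0.0
```

Emit:
drive_tool --pt "0 0 0 0 0 0" --pt "0 0 0 0 0 0" --pt "0 0 0 0 0 0" --pt "0 0 0 0 0 0" --pt "0 0 0 0 0 0"

```text
time: 60.2
ee_pos: [0.4985, -0.3236, 0.2423]
eef_rot: [0.154, 0.988, 0.0, -0.0]
ft_force: [0.8, 1.1, 0.3]
width: 0.0004
grip_force: 0.0
```

Run:
```python
from h import *
im,c,s=shot("w20")
h=cv2.cvtColor(im,cv2.COLOR_BGR2HSV)
for nm,m,z in(("green",cv2.inRange(h,(45,120,50),(80,255,255)),.09),("dark",cv2.inRange(h,(0,0,0),(180,255,45)),.09)):
    m[255:]=0
    n,l,st,ce=cv2.connectedComponentsWithStats(m)
    for i in range(1,n):
        if st[i][4]>60: print(nm,st[i],ce[i].round(1),pix2w(c,*ce[i],z).round(4),cv2.minAreaRect(np.argwhere(l==i)[:,::-1].astype(np.float32)))
```

```text
w20 60.2 [ 0.4985 -0.3236  0.2423] [ 1.536e-01  9.881e-01  5.000e-04 -5.000e-04] w 0.0004
green [196 183  29  29 647] [210.5 196.8] [ 0.4998 -0.3719  0.09  ] ((210.75001525878906, 196.75), (27.577163696289062, 28.284271240234375), 45.0)
dark [279 161  13  13  97] [284.5 166.2] [ 0.4921 -0.2903  0.09  ] ((284.945556640625, 166.95545959472656), (10.845906257629395, 13.034988403320312), 84.2894058227539)
dark [278 185  14  35 264] [284.  206.1] [ 0.5326 -0.3026  0.09  ] ((284.704833984375, 201.96456909179688), (34.308692932128906, 12.406399726867676), 88.31531524658203)
dark [237 235  17  20 257] [245.3 245.6] [ 0.5635 -0.3551  0.09  ] ((246.09458923339844, 245.43243408203125), (15.124706268310547, 19.89227867126465), 9.462322235107422)
dark [258 235  16  20 262] [264.7 245.4] [ 0.5697 -0.335   0.09  ] ((265.5, 244.5), (15.0, 19.0), 0.0)
```

Run:
```python
from h import *
c=np.load("pics/w20.npy",allow_pickle=True).item();im=cv2.imread("pics/w20.png")
P=pix2w(c,284.7,190,.09);G=pix2w(c,210.5,196.8,.09);d=P-G;print(P,np.linalg.norm(d),np.degrees(np.arctan2(-d[0],d[1])))
g=cv2.cvtColor(im,cv2.COLOR_BGR2GRAY)[176:212,246:296]
for r in g: print("".join(" .:-=+*#%@"[min(9,int(v)//26)] for v in r))
```

```text
[ 0.5160545 -0.2970077  0.09     ] 0.07664932830188606 -12.192246043422875
#########################**+++=-...:......:..::=+*
#########################***++=-....:.....:...:=+*
##########################***+=-..:::...:::.:::=+*
###########################**+=-..::::::::::::-=**
##########################**+==-:.::::::::::::-=**
##########################**+==-..::::::::::::-=+*
###########################*++=-..::::::::::::-=+*
##########***#%#**********#*+==-..:::::::::::::=+*
#########*+=+%%#=----=-==+*++==-..:::::::::::::=+*
#########*=-+%@#-::::::::=+++==-..:::::::::::::=+*
#########*=:+%@#-::::::::=+++==-....:::::::::::=+*
#########*=:+%@#-::::::::=+++==-...:.::::::.::-=+*
#########*=:+%@#-::::::.:-=++==-...:.:::::::.:-=+*
#########*-:+%@#-:...:...-=++==-...:.:.::..:::-=+*
****#####*=:=#%*-:......:-=++==-.......:.::..:-=+*
******###*=:-+*+-........-=++==-.............::=+*
===++**##*-:.:--:........-=++==-..............:=+*
===++**##*=:.............-=++==-..............:=+*
******###*=:.:::::----:..-=++==-..............:=+*
###**####*=::==+++***+=:.-=++==-:.............:=+*
#########*=:-+#%%%%%%%*-:-=++==-..............:=+*
#########*=:-#%%%%%%@%#-:-=+===-.............::=+*
#########*=:-#%%**+*%%#=:-=++==-:.............-=+*
####*####*=:-#%#=-:=#%#=:-=++==-..............:=+*
#########*+-=*%#=--=*#*=-=++++=-:.............:=+*
*###*####**++*#**+++***++++++==-..............:=+*
*#########***###########***++==-..............:=+*
*#########################**++=-..............-=**
##########################**+==-..............:=+*
#####################*####*++==-..............-=+*
##########################**+==-..............-=+*
##################*#*####***+==-..............-=**
###*#################*##***+++=-..............:=**
#########*##############*****+=-:.............:=**
##########################***+=-..............-=**
#########################*##*+=-..............:=**
```

The digits appear upside-down to the camera: 0 is leaving at the top and 1 is coming in, so the wheel stands near 0.5. I'll roll it about +4.1 rad in strokes along the timer's +x.

Run:
```python
from h import *
c=np.load("pics/w20.npy",allow_pickle=True).item()
print(pix2w(c,284.7,196,.09))
y=np.radians(-17.7)
plan([(.5057,-.2930,.105,y)])
```

```text
[ 0.52225382 -0.29879198  0.09      ]
[0.0072, 0.105, 0.4577, 0.0008, -0.0014, 0.0004]
-- (0.5057, -0.293, 0.105, np.float64(-0.3089232776029963))
```

Emit:
drive_tool --pt "0.007 0.105 0.1 0 0 0" --pt "0.007 0.105 0.22 0 0 0" --pt "0.007 0.105 0.34 0 0 0" --pt "0.007 0.105 0.44 0 0 0" --pt "0.007 0.105 0.457 0 0 0"

```text
time: 60.67
ee_pos: [0.503, -0.2917, 0.1005]
eef_rot: [0.154, 0.988, 0.001, -0.004]
ft_force: [-1.0, 0.4, 0.4]
width: 0.0005
grip_force: 0.0
```

Emit:
drive_tool --pt "0 0 0.01 0 0 0" --pt "0 0 0.02 0 0 0" --pt "0 0 0.03 0 0 0" --pt "0 0 0.04 0 0 0" --pt "0 0 0.045 0 0 0"

```text
time: 61.08
ee_pos: [0.5057, -0.2945, 0.0927]
eef_rot: [0.155, 0.988, 0.0, 0.0]
ft_force: [-0.5, -0.1, 0.2]
width: 0.0004
grip_force: 0.0
```

Emit:
drive_tool --pt "0 0 0.002 0 0 0" --pt "0 0 0.004 0 0 0" --pt "0 0 0.006 0 0 0" --pt "0 0 0.006 0 0 0" --pt "0 0 0.006 0 0 0"

```text
time: 61.5
ee_pos: [0.5051, -0.2943, 0.0902]
eef_rot: [0.155, 0.988, 0.0, -0.0]
ft_force: [0.2, 0.0, 0.4]
width: 0.0005
grip_force: 0.0
```

Emit:
drive_tool --pt "-0.01 0 0.005 0 0 0" --pt "-0.02 0 0.006 0 0 0" --pt "-0.035 0 0.006 0 0 0" --pt "-0.05 0 0.006 0 0 0" --pt "-0.06 0 0.006 0 0 0"

```text
time: 61.92
ee_pos: [0.5243, -0.3002, 0.09]
eef_rot: [0.155, 0.988, 0.0, 0.001]
ft_force: [-1.7, 1.7, 13.7]
width: 0.0003
grip_force: 6.8
```

Emit:
drive_tool --pt "-0.012 0 0 0 0 0" --pt "-0.025 0 0 0 0 0" --pt "-0.037 0 0.001 0 0 0" --pt "-0.05 0 0.002 0 0 0" --pt "-0.06 0 0.003 0 0 0"

```text
time: 62.33
ee_pos: [0.5409, -0.3053, 0.0881]
eef_rot: [0.154, 0.988, 0.0, 0.001]
ft_force: [0.7, 1.6, 2.8]
width: 0.0005
grip_force: 1.9
```

Emit:
drive_tool --pt "0 0 -0.04 0 0 0" --pt "0.04 0 -0.06 0 0 0" --pt "0.13 0 -0.1 0 0 0" --pt "0.2 0 -0.15 0 0 0" --pt "0.2 0 -0.15 0 0 0"

```text
time: 62.75
ee_pos: [0.4797, -0.2879, 0.1351]
eef_rot: [0.156, 0.988, 0.001, 0.0]
ft_force: [0.6, -0.1, 1.3]
width: 0.0007
grip_force: 0.0
```

Emit:
drive_tool --pt "0 0 0 0 0 0" --pt "0 0 0 0 0 0" --pt "0 0 0 0 0 0" --pt "0 0 0 0 0 0" --pt "0 0 0 0 0 0"

```text
time: 63.17
ee_pos: [0.4824, -0.287, 0.1319]
eef_rot: [0.155, 0.988, 0.0, -0.001]
ft_force: [0.4, -0.1, -0.2]
width: 0.0007
grip_force: 0.0
```

```bash
cat >> h.py <<'E'
WB=(.5155,-.3203,.076)  # window centre guess
def win(im,c,n=16):
    u,v=w2pix(c,WB);g=cv2.cvtColor(im,cv2.COLOR_BGR2GRAY);m=cv2.getRotationMatrix2D((float(u),float(v)),180,2*20/ (abs(w2pix(c,np.array(WB)+[.02,0,0])-[u,v]).max())/1.7)
    m[:,2]+=np.array([20,16])-[u,v];a=cv2.warpAffine(g,m,(40,32))
    for r in a: print("".join(" .:-=+*#%@"[min(9,int(x)//26)] for x in r))
E
python3 - <<'E'
from h import *
im,c,s=shot("w21")
h=cv2.cvtColor(im,cv2.COLOR_BGR2HSV);m=cv2.inRange(h,(45,120,50),(80,255,255))
print(np.argwhere(m).mean(0)[::-1]);u=np.argwhere(m).mean(0)[::-1]
G=pix2w(c,*u,.09);y=np.radians(-17.7);
W=G+.055*np.array([-np.sin(y),np.cos(y),0]);W[2]=.076;print(G,W,w2pix(c,W))
u,v=w2pix(c,W).astype(int)
g=cv2.cvtColor(im,cv2.COLOR_BGR2GRAY)[v-16:v+17,u-16:u+17][::-1,::-1]
for r in g: print("".join(" .:-=+*#%@"[min(9,int(x)//26)] for x in r))
E
```

```text
w21 63.1667 [ 0.4824 -0.287   0.1319] [ 1.546e-01  9.880e-01  0.000e+00 -9.000e-04] w 0.0007
[136.86538462 266.90384615]
[ 0.48852499 -0.37807249  0.09      ] [ 0.50524681 -0.32567611  0.076     ] [215.52572512 257.39865679]
.................................
.................................
.................................
.................................
..............:...............:..
.................................
.................................
.................................
.................................
.................................
...........:.....................
.................................
...........:.....................
............................:....
.................................
.................................
.................................
:::::::::::::.:::::::::::::::::::
---------------------------------
=======-===-====-================
====================+++++=+++++==
===================++++++++++++==
===================++++++++++++++
===================++++++++++++++
===================++++++++++++++
====================+++++++++++++
====================+++++++++++++
====================+++++++++++++
==================+++++++++++++++
==================+++++++++++++++
===================++++++++++++++
===================++++++++++++++
====================+++++++++++++
```

Run:
```python
from h import *
plan([(.5,-.322,.215,np.radians(-17.7))])
plan([(.5057,-.2930,.096,np.radians(-17.7))],start=(.5,-.322,.215,np.radians(-17.7)))
```

```text
[-0.0912, -0.093, -0.277, -0.0002, -0.0023, -0.0023]
-- (0.5, -0.322, 0.215, np.float64(-0.3089232776029963))
[0.0113, 0.0979, 0.3967, 0.0, 0.0, 0.0]
-- (0.5057, -0.293, 0.096, np.float64(-0.3089232776029963))
```

Emit:
drive_tool --pt "-0.04 -0.04 -0.1 0 0 0" --pt "-0.08 -0.08 -0.2 0 -0.002 0" --pt "-0.091 -0.093 -0.277 0 -0.002 0" --pt "-0.091 -0.093 -0.277 0 -0.002 0" --pt "-0.091 -0.093 -0.277 0 -0.002 0"

```text
time: 63.63
ee_pos: [0.5003, -0.3227, 0.2162]
eef_rot: [0.155, 0.988, -0.0, 0.001]
ft_force: [-1.2, -0.9, -0.8]
width: 0.0
grip_force: 0.0
```

Emit:
drive_tool --pt "0 0 0 0 0 0" --pt "0 0 0 0 0 0" --pt "0 0 0 0 0 0" --pt "0 0 0 0 0 0" --pt "0 0 0 0 0 0"

```text
time: 64.05
ee_pos: [0.4997, -0.3216, 0.215]
eef_rot: [0.155, 0.988, 0.0, -0.0]
ft_force: [0.2, 0.3, 0.4]
width: 0.0004
grip_force: 0.0
```

```bash
cat >> h.py <<'E'
def win2(im,c):
    u,v=np.round(w2pix(c,(.5165,-.3195,.076))).astype(int)
    g=cv2.cvtColor(im,cv2.COLOR_BGR2GRAY)[v-14:v+15,u-13:u+14][::-1,::-1]
    for r in g: print("".join(" .:-=+*#%@"[min(9,int(x)//26)] for x in r))
E
python3 - <<'E'
from h import *
c0=np.load("pics/w20.npy",allow_pickle=True).item();win2(cv2.imread("pics/w20.png"),c0)
im,c,s=shot("w22");win2(im,c)
plan([(.5057,-.2935,.096,np.radians(-17.7))])
E
```

```text
-==+***####*#*#############
-==+**#####################
-==++*####*################
-==+**#####################
-=++**#####################
-==++***###########***#####
-==++++++***+++**#*++**####
-=++++=-=*#*=--=#%*=-+*####
-==++=-:=#%#=:-=#%#-:=*####
-==++=-:=#%%*+**%%#-:=*####
-===+=-:-#%@%%%%%%#-:=*####
-==++=-:-*%%%%%%%#+-:=*####
-==++=-.:=+***+++==::=*####
-==++=-..:----:::::.:=*###*
-==++=-.............:=*##**
-==++=-........:--:.:-*##**
-==++=-........-+*+-:=*###*
-==++=-:......:-*%#=:=*####
-==++=-...:...:-#@%+:-*####
-==++=-:.::::::-#@%+:=*####
-==+++=::::::::-#@%+:=*####
-==+++=::::::::-#@%+:=*####
-==+++=::::::::-#@%+-=*####
-==++*+==-=----=#%%+=+*####
-==+*#**********#%#***#####
-=++*######################
-==+**#####################
-==+**#####################
-=+**######################
w22 64.05 [ 0.4997 -0.3216  0.215 ] [ 1.546e-01  9.880e-01  2.000e-04 -0.000e+00] w 0.0004
=++++***********###########
=+++**#*#####**############
=++**######################
+++*#######################
=+++***#############*######
=+++++++++++++++***++*#####
=+++=----------=++=-=+*####
=+++=-::::::::::==-::=*####
=+++=-..........::..:=*####
=+++=-....::::::::..:-*####
=+++=-..-+++++++*+=::-*####
=+++=-:-+%@@@@@@@@#-:-*####
=+++=-.-*%@@@@@@@@%=:-*####
=+++=:.:=*##%##%@@%=:-*###*
++++=-..:-===-=*@@%=:=*###*
=+++=-..:======*@@%=:=*###*
=+++=-::=#%%%%%%@@%=:-*####
==++=-:-*%@@@@@@@@#=:-*####
=+++=-.-*@@%%%%%%#+-:-*####
=+++=-:-#@%#++====-::-*####
=++++-:-#@%*=====--::-*####
=++++=:-#@@%######+-:-*####
==+++=:-#@@@@@@@@%#=:-*####
==+++=--*%@@@%%%%%#+==*####
=++**+++*#%%######****#####
=+*##****##################
=+*########################
=++**############***#######
=++**######################
[0.0099, 0.0955, 0.3973, 0.0005, 0.0003, -0.0022]
-- (0.5057, -0.2935, 0.096, np.float64(-0.3089232776029963))
```

Emit:
drive_tool --pt "0.01 0.095 0.1 0 0 0" --pt "0.01 0.095 0.22 0 0 0" --pt "0.01 0.095 0.34 0 0 0" --pt "0.01 0.095 0.397 0 0 0" --pt "0.01 0.095 0.397 0 0 0"

```text
time: 64.52
ee_pos: [0.5035, -0.2923, 0.0923]
eef_rot: [0.155, 0.988, 0.001, -0.003]
ft_force: [0.3, 0.7, 0.9]
width: 0.0003
grip_force: 0.0
```

Emit:
drive_tool --pt "0 0 0.02 0 0 0" --pt "-0.01 0 0.026 0 0 0" --pt "-0.025 0 0.026 0 0 0" --pt "-0.045 0 0.026 0 0 0" --pt "-0.06 0 0.026 0 0 0"

```text
time: 64.93
ee_pos: [0.5247, -0.3, 0.0903]
eef_rot: [0.155, 0.988, -0.0, 0.002]
ft_force: [-1.3, 1.6, 4.5]
width: 0.0004
grip_force: 2.0
```

Emit:
drive_tool --pt "-0.012 0 0 0 0 0" --pt "-0.025 0 0 0 0 0" --pt "-0.037 0 0.001 0 0 0" --pt "-0.05 0 0.002 0 0 0" --pt "-0.06 0 0.003 0 0 0"

```text
time: 65.35
ee_pos: [0.5415, -0.305, 0.0887]
eef_rot: [0.155, 0.988, 0.0, 0.001]
ft_force: [0.1, 1.4, 2.6]
width: 0.0006
grip_force: 1.8
```

Emit:
drive_tool --pt "0 0 -0.05 0 0 0" --pt "0.04 0 -0.05 0 0 0" --pt "0.08 0 -0.05 0 0 0" --pt "0.12 0 -0.029 0 0 0" --pt "0.12 0 -0.029 0 0 0"

```text
time: 65.77
ee_pos: [0.5039, -0.2936, 0.0957]
eef_rot: [0.155, 0.988, 0.0, -0.001]
ft_force: [-0.1, 0.6, -0.5]
width: 0.0005
grip_force: 0.0
```

Emit:
drive_tool --pt "0 0 0.02 0 0 0" --pt "-0.01 0 0.026 0 0 0" --pt "-0.025 0 0.026 0 0 0" --pt "-0.045 0 0.026 0 0 0" --pt "-0.06 0 0.026 0 0 0"

```text
time: 66.18
ee_pos: [0.5256, -0.2997, 0.09]
eef_rot: [0.154, 0.988, -0.0, 0.002]
ft_force: [-1.3, 3.0, 11.8]
width: 0.0003
grip_force: 6.3
```

Emit:
drive_tool --pt "-0.012 0 0 0 0 0" --pt "-0.025 0 0 0 0 0" --pt "-0.037 0 0.001 0 0 0" --pt "-0.05 0 0.002 0 0 0" --pt "-0.06 0 0.003 0 0 0"

```text
time: 66.6
ee_pos: [0.5424, -0.3049, 0.0884]
eef_rot: [0.154, 0.988, 0.0, 0.002]
ft_force: [1.4, 1.8, 5.8]
width: 0.0005
grip_force: 2.3
```

Emit:
drive_tool --pt "0 0 -0.05 0 0 0" --pt "0.05 -0.05 -0.15 0 0 0" --pt "0.1 -0.095 -0.3 0 0 0" --pt "0.11 -0.095 -0.426 0 0 0" --pt "0.11 -0.095 -0.426 0 0 0"

```text
time: 67.02
ee_pos: [0.5013, -0.3254, 0.2229]
eef_rot: [0.156, 0.988, -0.001, 0.005]
ft_force: [-0.2, -0.8, 0.4]
width: 0.0008
grip_force: 0.0
```

Emit:
drive_tool --pt "0 0 0 0 0 0" --pt "0 0 0 0 0 0" --pt "0 0 0 0 0 0" --pt "0 0 0 0 0 0" --pt "0 0 0 0 0 0"

```text
time: 67.43
ee_pos: [0.4997, -0.3215, 0.2142]
eef_rot: [0.155, 0.988, 0.0, -0.001]
ft_force: [0.2, 0.0, 0.4]
width: 0.0005
grip_force: 0.0
```

Run:
```python
from h import *
im,c,s=shot("w23");win2(im,c)
plan([(.5057,-.2935,.096,np.radians(-17.7))])
```

```text
w23 67.4333 [ 0.4997 -0.3215  0.2142] [ 1.546e-01  9.880e-01  2.000e-04 -6.000e-04] w 0.0005
=++++***********###*#######
==++*************##########
==++*#######***############
=++*#######################
==+*#######################
=++************###****#####
=++++++++*#####%%#*+=+*####
=+++==--+#%%%%%%@%#=-=*####
==++=-::=*#####%@@#=:-*####
==++=-..:-=====*%@#-:=*####
==++=-....:::::+%@#-:-*####
=+++=-........:=%@#-:-*####
=+++=-:.......:=#%*-:-*####
=+++=-:........-++=::-*####
=+++=-:........::::.:-*###*
=+++=-...............-*####
==++=-.....:::::::..:-*####
==++=-..:==++++=+=-::-*####
==++=-::+#%%%%%%%%*-:-*####
=+++=-:-*@@@@@@@@@#=:-*####
=++++-:-#@@%%%%%%#*-:-*####
=++*+=:-#@@#+=====-::-*####
=++++=:-#@%*------:::-*####
=++++=:-#@@%*+++*+=-:-*####
==+++===#@@@%%#%%%#+==*####
=++++***#%%%%%#%%%#***#####
=+++**#####################
==+**######################
=++**#####**###############
[0.0093, 0.0955, 0.395, 0.0001, -0.0012, -0.0021]
-- (0.5057, -0.2935, 0.096, np.float64(-0.3089232776029963))
```

Emit:
drive_tool --pt "0.01 0.095 0.1 0 0 0" --pt "0.01 0.095 0.22 0 0 0" --pt "0.01 0.095 0.34 0 0 0" --pt "0.01 0.095 0.395 0 0 0" --pt "0.01 0.095 0.395 0 0 0"

```text
time: 67.9
ee_pos: [0.5034, -0.2922, 0.0926]
eef_rot: [0.155, 0.988, 0.001, -0.003]
ft_force: [-1.1, 0.3, 0.2]
width: 0.0005
grip_force: 0.0
```

Emit:
drive_tool --pt "0 0 0.02 0 0 0" --pt "-0.01 0 0.026 0 0 0" --pt "-0.025 0 0.026 0 0 0" --pt "-0.045 0 0.026 0 0 0" --pt "-0.06 0 0.026 0 0 0"

```text
time: 68.32
ee_pos: [0.5243, -0.2998, 0.0903]
eef_rot: [0.155, 0.988, -0.0, 0.001]
ft_force: [-1.4, 1.2, 4.0]
width: 0.0004
grip_force: 1.6
```

Emit:
drive_tool --pt "-0.012 0 0 0 0 0" --pt "-0.025 0 0 0 0 0" --pt "-0.037 0 0.001 0 0 0" --pt "-0.05 0 0.002 0 0 0" --pt "-0.06 0 0.003 0 0 0"

```text
time: 68.73
ee_pos: [0.5412, -0.3049, 0.0889]
eef_rot: [0.155, 0.988, 0.0, 0.001]
ft_force: [0.3, 0.9, 2.7]
width: 0.0005
grip_force: 1.6
```

Emit:
drive_tool --pt "0 0 -0.05 0 0 0" --pt "0.04 0 -0.05 0 0 0" --pt "0.08 0 -0.05 0 0 0" --pt "0.12 0 -0.029 0 0 0" --pt "0.12 0 -0.029 0 0 0"

```text
time: 69.15
ee_pos: [0.5038, -0.2936, 0.0962]
eef_rot: [0.155, 0.988, 0.0, -0.001]
ft_force: [-0.6, -0.6, -0.3]
width: -0.0
grip_force: 0.0
```

Emit:
drive_tool --pt "0 0 0.02 0 0 0" --pt "-0.01 0 0.026 0 0 0" --pt "-0.025 0 0.026 0 0 0" --pt "-0.045 0 0.026 0 0 0" --pt "-0.06 0 0.026 0 0 0"

```text
time: 69.57
ee_pos: [0.5251, -0.2997, 0.0901]
eef_rot: [0.154, 0.988, 0.0, 0.002]
ft_force: [-0.8, 1.9, 8.8]
width: 0.0006
grip_force: 4.0
```

Emit:
drive_tool --pt "-0.012 0 0 0 0 0" --pt "-0.024 0 0 0 0 0" --pt "-0.036 0 0.001 0 0 0" --pt "-0.048 0 0.002 0 0 0" --pt "-0.05 0 0.002 0 0 0"

```text
time: 69.98
ee_pos: [0.5397, -0.3041, 0.0892]
eef_rot: [0.154, 0.988, -0.0, 0.002]
ft_force: [1.1, 1.8, 6.5]
width: 0.0005
grip_force: 3.3
```

Emit:
drive_tool --pt "0 0 -0.05 0 0 0" --pt "0.05 -0.05 -0.15 0 0 0" --pt "0.1 -0.095 -0.3 0 0 0" --pt "0.1 -0.095 -0.426 0 0 0" --pt "0.1 -0.095 -0.426 0 0 0"

```text
time: 70.4
ee_pos: [0.5016, -0.3253, 0.2239]
eef_rot: [0.156, 0.988, -0.001, 0.005]
ft_force: [0.6, -1.0, 0.4]
width: 0.0003
grip_force: 0.0
```

Emit:
drive_tool --pt "0 0 0 0 0 0" --pt "0 0 0 0 0 0" --pt "0 0 0 0 0 0" --pt "0 0 0 0 0 0" --pt "0 0 0 0 0 0"

```text
time: 70.82
ee_pos: [0.4997, -0.3215, 0.2151]
eef_rot: [0.155, 0.988, 0.0, -0.001]
ft_force: [1.0, 0.7, -0.3]
width: 0.0004
grip_force: 0.0
```

Run:
```python
from h import *
im,c,s=shot("w24");win2(im,c)
plan([(.5057,-.2935,.096,np.radians(-17.7))])
```

```text
w24 70.8167 [ 0.4997 -0.3215  0.2151] [ 1.546e-01  9.880e-01  2.000e-04 -6.000e-04] w 0.0004
==+*************###########
==++++**#####**############
=+++++*####################
=++++**####################
==++***#####****###***#####
==++++++***+++++*#*+++*####
=++++=-=*%#*+++*%%*=-=*####
=+++=-:-*%%%%%%%@%#-:-*####
=+++=-.-*%%@%%%%%%*-:-*####
=+++=-.:=*#######*=::-*####
=+++=-..:-=======-:..-*####
=+++=-...:::::::::..:=*####
=++++-:.:.::::::::...-*###*
=++++-::-++******+=::-*###*
=++++=:-*%@@@@@@@@#=:-*###*
=++++=:-*@@@@@@@@@%=:-*####
==++=-::=*#%%%%%@@%=:-*####
=+++=-:::--====+%@%+:-*####
=+++=-:...:::::=%@%+:-*####
=+++=-:...:..::=%@%+:-*####
=+++=-:..::::::=%@%+:-*####
=+++=-:.:::::.:=%@%+:-*####
==+++=:::::::::=%@%+:-*####
==++*=--------=+%@%+==*####
=+****++++++****#%%#**#####
=+*########################
=++*#######################
=++**#####****########*####
=+++*######################
[0.0092, 0.0954, 0.3981, 0.0002, -0.0012, -0.0021]
-- (0.5057, -0.2935, 0.096, np.float64(-0.3089232776029963))
```

Run:
```python
from h import *
plan([(.518,-.2974,.096,np.radians(-17.7))])
y=np.radians(-17.7)
plan([(.5165+.085*np.cos(y),-.3195+.085*np.sin(y),.2,y)],start=(.5254,-.2998,.096,y))
```

```text
[-0.0338, 0.0956, 0.398, 0.0002, -0.0012, -0.0021]
-- (0.518, -0.2974, 0.096, np.float64(-0.3089232776029963))
[-0.275, -0.0716, -0.3467, 0.0, 0.0, 0.0]
-- (np.float64(0.5974762259065548), np.float64(-0.3453428101786667), 0.2, np.float64(-0.3089232776029963))
```

Emit:
drive_tool --pt "-0.034 0.095 0.1 0 0 0" --pt "-0.034 0.095 0.22 0 0 0" --pt "-0.034 0.095 0.34 0 0 0" --pt "-0.034 0.095 0.39 0 0 0" --pt "-0.034 0.095 0.39 0 0 0"

```text
time: 71.28
ee_pos: [0.5161, -0.2963, 0.095]
eef_rot: [0.155, 0.988, 0.001, -0.003]
ft_force: [0.5, -0.1, 0.0]
width: 0.0002
grip_force: 0.0
```

Emit:
drive_tool --pt "0 0 0 0 0 0" --pt "0 0 0.01 0 0 0" --pt "0 0 0.02 0 0 0" --pt "0 0 0.028 0 0 0" --pt "0 0 0.028 0 0 0"

```text
time: 71.7
ee_pos: [0.5185, -0.298, 0.0913]
eef_rot: [0.155, 0.988, 0.0, 0.001]
ft_force: [0.2, 0.3, -0.3]
width: 0.0005
grip_force: 0.0
```

Emit:
drive_tool --pt "-0.007 0 0 0 0 0" --pt "-0.014 0 0 0 0 0" --pt "-0.021 0 0 0 0 0" --pt "-0.028 0 0 0 0 0" --pt "-0.028 0 0 0 0 0"

```text
time: 72.12
ee_pos: [0.5269, -0.3005, 0.0911]
eef_rot: [0.155, 0.988, 0.0, 0.001]
ft_force: [-0.2, 0.8, 0.1]
width: 0.0007
grip_force: 0.0
```

Emit:
drive_tool --pt "0 0 -0.03 0 0 0" --pt "0 0 -0.1 0 0 0" --pt "0 0 -0.22 0 0 0" --pt "-0.1 -0.03 -0.34 0 0 0" --pt "-0.2 -0.07 -0.36 0 0 0"

```text
time: 72.53
ee_pos: [0.5784, -0.3388, 0.2059]
eef_rot: [0.154, 0.988, 0.0, 0.004]
ft_force: [1.4, -0.5, 0.9]
width: 0.0008
grip_force: 0.0
```

Emit:
drive_tool --pt "-0.075 0 0 0 0 0" --pt "-0.075 0 0 0 0 0" --pt "-0.075 0 0 0 0 0" --pt "-0.075 0 0 0 0 0" --pt "-0.075 0 0 0 0 0"

```text
time: 72.95
ee_pos: [0.5975, -0.3456, 0.1993]
eef_rot: [0.155, 0.988, 0.0, 0.0]
ft_force: [-0.4, 0.0, 0.1]
width: 0.0004
grip_force: 0.0
```

Run:
```python
from h import *
im,c,s=shot("w25");print(w2pix(c,(.5165,-.3195,.076)));win2(im,c)
y=np.radians(-17.7)
plan([(.4998,-.3719,.13,y)])
```

```text
w25 72.95 [ 0.5975 -0.3456  0.1993] [1.550e-01 9.879e-01 3.000e-04 2.000e-04] w 0.0004
[254.72537017  93.62076076]
++++*######################
+++**######################
++**##############%########
++******#%#**+***##*+++*###
++*+===+%%#+++++#%%*=-=*###
+++=-::+%@%%###%%@@#-:-+###
+++=:.:+%@@@@@@@@@@#-.-+###
+++=:.:+%@@@@@@@@@%*-.-+###
+++=:..-*########**=:.-+###
+++=:..:-=---------:..-+###
+++=:...::.::.::::....:+###
+++=-:................:=*##
++++-:................:=*##
++*+-:.:::::::::---::.:=##%
++*+-::-+*******##*+-::=*#%
++++-::+%@@@@@@@@@@%=::=*##
++++-::+@@@@@@@@@@@%+::=*##
+++=-::=#%@@@%%%@@@%+::=*#%
+++=-::-=++++++=*@@%+::=*#%
+++=-::::-:---:-*@@@+::=*#%
+++=-:::::::::::*@@@+-:=*##
+++=-:.:::::::::*@@@*-:=*#%
+++=-:..::::::::*@@@*-:=*#%
+++=-:..::::::::*@@@*-:=*#%
+++=-:.:::::::::*@@@*-:=*#%
++++-:::::::::::+@@@*-:-*#%
++++-::.:::::..:+@@@*-:=*##
++*+=-:-:-:::---+%@%+--=*#%
+****+++++++++++*#%#****#%%
[0.2836, -0.1838, 0.2309, 0.0009, 0.0007, -0.0029]
-- (0.4998, -0.3719, 0.13, np.float64(-0.3089232776029963))
```

Run:
```python
from h import *
y=np.radians(-17.7)
plan([(.5180,-.2974,.14,y),(.5180,-.2974,.095,y)])
```

```text
[0.3019, 0.0712, 0.1978, 0.0009, 0.0007, -0.0029]
-- (0.518, -0.2974, 0.14, np.float64(-0.3089232776029963))
[0.0, -0.0, 0.15, 0.0, 0.0, 0.0]
-- (0.518, -0.2974, 0.095, np.float64(-0.3089232776029963))
```

Emit:
drive_tool --pt "0.1 0.025 0 0 0 0" --pt "0.2 0.05 0.05 0 0 0" --pt "0.302 0.071 0.12 0 0 0" --pt "0.302 0.071 0.198 0 0 0" --pt "0.302 0.071 0.198 0 0 0"

```text
time: 73.42
ee_pos: [0.5155, -0.2951, 0.1363]
eef_rot: [0.155, 0.988, 0.002, -0.002]
ft_force: [-0.7, -0.2, -0.7]
width: 0.0005
grip_force: 0.0
```

Emit:
drive_tool --pt "0 0 0.04 0 0 0" --pt "0 0 0.08 0 0 0" --pt "0 0 0.12 0 0 0" --pt "0 0 0.155 0 0 0" --pt "0 0 0.155 0 0 0"

```text
time: 73.83
ee_pos: [0.5183, -0.2978, 0.0911]
eef_rot: [0.155, 0.988, -0.0, -0.001]
ft_force: [0.3, 0.4, -0.3]
width: 0.0006
grip_force: 0.0
```

Emit:
drive_tool --pt "0 0 0.005 0 0 0" --pt "0 0 0.01 0 0 0" --pt "0 0 0.013 0 0 0" --pt "0 0 0.013 0 0 0" --pt "0 0 0.013 0 0 0"

```text
time: 74.25
ee_pos: [0.5195, -0.2983, 0.0903]
eef_rot: [0.155, 0.988, -0.0, 0.001]
ft_force: [0.1, -1.0, 5.6]
width: 0.0005
grip_force: 2.4
```

Emit:
drive_tool --pt "-0.007 0 0 0 0 0" --pt "-0.014 0 0 0 0 0" --pt "-0.021 0 0 0 0 0" --pt "-0.029 0 0 0 0 0" --pt "-0.029 0 0 0 0 0"

```text
time: 74.67
ee_pos: [0.5281, -0.3008, 0.0903]
eef_rot: [0.155, 0.988, -0.0, 0.001]
ft_force: [0.8, 0.4, 6.6]
width: 0.0004
grip_force: 3.2
```

Emit:
drive_tool --pt "0 0 -0.03 0 0 0" --pt "0 0 -0.1 0 0 0" --pt "0 0 -0.22 0 0 0" --pt "-0.1 -0.03 -0.34 0 0 0" --pt "-0.2 -0.07 -0.36 0 0 0"

```text
time: 75.08
ee_pos: [0.5791, -0.3385, 0.2039]
eef_rot: [0.154, 0.988, 0.0, 0.004]
ft_force: [1.0, -1.1, 1.6]
width: 0.0005
grip_force: 0.0
```

Emit:
drive_tool --pt "-0.07 0 0 0 0 0" --pt "-0.07 0 0 0 0 0" --pt "-0.07 0 0 0 0 0" --pt "-0.07 0 0 0 0 0" --pt "-0.07 0 0 0 0 0"

```text
time: 75.5
ee_pos: [0.5968, -0.3449, 0.1974]
eef_rot: [0.155, 0.988, 0.0, 0.0]
ft_force: [0.8, 0.6, -0.6]
width: 0.0005
grip_force: 0.0
```

Run:
```python
from h import *
im,c,s=shot("w26");print(w2pix(c,(.5165,-.3195,.076)));win2(im,c)
y=np.radians(-17.7)
plan([(.4998,-.3719,.14,y),(.4998,-.3719,.1,y)])
```

```text
w26 75.5 [ 0.5968 -0.3449  0.1974] [1.550e-01 9.879e-01 3.000e-04 1.000e-04] w 0.0005
[254.27666621  94.77652664]
++++*######################
++**###########%##%########
+**########################
+***+++++++++++++++++++##%#
++*+=------------::::-=*###
+++=:.:.:::::::::::..:=*###
+++-:..-========++=-.:=*###
++=-:.-+#%%%%%%%%%#+::=*###
++=-:.-#@@@@@@@@@@%+::=*###
++=-..-*%@@@@@@@@@%+:.-*###
++=-:.:=+******#@@%*::-*###
+++-:..:-------+%@%+:.-*#%#
+++=:.........:=%@%*:.-*###
++*=:.........:=%@%*-:-*#%#
++*=::...:..:.:=%@@*-:-*#%#
++*=:::::::::::=%@@#-:-*###
+++=::::.::::::=%@@#-:-*##%
+++=:::::::::::=%@@#-:-*##%
+++=:::::::::::=#@@#-:-+###
+++=:::::::::::=#@@#=:-+###
+++=:::::::::::-#@@#-:-+##%
+++=:::::::::::-#@@#=:-+###
+++=::.::::::::-*@@#=:-+###
+++=:..:::::::::=*#+-:-+##%
+++=:.:::::::::::---::-+##%
++*+:.:::::::::::::::.:+##%
++*+-.::.::::..:::.:::-+##%
+**+-::--------------==+##%
*##*++++++++***********##%%
[0.2805, -0.1849, 0.1914, 0.0009, 0.0005, -0.0029]
-- (0.4998, -0.3719, 0.14, np.float64(-0.3089232776029963))
[-0.0, 0.0, 0.1333, -0.0, -0.0, 0.0]
-- (0.4998, -0.3719, 0.1, np.float64(-0.3089232776029963))
```

Emit:
drive_tool --pt "0.1 -0.06 0 0 0 0" --pt "0.2 -0.12 0.05 0 0 0" --pt "0.28 -0.185 0.1 0 0 0" --pt "0.28 -0.185 0.19 0 0 0" --pt "0.28 -0.185 0.19 0 0 0"

```text
time: 75.97
ee_pos: [0.497, -0.3714, 0.1368]
eef_rot: [0.156, 0.988, 0.002, -0.002]
ft_force: [0.6, 1.0, -1.1]
width: 0.0002
grip_force: 0.0
```

Emit:
drive_tool --pt "0 0 0.04 0 0 0" --pt "0 0 0.08 0 0 0" --pt "0 0 0.12 0 0 0" --pt "0 0 0.13 0 0 0" --pt "0 0 0.13 0 0 0"

```text
time: 76.38
ee_pos: [0.5007, -0.3717, 0.1]
eef_rot: [0.154, 0.988, 0.0, -0.001]
ft_force: [-0.2, -0.0, -0.6]
width: 0.0006
grip_force: 0.0
```

Run:
```python
from h import *
s=read_state();print(s["ee_pos"],s["ft_force"])
plan([(.5002,-.372,.083,np.radians(-17.7))])
```

```text
[ 0.50070837 -0.37165545  0.09999235] [-0.235868   -0.00826845 -0.61433093]
[0.0012, -0.0016, 0.0566, 0.0006, -0.0015, -0.0014]
-- (0.5002, -0.372, 0.083, np.float64(-0.3089232776029963))
```

Emit:
drive_tool --pt "0 0 0.02 0 0 0" --pt "0 0 0.035 0 0 0" --pt "0 0 0.045 0 0 0" --pt "0 0 0.055 0 0 0" --pt "0 0 0.058 0 0 0"

```text
time: 76.8
ee_pos: [0.5016, -0.373, 0.0878]
eef_rot: [0.155, 0.988, 0.001, 0.002]
ft_force: [-10.4, 11.0, 42.8]
width: 0.0004
grip_force: 21.4
```

Emit:
drive_tool --pt "0 0 0.003 0 0 0" --pt "0 0 0.003 0 0 0" --pt "0 0 0.003 0 0 0" --pt "0 0 0.003 0 0 0" --pt "0 0 0.003 0 0 0"

```text
time: 77.22
ee_pos: [0.5017, -0.3729, 0.0878]
eef_rot: [0.155, 0.988, 0.001, 0.002]
ft_force: [-12.8, 11.7, 43.7]
width: 0.0001
grip_force: 22.1
```

Emit:
drive_tool --pt "0 0 -0.03 0 0 0" --pt "0 0 -0.04 0 0 0" --pt "0 0 -0.04 0 0 0" --pt "0 0 -0.04 0 0 0" --pt "0 0 -0.04 0 0 0"

```text
time: 77.63
ee_pos: [0.5006, -0.3721, 0.0943]
eef_rot: [0.155, 0.988, 0.0, 0.0]
ft_force: [0.4, 0.3, 1.6]
width: 0.0007
grip_force: 0.7
```

Emit:
drive_tool --pt "0 0 0.003 0 0 0" --pt "0 0 0.006 0 0 0" --pt "0 0 0.006 0 0 0" --pt "0 0 0.006 0 0 0" --pt "0 0 0.006 0 0 0"

```text
time: 78.05
ee_pos: [0.5006, -0.3721, 0.0929]
eef_rot: [0.155, 0.988, 0.0, 0.0]
ft_force: [-0.0, 1.0, 2.3]
width: 0.0007
grip_force: 1.1
```

Emit:
drive_tool --pt "0 0 0.003 0 0 0" --pt "0 0 0.006 0 0 0" --pt "0 0 0.006 0 0 0" --pt "0 0 0.006 0 0 0" --pt "0 0 0.006 0 0 0"

```text
time: 78.47
ee_pos: [0.5007, -0.3722, 0.0913]
eef_rot: [0.155, 0.988, 0.0, 0.0]
ft_force: [-1.4, 2.1, 2.8]
width: 0.0
grip_force: 1.6
```

Emit:
drive_tool --pt "0 0 0.003 0 0 0" --pt "0 0 0.006 0 0 0" --pt "0 0 0.006 0 0 0" --pt "0 0 0.006 0 0 0" --pt "0 0 0.006 0 0 0"

```text
time: 78.88
ee_pos: [0.5007, -0.3722, 0.0895]
eef_rot: [0.155, 0.988, 0.0, 0.0]
ft_force: [-1.3, 2.3, 4.1]
width: 0.0002
grip_force: 2.1
```

Emit:
drive_tool --pt "0 0 0.003 0 0 0" --pt "0 0 0.006 0 0 0" --pt "0 0 0.006 0 0 0" --pt "0 0 0.006 0 0 0" --pt "0 0 0.006 0 0 0"

```text
time: 79.3
ee_pos: [0.5008, -0.3723, 0.0884]
eef_rot: [0.155, 0.988, 0.0, 0.001]
ft_force: [-4.0, 4.3, 11.0]
width: 0.0006
grip_force: 6.0
```

Emit:
drive_tool --pt "0 0 -0.05 0 0 0" --pt "0 0 -0.1 0 0 0" --pt "0 0 -0.2 0 0 0" --pt "-0.1 0 -0.3 0 0 0" --pt "-0.2 0 -0.35 0 0 0"

```text
time: 79.72
ee_pos: [0.5581, -0.3919, 0.1966]
eef_rot: [0.156, 0.988, -0.0, 0.002]
ft_force: [0.7, -0.0, 0.7]
width: 0.0008
grip_force: 0.0
```

Emit:
drive_tool --pt "-0.05 0 0 0 0 0" --pt "-0.05 0 0 0 0 0" --pt "-0.05 0 0 0 0 0" --pt "-0.05 0 0 0 0 0" --pt "-0.05 0 0 0 0 0"

```text
time: 80.13
ee_pos: [0.571, -0.3954, 0.1923]
eef_rot: [0.155, 0.988, 0.0, -0.0]
ft_force: [-0.4, -0.7, -0.0]
width: 0.0003
grip_force: 0.0
```

Run:
```python
from h import *
im,c,s=shot("w27");h=cv2.cvtColor(im,cv2.COLOR_BGR2HSV);m=cv2.inRange(h,(45,120,50),(80,255,255));m[255:]=0
n,l,st,ce=cv2.connectedComponentsWithStats(m)
for i in range(1,n):
    if st[i][4]>100: print(st[i],ce[i],pix2w(c,*ce[i],.09),pix2w(c,*ce[i],.094))
u,v=ce[1:][np.argmax(st[1:,4])].astype(int)
print(h[v-24:v+25:3,u-24:u+25:3,0]);print(h[v-24:v+25:3,u-24:u+25:3,2])
win2(im,c)
```

```text
w27 80.1333 [ 0.571  -0.3954  0.1923] [ 1.553e-01  9.879e-01  2.000e-04 -0.000e+00] w 0.0003
[ 238   89   36   37 1044] [255.32183908 107.26819923] [ 0.49999792 -0.37200738  0.09      ] [ 0.49984824 -0.37196142  0.094     ]
[[113 113 108 117 111 135 160 162 135 135 120 135 113 113 113 113 113]
 [117 109 116 165 130 120 128 120 165 150 150 150 130 150 117 118 118]
 [120 107 143 140 130 144  70  68  68  67  70 130 143 110 120 116 120]
 [111 130 144 105  90  68  68  69  69  69  69  68  69 140 150 128 115]
 [102 135 143 150  68  69  69  68  69  69  69  69  69  71 156 110 115]
 [130 150 114  67  68  69  69  69  69  69  69  69  69  68  90 126 135]
 [143 165 135  68  69  69  69  69  69  69  69  69  69  69  69 138 150]
 [135 143  68  68  68  69  69  68  69  69  69  69  69  69  66 105 150]
 [120 105  69  69  69  69  69  69  69  69  69  68  69  69  67 126 165]
 [130 120  67  69  69  69  69  69  69  69  69  69  69  69  68 128 150]
 [120 133  45  68  69  69  68  69  69  69  68  69  69  68  68 130 156]
 [120 130 128  68  69  69  69  69  69  69  69  68  69  68 140 135 150]
 [120  15 110  73  69  6
[... 1651 characters left out ...]

++*+=:::::::::::::::::-+###
++++-...::::::::::::..-+###
+++=:..-++*********=:.-+###
+++=:.:+%@@@@@@@@@@#=:-+###
+++=:.:+%@@@@@@@@@@%=:-+###
+++=:..=#%%%%%%%@@@%=.-+###
+++-:..:=+++++++#@@%=:-+###
+++=:..::::::::-*@@%=:-*###
+**=:.:.......:-*@@%=:-*###
+**=:......:::.-#@@%=:-*###
+++=:::::::.:::-#@@%=:-*###
+++=:::::::::..-#@@%=:-*###
+++=:::::::::::-#@@%=:=*###
+++=:.:::::::::-#@@#=:-*###
+++-:.:::::::::=#@@#=:-*###
++=-:.:::::::::=%@@#=:=*###
++=-:.:::::::::=%@@#=:=*###
++=-:..::::::::=%@@#=:=*###
++=-:..::::::::-*%#+-:=*###
++=-:..:::::::::-++-::=*###
++=-:..:::::::::::::::=*###
+*+-:.:::::::::.::::::=*###
+*+-:.::::::::::::::::=*###
**+==-===-============+####
##***************#****##%##
```

Run:
```python
from h import *
im=camera("top");c=get_calibration("top");h=cv2.cvtColor(im,cv2.COLOR_BGR2HSV);m=cv2.inRange(h,(100,140,50),(125,255,255))[80:230,130:400]
n,l,st,ce=cv2.connectedComponentsWithStats(m)
for i in range(1,n):
    if st[i][4]>15: print("blue",st[i][4],pix2w(c,*(ce[i]+[130,80]),.048).round(3))
s=read_state();print(s["time"],s["ft_force"])
print(close_job())
```

```text
blue 19 [0.633 0.287 0.048]
blue 30 [0.591 0.114 0.048]
blue 28 [0.585 0.033 0.048]
80.2333 [ 0.22701617  0.59670818 -0.0981145 ]
the job is handed in; nothing more can be done
None
```

I pinned both loose thighs to the middle and left-hand shins, set the timer to 7, then pressed start and handed the job in at 80 s; the first start press reached about 43 N at the fingertips, which may count against the 40 N limit if it covers fingers.

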